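Pack stone billets in a clamped slide-cover box

TASK

Push the grey box along the clamp's base plate until its lug is fully home against the stop, press the locking clamp's upper handle down until it locks over the lug, and only then draw the box's cover open and lay every loose rectangular stone billet inside (two or three lie about; the round stone plug is not one of them). With the box still clamped, slide the cover fully shut; then flick the release lever so that the clamp springs open, and set the closed box, with its billets, upright and wholly on the cork mat. Leave the other things where they are.

Things in the scene. Friction and masses are not known exactly. Their poses are not given: they have to be found in the camera images.
- fixture: locking clamp, fixed. Base plate 100 (x) x 620 (y) x 8 mm, y = -300 to +320 mm in its frame. Origin: on the bench, at the stop: front (+y) faces of two 80 mm high cheeks 48 mm apart and a low wall between. Box lies on the +y side, its length along y; clamp on the -y side. Home: lug touching the stop, box on the line x = 0 (5 mm off is fine), box_mid then at (0, 134, 28) mm
- jaw_foot: black rubber foot, 18 mm across, sprung, under the tip of the clamp's upper jaw; while the handle is up it hangs well above the lug, which passes beneath; when locked it presses on the lug, 18 mm from the stop, with more than 10 N
- handle (a joint): angle of the clamp's upper handle, rad: 0 = up (open, 60 degrees above level, its end 185 mm above the bench), 1.05 = level (fully down, locked). A spring raises it; it stays down only if the foot has the lug under it: dead centre is at 0.85, past which it snaps down and stays. It turns in the fixture's plane x = 0; push down on its end, under 15 N
- handle_grip (a point): top of the handle near its free end, middle of the 28 mm wide, 45 mm long rubber sleeve: the place to push. Swings on a radius of 100 mm about handle_pivot, moving towards the fixture's -y as it goes down; locked it lies at (0, -179, 89) mm in the fixture's frame
- handle_pivot (a point): hinge axis of the handle (along the fixture's x), 68 mm above the bench, at y = -81 mm of the fixture
- release (a joint): angle of the release lever in rad: 0 = at rest (spring returned), 0.5 = pressed fully. Pressed past about 0.3 it lifts the locked handle back over centre, which then springs open by itself
- release_pad (a point): top of the release lever's pad, a 34 x 38 mm steel plate 56 mm above the bench beyond the end of the lowered handle (y = -266 mm of the fixture; its pivot is 68 mm nearer the clamp, 10 mm lower): push it straight down about 28 mm, under 12 N
- box_mid (a point): centre of the grey plastic box, 20 mm above its underside; axes: y along the box, z up. 68 mm wide (x), 176 long (y), 42 high; inside 62 x 170 x 32 mm deep, floor 4 mm; a solid lug 50 mm wide, 46 long, 12 high sticks out of its -y end at the bottom. About 0.35 kg; lift it across its width at the middle
- lug_end (a point): middle of the end face of the box's lug, 6 mm above the underside of the box, 134 mm from box_mid towards -y
- box_end (a point): middle of the box's other (+y) end, 88 mm from box_mid towards +y
- cover (a joint): how far the steel slide cover is open, m: 0 = shut, 0.170 = fully open (slid out beyond the box's +y end, the whole inside free). Slides stiffly, about 2 N
- cover_tab (a point): centre of the upright tab on the cover, at its +y end: 46 mm wide (x), 10 mm thick (y), 22 mm high, its top 63 mm above the box's underside; moves with the cover
- billet0_mid (a point): centre of a rectangular sawn stone billet lying on the bench, 55 (its x) x 18 (its y) x 26 mm high (z), 0.07 kg; absent in some starts. Three fit side by side, each lying across the box, 46 mm apart, with room for fingers
- billet1_mid (a point): as billet0_mid
- billet2_mid (a point): as billet0_mid
- mat_top (a point): centre of the top of the cork mat fixed on the bench, 150 (x) x 290 (y) mm, 4 mm high
- jar: amber jar standing by, 60 mm across, 90 mm high; leave alone
- beaker: low glass dish standing by, 68 mm across, 45 mm high; leave alone
- tape: roll of tape lying by, 90 mm across, 40 mm high; leave alone
- plug: round upright stone core plug, 40 mm across, 50 mm high; leave alone
- brush: brush lying by; leave alone
- wash: white bottle standing by, 60 mm across, 170 mm high; leave alone
There are look-alikes about, which are no part of the job. Leave any black look-alike of the part that bears billet2_mid alone. Leave any pink or yellow look-alike of the part that bears billet1_mid alone.

How it is judged:
On the way, in this order (a step that is already met when the one before it is completed fails the run):
1. the box is home against the stop and the clamp is locked on its lug (value of joint handle above 0.98 rad and contact force between jaw_foot and box above 5 N and y of lug_end in the frame of fixture below 0.008 m and x of lug_end in the frame of fixture between -0.012 and 0.012 m), for 0.3 s.
2. with the clamp locked, every billet is in the box (value of joint handle above 0.98 rad and x of billet0_mid in the frame of box_mid between -0.03 and 0.03 m and y of billet0_mid in the frame of box_mid between -0.085 and 0.085 m and z of billet0_mid in the frame of box_mid between -0.02 and 0.012 m and x of billet1_mid in the frame of box_mid between -0.03 and 0.03 m and y of billet1_mid in the frame of box_mid between -0.085 and 0.085 m and z of billet1_mid in the frame of box_mid between -0.02 and 0.012 m and x of billet2_mid in the frame of box_mid between -0.03 and 0.03 m and y of billet2_mid in the frame of box_mid between -0.085 and 0.085 m and z of billet2_mid in the frame of box_mid between -0.02 and 0.012 m), for 0.2 s.
3. the cover is shut over the billets, the clamp still locked (all of step 2 and value of joint cover below 0.006 m), for 0.2 s.
4. the release lever is pressed while the handle is still down (value of joint release above 0.08 rad and value of joint handle above 0.88 rad).
5. the clamp springs open (value of joint handle below 0.3 rad), for 0.1 s.
At the end, for the whole second after the job is handed in: the box stands upright on the mat, both of its ends (lug end and other end) over the mat's length and within 41 mm of the mat's long middle line, so that the whole box is on it; the cover is within 6 mm of shut, every billet present is inside, the clamp's handle is up (below 0.3 rad), all at rest (x of billet0_mid in the frame of box_mid between -0.03 and 0.03 m and y of billet0_mid in the frame of box_mid between -0.085 and 0.085 m and z of billet0_mid in the frame of box_mid between -0.02 and 0.012 m and x of billet1_mid in the frame of box_mid between -0.03 and 0.03 m and y of billet1_mid in the frame of box_mid between -0.085 and 0.085 m and z of billet1_mid in the frame of box_mid between -0.02 and 0.012 m and x of billet2_mid in the frame of box_mid between -0.03 and 0.03 m and y of billet2_mid in the frame of box_mid between -0.085 and 0.085 m and z of billet2_mid in the frame of box_mid between -0.02 and 0.012 m and value of joint cover below 0.006 m and value of joint handle below 0.3 rad and y of lug_end in the frame of mat_top between -0.145 and 0.145 m and x of lug_end in the frame of mat_top between -0.041 and 0.041 m and y of box_end in the frame of mat_top between -0.145 and 0.145 m and x of box_end in the frame of mat_top between -0.041 and 0.041 m and height (world z) of box_mid below 0.03 m and angle between box_mid's own z axis and vertical below 0.06 rad and linear speed of box below 0.02 m/s); the robot touches nothing.
It fails at once if another thing on the bench is moved by more than 30 mm (distance of any of jar, beaker, tape, plug, brush, wash from where it was at the start of the episode above 0.03 m).
Of billet0, billet1, billet2 only 2 to 3 are there at a start; the rules pass over those that are not, and their reading is None.
At some moment in a run one of billet0, billet1, billet2 may be knocked a few centimetres aside while the robot is not near it.
Once in a run the grip may slacken for a moment while it holds something.
It also fails if it takes over 208 s, if anything falls off the work surface, if the arm or the gripper's body presses on something with over 40 N, if the wrist force passes 120 N, or if a joint passes its speed limit or range.

ROBOT

A 6-joint arm with a two-finger parallel gripper is mounted at the origin on the work surface. World frame = base frame: x ahead of the robot, y to its left, z up, the work surface at z = 0. Lengths are in m, angles in rad, forces in N, time in s.
With the tool pointing down it reaches from about 0.3 to 0.875 m from the base axis. Payload 6.4 kg.
Tool frame: the origin (TCP) lies at the very end of the fingers, on their centre line; the grasp point (between the pads) lies 19 mm behind it; z points along the fingers, y is the direction in which the jaws open and shut (so a half turn about z gives the same grasp; the last joint's range is limited). The gripper opens to 85 mm and grips with 20 to 120 N. Pads are 22 mm wide; open, the fingers measure 114 mm over their backs; the gripper's body (76 mm by 85 mm) begins 54 mm behind the grasp point. The pads swing forward as they close: fully open they stand 13 mm farther back than shut.
Start: joints at [-1.438, 0.181, 1.607, -0, 1.354, -0.206], TCP at [0.191, -0.542, 0.231] pointing down, gripper open.
Joint ranges: [-2.99, 2.99], [-0.89, 2.07], [0.3, 2.58], [-1.14, 4.28], [0, 2.63], [-3.12, 3.12]. Speed limits (rad/s): [2.57, 2.57, 3.01, 3.14, 3.14, 3.14].

INTERFACE

Orientations are given as a unit quaternion [w, x, y, z].
In Python, from bench import * gives the robot as it stands.
- The arm moves only by the tool arm_command, never from a script. Its argument "motion" is text: rows parted by semicolons, each of 7 numbers parted by spaces: the shift along the tool's x, y, z in units of 0.2 m (1.0 is 0.2 m), then the turn, a rotation vector about the tool's x, y, z in units of 60 degrees (1.0 is 60 degrees), then the opening, from 0 (shut) to 1 (fully open). In form: tx ty tz ax ay az grip; .... A call has 1 to 10 rows; each row shifts and turns the pose as measured when the row begins, along the tool's axes as they then stand; what a row does not reach is not made up. A row lasts 1/12 s, in which the tool goes at most 41.7 mm and 7.16 degrees, less where a joint would pass 70% of its speed; a pose out of reach is approached as far as the arm can. A call with a number of a shift or a turn outside -1 to 1 is refused whole. A call with a gripper value outside its range is refused whole. The fingers move at their own pace and stop on an object; the grip force is fixed at half the most. Time passes only in rows, so rows that do not move let the fingers close. It gives the time, the measured TCP pose, the force and the opening at its end, in the units of the state.
- get_obs(): the state, without advancing time (a new reading comes with each control period).
- camera(name): name is "scene" or "top"; returns a dict with "img" (384x512x3 uint8, red, green, blue), "intrinsics" (3x3 intrinsics, pixels), "distortion" ([k1, k2, p1, p2, k3] as OpenCV has them; the pictures are not rectified), "pose" (4x4, takes a point from camera to world coordinates). Camera axes: x right, y down, z forward; pixel columns grow to the right and rows downward; lengths in m; the calibration is good to about 2 mm. A picture is of the moment at which its call begins. There is no depth.
- hand_in(): hands the job in, once; it reports no verdict.
Trained networks look in the newest picture that a camera, given by its name, has taken for a name from the list of things; names that differ only in an ending like _2 or _b are one class to them, and where a whole thing is asked for, a point or a joint stands for the part that bears it (a point fixed in the world has none). Each returns a list of dicts, best first, with "conf" (0 to 1); they miss things now and then, are a little off and sometimes report something else, mostly with a low value. They report only what shows in the picture. A call takes as long as a camera call. They do not tell look-alikes from the thing itself.
- search_frame(camera, target): "box" ([left, top, right, bottom] in pixels, round what is visible of it).
The state is a dict: "time_s": time; "q": joint angles; "dq": joint speeds; "joint_efforts": joint torques, N m; "eef_pos": TCP position; "eef_rot": TCP orientation; "wrist_force": force on the tool from outside, world axes, zero at the start; "torque": the same for the moment, N m; "opening": opening from 0.0 (shut) to 1.0 (fully open).
Only numpy, scipy, OpenCV 4.12 (cv2) and the standard library are available. Lean on these libraries where they do the work, as an engineer would, in place of code of your own. Each camera call takes 0.05 s, during which the arm holds its last target.

## Working session

There is one attempt and no reset: what is moved stays moved. The work goes in short steps, Python scripts to look and compute and a tool call to move; the robot and the scene stay as the last step left them, time stands still between calls to the robot, and variables do not carry over. Pictures are saved under pics/ and viewed, and the job is handed in when it is done.

Besides the shell and the picture viewer there is one more tool, called after "Emit:" by a JSON object that holds its "fn" and its "kwargs". arm_command: Moves the arm, as the interface text tells. Shifts and turns lie within -1 to 1; 1 stands for 0.2 m of shift or 60 degrees of turn. Its arguments: {"type":"object","properties":{"motion":{"type":"string"}},"required":["motion"]}

```bash
ls -la; mkdir -p pics; python3 - <<'E'
from bench import *
import cv2
o=get_obs(); print({k:o[k] for k in ('time_s','eef_pos','eef_rot','wrist_force','opening')})
for n in ('scene','top'):
    c=camera(n); cv2.imwrite(f'pics/{n}0.png',cv2.cvtColor(c['img'],cv2.COLOR_RGB2BGR))
    print(n,c['intrinsics'],c['distortion'],c['pose'])
    for t in ['fixture','handle','release_pad','box_mid','cover_tab','billet0_mid','mat_top','jar','beaker','tape','plug','brush','wash']:
        print(t,[(round(d['conf'],2),[int(v) for v in d['box']]) for d in search_frame(n,t)])
E
```

```text
total 12
drwxr-xr-x  3 agent agent 4096 Dec  7 07:18 .
drwxr-xr-x 23 root  root  4096 Dec  7 07:17 ..
drwxr-xr-x  2 agent agent 4096 Dec  7 07:18 pics
{'time_s': 0.0, 'eef_pos': array([ 0.19102657, -0.54174423,  0.23037038]), 'eef_rot': array([-8.90977676e-04,  9.85685989e-01,  1.68589254e-01,  2.89099868e-05]), 'wrist_force': array([ 0.08445199, -0.61031112, -0.21044154]), 'opening': 1.0015800476982297}
scene [[380.21039683   0.         254.18994804]
 [  0.         380.21039683 189.38487228]
 [  0.           0.           1.        ]] [0.03998536 0.         0.         0.         0.        ] [[-0.58587743  0.56501569 -0.58095173  1.15741894]
 [ 0.81032421  0.3986565  -0.42947371  0.41610998]
 [-0.0110592  -0.72237821 -0.69140973  0.81490571]
 [ 0.          0.          0.          1.        ]]
fixture [(0.76, [174, 135, 371, 250])]
handle [(0.83, [220, 136, 245, 175])]
release_pad [(0.56, [187, 152, 227, 171])]
box_mid [(0.84, [284, 192, 366, 237])]
cover_tab [(0.92, [302, 192, 370, 229]), (0.59, [278, 262, 299, 273]), (0.21, [125, 125, 148, 178])]
billet0_mid [(0.78, [274, 260, 298, 2
[... 757 characters left out ...]
          1.        ]]
fixture [(0.87, [183, 197, 358, 238])]
handle [(0.48, [134, 169, 160, 196]), (0.45, [290, 207, 317, 220])]
release_pad [(0.47, [316, 206, 353, 216])]
box_mid [(0.83, [183, 213, 256, 236])]
cover_tab [(0.92, [185, 214, 236, 229])]
billet0_mid [(0.65, [211, 158, 228, 172]), (0.3, [291, 206, 316, 218])]
mat_top [(0.85, [276, 149, 359, 198])]
jar [(0.58, [251, 118, 269, 141]), (0.57, [370, 168, 404, 185])]
beaker [(0.6, [194, 130, 216, 154])]
tape [(0.62, [138, 170, 162, 196])]
plug [(0.68, [213, 158, 226, 169]), (0.59, [235, 151, 253, 164])]
brush [(0.92, [288, 138, 338, 155]), (0.45, [181, 200, 356, 240])]
wash [(0.85, [373, 167, 405, 188]), (0.31, [213, 160, 226, 171])]
```

```bash
python3 - <<'E'
import cv2
a=cv2.imread('pics/scene0.png')[110:330,110:430]; cv2.imwrite('pics/scene0z.png',cv2.resize(a,None,fx=2.5,fy=2.5,interpolation=cv2.INTER_CUBIC))
a=cv2.imread('pics/top0.png')[100:270,120:420]; cv2.imwrite('pics/top0z.png',cv2.resize(a,None,fx=2.66,fy=2.66,interpolation=cv2.INTER_CUBIC))
E
```

```text
(no output)
```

View pics/scene0z.png

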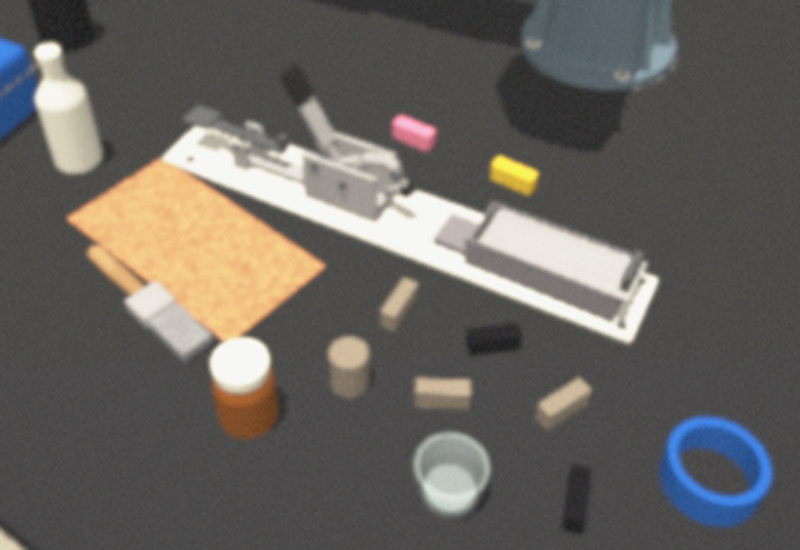

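View pics/top0z.png

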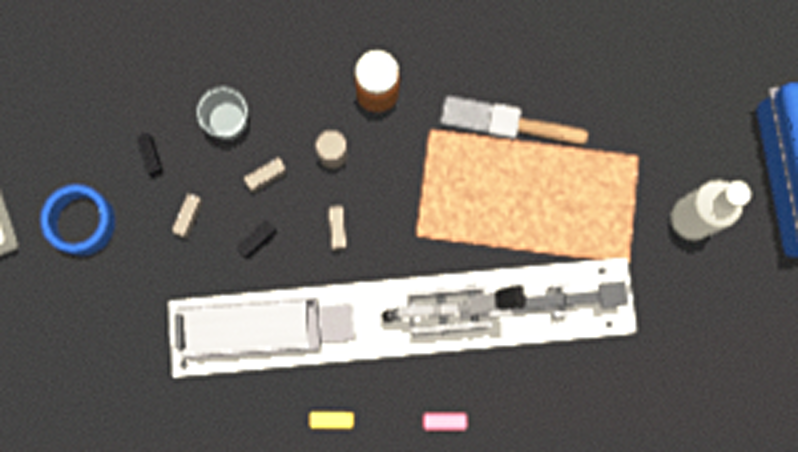

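View pics/top0.png

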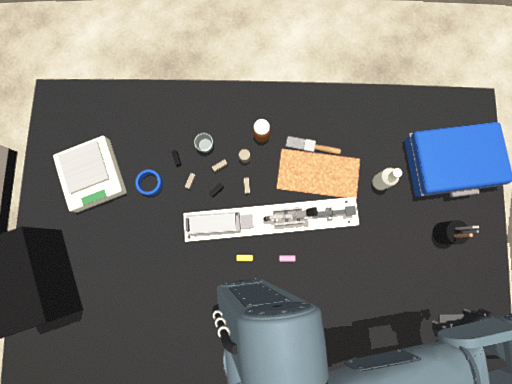

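The top crop shows three tan billets at about (186,215), (265,173) and (337,227), plus the round plug at (331,150). Black look-alikes are at (150,154) and (258,239), yellow at (331,420) and pink at (445,421). The box sits on the plate at left, with the mat at right. Next I'll turn these into positions.

```bash
cat > h.py <<'E'
from bench import *
import numpy as np, cv2
from scipy.spatial.transform import Rotation as R
def cam(n,save=None):
    c=camera(n)
    if save: cv2.imwrite(f'pics/{save}.png',cv2.cvtColor(c['img'],cv2.COLOR_RGB2BGR))
    return c
def unproj(c,px,z):
    K=np.array(c['intrinsics']);D=np.array(c['distortion']);T=np.array(c['pose'])
    p=cv2.undistortPoints(np.array(px,float).reshape(-1,1,2),K,D).reshape(-1,2)
    r=np.c_[p,np.ones(len(p))]@T[:3,:3].T; o=T[:3,3]
    s=(z-o[2])/r[:,2]; return o+r*s[:,None]
def proj(c,P):
    K=np.array(c['intrinsics']);D=np.array(c['distortion']);T=np.linalg.inv(np.array(c['pose']))
    return cv2.projectPoints(np.array(P,float).reshape(-1,3),cv2.Rodrigues(T[:3,:3])[0],T[:3,3],K,D)[0].reshape(-1,2)
def rectify(c,z,x0,x1,y0,y1,mm=1.0):
    """ortho image of plane z; rows: x1 (top)->x0, cols: y1(left)->y0"""
    nx=int((x1-x0)*1000/mm);ny=int((y1-y0)*1000/mm)
    X,Y=np.meshgrid(x1-(np.arange(nx)+.5)*mm/1000,y1-(np.arange(ny)+.5)*mm/1000,indexing='ij')
    m=proj(c,np.c_[X.ravel(),Y.ravel(),np.full(X.size,z)]).astype(np.float32).reshape(nx,ny,2)
    return cv2.remap(cv2.cvtColor(c['img'],cv2.COLOR_RGB2BGR),m[...,0],m[...,1],cv2.INTER_CUBIC)
E
python3 - <<'E'
from h import *
for n in('top','scene'):
    c=cam(n)
    im=rectify(c,0.008,0.15,0.60,-0.45,0.45,1.2); cv2.imwrite(f'pics/r_{n}0.png',im); print(im.shape)
E
```

```text
(374, 750, 3)
(374, 750, 3)
```

View pics/r_top0.png

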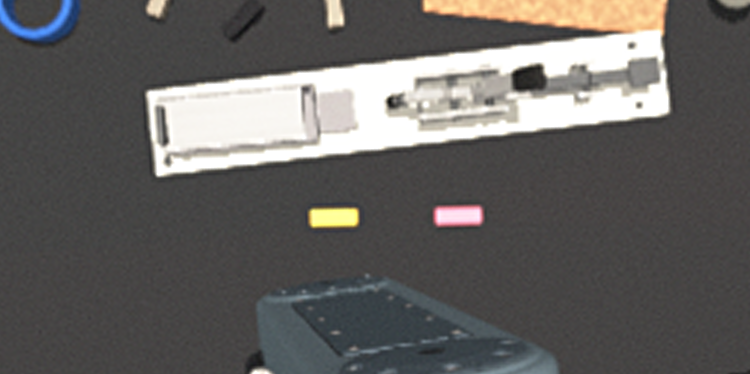

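View pics/r_scene0.png

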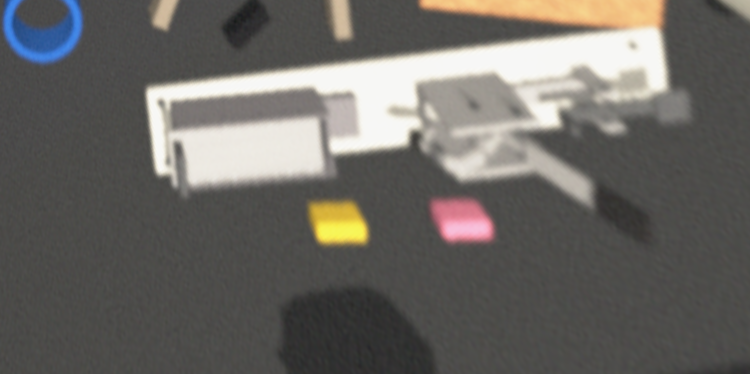

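The rectified views from both cameras agree on the plate: its corners are near (148,91), (665,31), (669,114) and (157,176). Now I'll fit the poses.

```bash
cat >> h.py <<'E'
def mar(c,z,mask_fn,x0,x1,y0,y1,mm=0.5,minA=100):
    im=rectify(c,z,x0,x1,y0,y1,mm); hsv=cv2.cvtColor(im,cv2.COLOR_BGR2HSV)
    m=mask_fn(hsv).astype(np.uint8)*255
    m=cv2.morphologyEx(m,cv2.MORPH_OPEN,np.ones((5,5)))
    out=[]
    for k in cv2.findContours(m,cv2.RETR_EXTERNAL,cv2.CHAIN_APPROX_NONE)[0]:
        if cv2.contourArea(k)*mm*mm<minA: continue
        (u,v),(w,h),a=cv2.minAreaRect(k)
        B=cv2.boxPoints(((u,v),(w,h),a)); e=[B[1]-B[0],B[2]-B[1]]; L=max(e,key=lambda q:np.hypot(*q))
        ang=np.degrees(np.arctan2(-L[0],-L[1])) # world dir of long axis (dx=-dv,dy=-du): angle of (x,y)
        ang=(ang+180)%180
        M=cv2.moments(k);cu,cv_=M['m10']/M['m00'],M['m01']/M['m00']
        out.append(dict(c=(x1-(v+.5)*mm/1000,y1-(u+.5)*mm/1000),cm=(x1-(cv_+.5)*mm/1000,y1-(cu+.5)*mm/1000),size=sorted([w*mm,h*mm]),ang=ang,area=cv2.contourArea(k)*mm*mm))
    return out
WHITE=lambda h:(h[...,2]>150)&(h[...,1]<60)
STONE=lambda h:(h[...,2]>110)&(h[...,0]<25)&(h[...,1]>30)&(h[...,1]<120)
CORK=lambda h:(h[...,2]>130)&(h[...,0]<25)&(h[...,1]>100)
def show(l):
    for d in l: print({k:np.round(v,4 if k in('c','cm') else 1).tolist() for k,v in d.items()})
def billets(c):
    return [d for d in mar(c,0.026 ,STONE,0.36,0.72,-0.1,0.42) ]
E
python3 - <<'E'
from h import *
for n in('top','scene'):
    c=cam(n);print(n)
    print('plate');show(mar(c,0.008,WHITE,0.2,0.6,-0.42,0.35,minA=5000))
    print('mat');show(mar(c,0.004,CORK,0.36,0.75,-0.42,0.1,minA=5000))
    print('billets');show(billets(c))
    cv2.imwrite(f'pics/r_{n}1.png',rectify(c,0.026,0.36,0.72,-0.1,0.42,0.7))
E
```

```text
top
plate
{'c': [0.4769, -0.0402], 'cm': [0.4769, -0.0398], 'size': [105.7, 624.1], 'ang': 96.9000015258789, 'area': 64325.1}
mat
{'c': [0.6471, -0.2098], 'cm': [0.6475, -0.2085], 'size': [154.8, 293.9], 'ang': 83.9000015258789, 'area': 44105.2}
billets
{'c': [0.5938, 0.0488], 'cm': [0.5936, 0.0487], 'size': [22.3, 59.2], 'ang': 7.199999809265137, 'area': 1163.6}
{'c': [0.6055, 0.2525], 'cm': [0.6055, 0.2526], 'size': [21.9, 59.1], 'ang': 159.6999969482422, 'area': 1151.9}
{'c': [0.6644, 0.149], 'cm': [0.6643, 0.1494], 'size': [23.6, 58.7], 'ang': 122.5999984741211, 'area': 1215.6}
{'c': [0.651, -0.0778], 'cm': [0.6477, -0.0817], 'size': [44.0, 137.5], 'ang': 0.0, 'area': 4837.1}
{'c': [0.702, 0.0612], 'cm': [0.7032, 0.0609], 'size': [35.5, 43.0], 'ang': 90.0, 'area': 1308.4}
scene
plate
{'c': [0.4344, -0.0459], 'cm': [0.4699, -0.0483], 'size': [202.0, 625.8], 'ang': 97.19999694824219, 'area': 67664.4}
mat
{'c': [0.6602, -0.2105], 'cm': [0.6514, -0.211], 'size': [179.2, 296.8], 'ang': 84.0, 'area': 46040.9}
billets
{'c': [0.6011, 0.0508], 'cm': [0.5998, 0.051], 'size': [26.3, 75.1], 'ang': 8.699999809265137, 'area': 1660.8}
{'c': [0.6117, 0.2539], 'cm': [0.6111, 0.2539], 'size': [28.2, 69.3], 'ang': 160.39999389648438, 'area': 1661.1}
{'c': [0.6713, 0.1531], 'cm': [0.6709, 0.1523], 'size': [37.5, 58.7], 'ang': 122.69999694824219, 'area': 1952.8}
{'c': [0.6617, -0.075], 'cm': [0.6585, -0.078], 'size': [49.5, 116.0], 'ang': 0.0, 'area': 4503.2}
{'c': [0.6489, -0.0531], 'cm': [0.6375, -0.0571], 'size': [51.9, 133.3], 'ang': 20.600000381469727, 'area': 498.0}
{'c': [0.6967, 0.0531], 'cm': [0.6931, 0.0538], 'size': [45.0, 69.2], 'ang': 25.5, 'area': 2264.5}
```

View pics/r_top1.png

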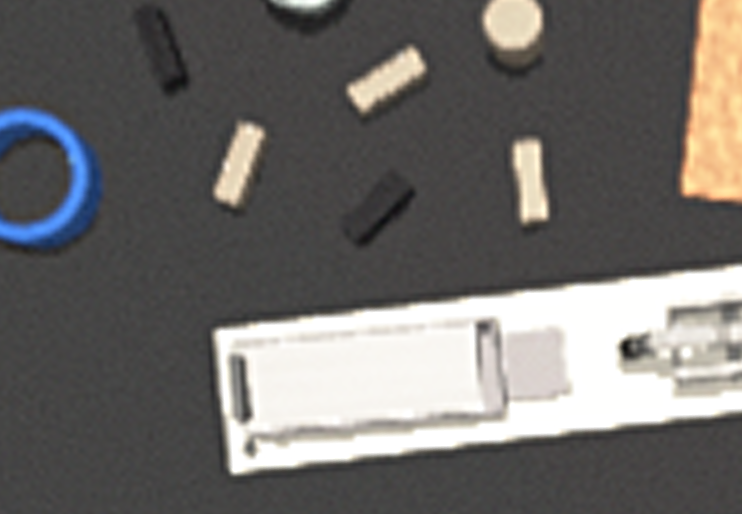

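View pics/r_scene1.png

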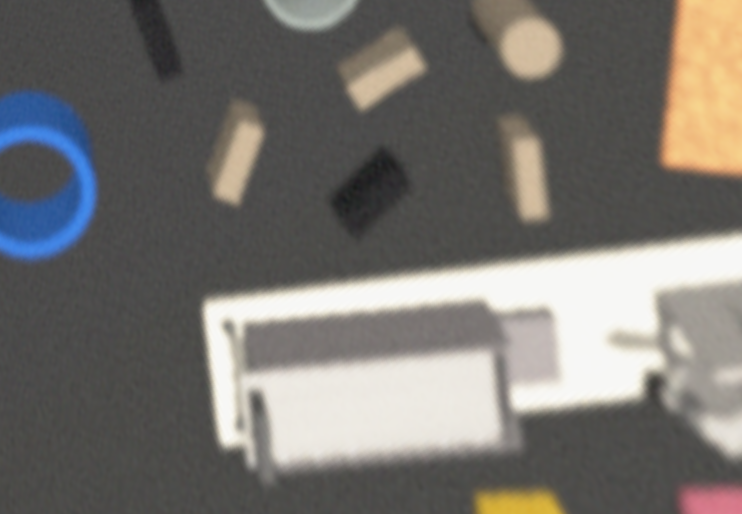

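```bash
cat >> h.py <<'E'
FX=np.array([0.4781,-0.0501,0.]);FA=np.radians(6.9)
FR=R.from_euler('z',FA).as_matrix()
def f2w(p): return np.array(p,float)@FR.T+FX
def w2f(p): return (np.array(p,float)-FX)@FR
def boxwire(x,y,a,cover=0.):
    r=R.from_euler('z',a).as_matrix()
    def blk(x0,x1,y0,y1,z0,z1):
        P=np.array([[i,j,k] for k in(z0,z1) for i,j in((x0,y0),(x1,y0),(x1,y1),(x0,y1))])
        E=[(0,1),(1,2),(2,3),(3,0),(4,5),(5,6),(6,7),(7,4),(0,4),(1,5),(2,6),(3,7)]
        return [(P[i],P[j]) for i,j in E]
    s=blk(-.034,.034,-.088,.088,0,.042)+blk(-.025,.025,-.134,-.088,0,.012)
    return [f2w(np.array(q)@r.T+[x,y,.008]) for q in s]
def overlay(c,segs,fn,crop,f,col=(0,0,255)):
    im=cv2.cvtColor(c['img'],cv2.COLOR_RGB2BGR);x0,y0,x1,y1=crop
    im=cv2.resize(im[y0:y1,x0:x1],None,fx=f,fy=f,interpolation=cv2.INTER_CUBIC)
    for s in segs:
        p=((proj(c,s)-[x0-.5,y0-.5])*f).astype(int); cv2.line(im,tuple(map(int,p[0])),tuple(map(int,p[1])),col,1)
    cv2.imwrite(fn,im)
E
python3 - <<'E'
from h import *
pl=[(-.05,-.3,.008),(.05,-.3,.008),(.05,.32,.008),(-.05,.32,.008)]
pl=[f2w(q) for q in pl];S=[(pl[i],pl[(i+1)%4]) for i in range(4)]
S+= [f2w([[-.024,0,.008],[.024,0,.008]]), f2w([[-.024,0,.08],[.024,0,.08]])]
b=boxwire(-.003,.073+.134,0)
c=cam('top');overlay(c,S+b,'pics/ot1.png',(175,190,305,250),6)
c=cam('scene');overlay(c,S+b,'pics/os1.png',(250,165,380,255),6)
E
```

```text
(no output)
```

View pics/ot1.png

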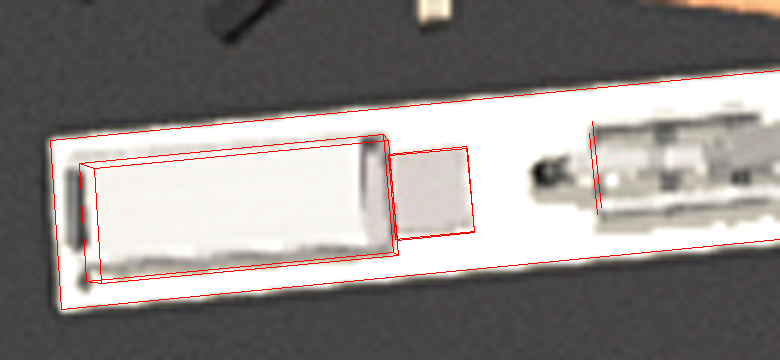

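View pics/os1.png

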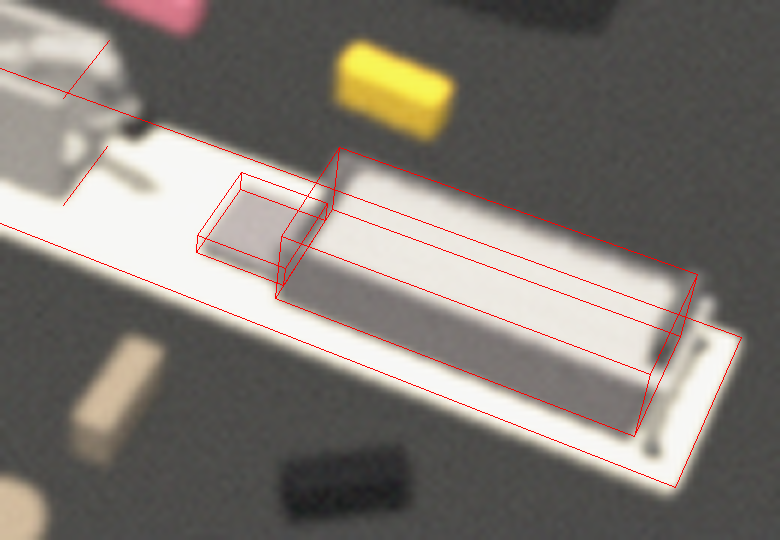

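The overlay fits well, with box_mid at about (-3, 207) mm in the fixture frame and the lug end at about y = 73. The planner below will print suggested rows, and I'll start moving to the box.

```bash
cat >> h.py <<'E'
def state():
    o=get_obs();q=o['eef_rot'];r=R.from_quat([q[1],q[2],q[3],q[0]]);return o,np.array(o['eef_pos']),r
def plan(xyz,yaw=None,grip=1.,n=None,final=0,start=None):
    """tool straight down, tool-x at world angle yaw deg; print body-frame rows"""
    o,p,r=state() if start is None else (None,*start)
    xyz=np.array(xyz,float)
    if yaw is None: m=r.as_matrix(); yaw=np.degrees(np.arctan2(m[1,0],m[0,0]))
    t=R.from_euler('ZX',[np.radians(yaw),np.pi])
    rv=(r.inv()*t).as_rotvec(); a=np.degrees(np.linalg.norm(rv))
    if n is None: n=max(1,int(np.ceil(max(np.linalg.norm(xyz-p)/0.036,a/6.0))))
    rows=[];cp,cr=p,r
    for i in range(n):
        tp=p+(xyz-p)*(i+1)/n; tr=r*R.from_rotvec(rv*(i+1)/n)
        d=cr.inv().apply(tp-cp)/0.2; w=(cr.inv()*tr).as_rotvec()/np.radians(60)
        rows.append(' '.join(f'{v:.3f}' for v in np.r_[d,w])+f' {grip:g}'); cp,cr=tp,tr
    if n==1 or n<=1: print(rows[0])
    else:
        same=all(x==rows[0] for x in rows)
        print(n,'rows'); [print('; '.join(rows[k:k+10])) for k in range(0,n,10)]
    return xyz,t
def st():
    o,p,r=state();m=r.as_matrix();f=w2f(p)
    print('t%.2f'%o['time_s'],'tcp',np.round(p,4),'fix',np.round(f,4),'yaw %.1f'%np.degrees(np.arctan2(m[1,0],m[0,0])),'tilt %.2f'%np.degrees(np.arccos(-m[2,2])),'F',np.round(o['wrist_force'],1),'op %.3f'%o['opening'])
E
python3 - <<'E'
from h import *
st()
plan(f2w([-.003,.207,.18]),96.9,1.,20)
E
```

```text
t1.70 tcp [ 0.1911 -0.5423  0.2313] fix [-0.344  -0.4542  0.2313] yaw 19.4 tilt 0.00 F [-0.1  0.   0.4] op 1.006
20 rows
0.119 -0.143 0.013 -0.000 -0.000 -0.065 1; 0.128 -0.135 0.013 -0.000 -0.000 -0.065 1; 0.137 -0.126 0.013 -0.000 -0.000 -0.065 1; 0.145 -0.116 0.013 -0.000 -0.000 -0.065 1; 0.153 -0.106 0.013 -0.000 -0.000 -0.065 1; 0.160 -0.095 0.013 -0.000 -0.000 -0.065 1; 0.166 -0.084 0.013 -0.000 -0.000 -0.065 1; 0.171 -0.073 0.013 -0.000 -0.000 -0.065 1; 0.176 -0.061 0.013 -0.000 -0.000 -0.065 1; 0.179 -0.049 0.013 -0.000 -0.000 -0.065 1
0.182 -0.037 0.013 -0.000 -0.000 -0.065 1; 0.184 -0.025 0.013 -0.000 -0.000 -0.065 1; 0.186 -0.012 0.013 -0.000 -0.000 -0.065 1; 0.186 0.001 0.013 -0.000 -0.000 -0.065 1; 0.186 0.013 0.013 -0.000 -0.000 -0.065 1; 0.184 0.026 0.013 -0.000 -0.000 -0.065 1; 0.182 0.038 0.013 -0.000 -0.000 -0.065 1; 0.179 0.050 0.013 -0.000 -0.000 -0.065 1; 0.175 0.062 0.013 -0.000 -0.000 -0.065 1; 0.171 0.074 0.013 -0.000 -0.000 -0.065 1
```

Emit:
{"fn": "arm_command", "kwargs": {"motion": "0.12 -0.14 0 0 0 -0.065 1; 0.13 -0.135 0 0 0 -0.065 1; 0.137 -0.126 0 0 0 -0.065 1; 0.145 -0.116 0 0 0 -0.065 1; 0.153 -0.106 0 0 0 -0.065 1; 0.16 -0.095 0 0 0 -0.065 1; 0.166 -0.084 0 0 0 -0.065 1; 0.171 -0.073 0 0 0 -0.065 1; 0.176 -0.061 0 0 0 -0.065 1; 0.179 -0.049 0 0 0 -0.065 1"}}

```text
time_s: 2.53
eef_pos: [0.3181, -0.185, 0.2294]
eef_rot: [0.002, 0.868, 0.496, -0.0]
wrist_force: [1.5, 0.2, -0.6]
opening: 1.0
```

```bash
python3 - <<'E'
from h import *
st()
plan(f2w([-.003,.207,.18]),96.9,1.,11)
E
```

```text
t2.53 tcp [ 0.3181 -0.185   0.2294] fix [-0.175  -0.1147  0.2294] yaw 59.4 tilt 0.23 F [ 1.5  0.2 -0.6] op 1.000
11 rows
0.164 -0.027 0.022 0.000 0.000 -0.057 1; 0.165 -0.017 0.022 0.000 0.000 -0.057 1; 0.166 -0.007 0.022 0.000 0.000 -0.057 1; 0.166 0.002 0.022 0.000 0.000 -0.057 1; 0.165 0.012 0.022 0.000 0.000 -0.057 1; 0.164 0.022 0.022 0.000 0.000 -0.057 1; 0.163 0.032 0.022 0.000 0.000 -0.057 1; 0.161 0.042 0.022 0.000 0.000 -0.057 1; 0.158 0.051 0.022 0.000 0.000 -0.057 1; 0.154 0.060 0.022 0.000 0.000 -0.057 1
0.151 0.069 0.022 0.000 0.000 -0.057 1
```

Tracking is good.

Emit:
{"fn": "arm_command", "kwargs": {"motion": "0.165 -0.03 0.01 0 0 -0.057 1; 0.165 -0.018 0.01 0 0 -0.057 1; 0.166 -0.007 0.01 0 0 -0.057 1; 0.166 0.002 0.02 0 0 -0.057 1; 0.165 0.012 0.02 0 0 -0.057 1; 0.164 0.022 0.02 0 0 -0.057 1; 0.163 0.032 0.03 0 0 -0.057 1; 0.161 0.042 0.03 0 0 -0.057 1; 0.158 0.051 0.04 0 0 -0.057 1; 0.154 0.06 0.04 0 0 -0.057 1"}}

```text
time_s: 3.37
eef_pos: [0.4383, 0.144, 0.1863]
eef_rot: [0.01, 0.672, 0.74, 0.003]
wrist_force: [1.7, -0.2, 0.1]
opening: 0.999
```

```bash
python3 - <<'E'
from h import *
st()
s=plan(f2w([-.003,.207,.12]),96.9,1.,4)
plan(f2w([-.003,.207,.024]),96.9,1.,4,start=s)
E
```

```text
t3.37 tcp [0.4383 0.144  0.1863] fix [-0.0161  0.1975  0.1863] yaw 95.5 tilt 1.21 F [ 1.7 -0.2  0.1] op 0.999
4 rows
0.013 0.015 0.083 0.004 0.003 -0.006 1; 0.013 0.015 0.083 0.004 0.003 -0.006 1; 0.013 0.016 0.083 0.004 0.003 -0.006 1; 0.012 0.016 0.083 0.004 0.003 -0.006 1
4 rows
0.000 -0.000 0.120 0.000 0.000 0.000 1; 0.000 -0.000 0.120 0.000 0.000 0.000 1; 0.000 -0.000 0.120 0.000 0.000 0.000 1; 0.000 -0.000 0.120 0.000 0.000 0.000 1
```

Emit:
{"fn": "arm_command", "kwargs": {"motion": "0.013 0.015 0.083 0.004 0.003 -0.006 1; 0.013 0.015 0.083 0.004 0.003 -0.006 1; 0.013 0.016 0.083 0.004 0.003 -0.006 1; 0.012 0.016 0.083 0.004 0.003 -0.006 1; 0 0 0.06 0 0 0 1; 0 0 0.06 0 0 0 1; 0 0 0 0 0 0 1"}}

```text
time_s: 3.95
eef_pos: [0.4525, 0.165, 0.092]
eef_rot: [-0.0, 0.657, 0.754, 0.002]
wrist_force: [-0.1, 0.2, -1.3]
opening: 1.001
```

```bash
python3 - <<'E'
from h import *
st()
plan(f2w([-.003,.207,.022]),96.9,1.,4)
c=cam('top','t2');overlay(c,[],'pics/t2z.png',(150,160,300,260),5)
c=cam('scene','s2');overlay(c,[],'pics/s2z.png',(240,130,390,260),5)
E
```

```text
t3.95 tcp [0.4525 0.165  0.092 ] fix [0.0004 0.2166 0.092 ] yaw 97.9 tilt 0.28 F [-0.1  0.2 -1.3] op 1.001
4 rows
-0.012 -0.005 0.087 0.001 -0.001 0.004 1; -0.012 -0.005 0.087 0.001 -0.001 0.004 1; -0.012 -0.005 0.087 0.001 -0.001 0.004 1; -0.012 -0.004 0.087 0.001 -0.001 0.004 1
```

View pics/s2z.png

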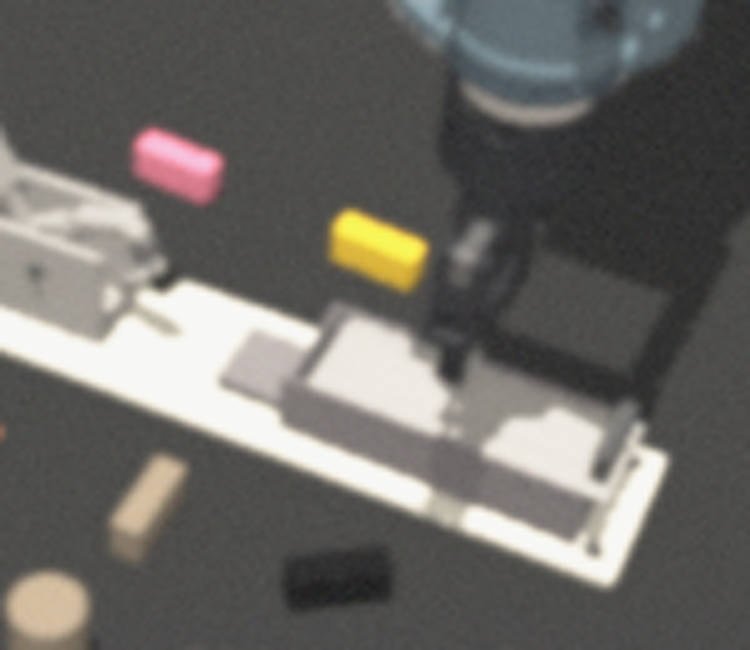

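The gripper hangs over the box middle at about (450,350), with the fingers straddling its width. I'll descend.

Emit:
{"fn": "arm_command", "kwargs": {"motion": "-0.025 -0.01 0.06 0 0 0.008 1; -0.02 -0.007 0.09 0 0 0.006 1; -0.005 -0.003 0.09 0 0 0.003 1; 0 0 0.09 0 0 0 1; 0 0 0 0 0 0 1"}}

```text
time_s: 4.47
eef_pos: [0.4588, 0.1549, 0.0338]
eef_rot: [0.006, 0.664, 0.748, 0.009]
wrist_force: [-1.3, 0.5, -0.4]
opening: 0.999
```

```bash
python3 - <<'E'
from h import *
st()
plan(f2w([-.003,.207,.022]),96.9,1.,1)
E
```

```text
t4.47 tcp [0.4588 0.1549 0.0338] fix [0.0054 0.2058 0.0338] yaw 96.8 tilt 1.26 F [-1.3  0.5 -0.4] op 0.999
0.006 -0.044 0.058 0.021 -0.003 -0.001 1
```

Emit:
{"fn": "arm_command", "kwargs": {"motion": "0 0 0 0 0 0 1; 0 0 0 0 0 0 1; 0 0 0 0 0 0 1"}}

```text
time_s: 4.72
eef_pos: [0.4611, 0.155, 0.0372]
eef_rot: [0.008, 0.664, 0.748, 0.01]
wrist_force: [0.0, 0.4, 0.5]
opening: 1.003
```

```bash
python3 - <<'E'
from h import *
st()
plan(f2w([-.003,.207,.022]),96.9,1.,1)
E
```

```text
t4.72 tcp [0.4611 0.155  0.0372] fix [0.0077 0.2056 0.0372] yaw 96.8 tilt 1.48 F [0.  0.4 0.5] op 1.003
0.007 -0.056 0.075 0.024 -0.002 -0.001 1
```

Emit:
{"fn": "arm_command", "kwargs": {"motion": "0.005 -0.05 0.04 0.024 -0.002 0 1; 0 0 0.02 0 0 0 1"}}

```text
time_s: 4.88
eef_pos: [0.4529, 0.1551, 0.0274]
eef_rot: [0.001, 0.664, 0.748, 0.002]
wrist_force: [-0.0, 0.2, 0.5]
opening: 1.005
```

```bash
python3 - <<'E'
from h import *
st()
plan(f2w([-.003,.207,.022]),96.9,1.,1)
E
```

```text
t4.88 tcp [0.4529 0.1551 0.0274] fix [-0.0003  0.2067  0.0274] yaw 96.8 tilt 0.24 F [-0.   0.2  0.5] op 1.005
0.001 -0.013 0.027 0.004 0.000 -0.001 1
```

Now I'll close on the box.

Emit:
{"fn": "arm_command", "kwargs": {"motion": "0 -0.013 0.03 0.004 0 0 1; 0 0 0.01 0 0 0 0.5; 0 0 0 0 0 0 0.5; 0 0 0 0 0 0 0.5; 0 0 0 0 0 0 0.5; 0 0 0 0 0 0 0.5; 0 0 0 0 0 0 0.5"}}

```text
time_s: 5.47
eef_pos: [0.4516, 0.1551, 0.0195]
eef_rot: [0.001, 0.664, 0.748, 0.001]
wrist_force: [-0.7, -0.7, 1.4]
opening: 0.782
```

```bash
python3 - <<'E'
from h import *
st()
E
```

```text
t5.47 tcp [0.4516 0.1551 0.0195] fix [-0.0016  0.2069  0.0195] yaw 96.9 tilt 0.13 F [-0.7 -0.7  1.4] op 0.782
```

Emit:
{"fn": "arm_command", "kwargs": {"motion": "-0.02 0.004 0 0 0 0 0.5; -0.03 0.004 0 0 0 0 0.5; -0.035 0 0 0 0 0 0.5; -0.035 0 0 0 0 0 0.5; -0.035 0 0 0 0 0 0.5; -0.035 0 0 0 0 0 0.5; -0.035 0 0 0 0 0 0.5; -0.035 0 0 0 0 0 0.5; -0.025 0 0 0 0 0 0.5; -0.02 0 0 0 0 0 0.5"}}

```text
time_s: 6.3
eef_pos: [0.4612, 0.0897, 0.0195]
eef_rot: [0.0, 0.664, 0.748, 0.002]
wrist_force: [-0.7, 3.3, 1.5]
opening: 0.782
```

```bash
python3 - <<'E'
from h import *
st()
E
```

```text
t6.30 tcp [0.4612 0.0897 0.0195] fix [1.000e-04 1.408e-01 1.950e-02] yaw 96.8 tilt 0.21 F [-0.7  3.3  1.5] op 0.782
```

Emit:
{"fn": "arm_command", "kwargs": {"motion": "-0.02 0 0 0 0 0 0.5; -0.02 0 0 0 0 0 0.5; -0.02 0 0 0 0 0 0.5; -0.015 0 0 0 0 0 0.5"}}

```text
time_s: 6.63
eef_pos: [0.462, 0.0821, 0.0197]
eef_rot: [-0.006, 0.664, 0.747, 0.008]
wrist_force: [0.8, 19.7, 4.2]
opening: 0.781
```

```bash
python3 - <<'E'
from h import *
st()
E
```

```text
t6.63 tcp [0.462  0.0821 0.0197] fix [-1.000e-04  1.332e-01  1.970e-02] yaw 96.7 tilt 1.08 F [ 0.8 19.7  4.2] op 0.781
```

The box is home: 20 N of contact at y = 133 mm. I'll open and rise.

Emit:
{"fn": "arm_command", "kwargs": {"motion": "0 0 0 0 0 0 1; 0 0 0 0 0 0 1; 0 0 0 0 0 0 1; 0 0 0 0 0 0 1; 0 0 -0.1 0 0 0 1; 0 0 -0.2 0 0 0 1; 0 0 -0.2 0 0 0 1; 0 0 -0.2 0 0 0 0; 0 0 -0.2 0 0 0 0; 0 0 -0.1 0 0 0 0"}}

```text
time_s: 7.47
eef_pos: [0.4554, 0.0753, 0.2197]
eef_rot: [-0.012, 0.665, 0.747, -0.001]
wrist_force: [0.9, 0.2, 0.9]
opening: 0.605
```

```bash
python3 - <<'E'
from h import *
st()
b=boxwire(0,.134,0)
c=cam('top','t3');overlay(c,b,'pics/t3z.png',(175,190,305,250),6)
c=cam('scene','s3');overlay(c,b,'pics/s3z.png',(220,120,370,240),5)
P=lambda th:f2w([0,-.081-.1*np.cos(th),.068+.1*np.sin(th)])
print([np.round(w2f(P(np.radians(a))),3).tolist() for a in (72,60,48,36,24,12)])
plan(f2w([0,-.09,.21]),96.9,0.)
E
```

```text
t7.47 tcp [0.4554 0.0753 0.2197] fix [-0.0075  0.1272  0.2197] yaw 96.7 tilt 1.43 F [0.9 0.2 0.9] op 0.605
[[0.0, -0.112, 0.163], [-0.0, -0.131, 0.155], [-0.0, -0.148, 0.142], [0.0, -0.162, 0.127], [-0.0, -0.172, 0.109], [0.0, -0.179, 0.089]]
7 rows
-0.155 0.005 0.004 -0.002 -0.002 -0.001 0; -0.155 0.005 0.005 -0.002 -0.002 -0.001 0; -0.155 0.005 0.005 -0.002 -0.002 -0.001 0; -0.155 0.005 0.005 -0.002 -0.002 -0.001 0; -0.155 0.005 0.006 -0.002 -0.002 -0.001 0; -0.155 0.005 0.006 -0.002 -0.002 -0.001 0; -0.155 0.005 0.006 -0.002 -0.002 -0.001 0
```

View pics/t3z.png

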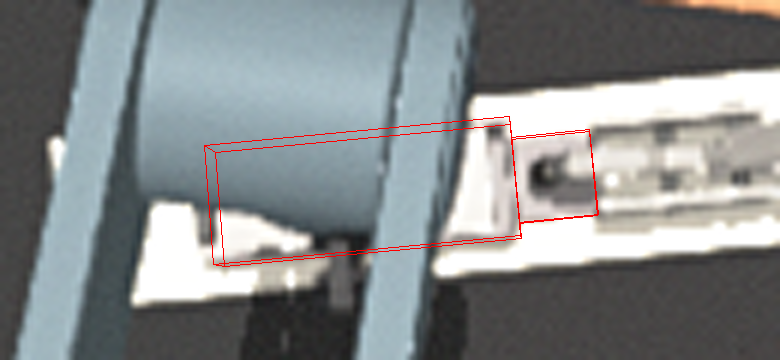

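View pics/s3z.png

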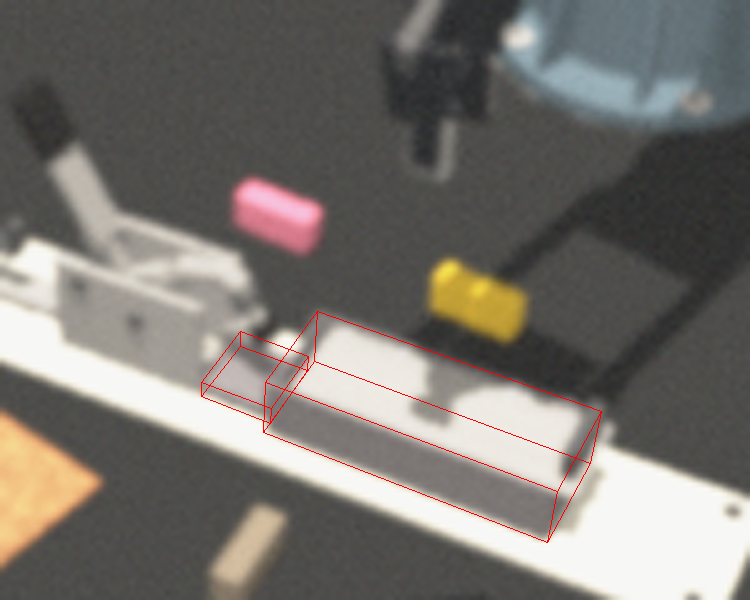

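The overlay matches the box at home, with the lug under the jaw at about (555,170). The handle is up, so I'll go to it with the fingers shut.

Emit:
{"fn": "arm_command", "kwargs": {"motion": "-0.12 0.01 0 0 0 0 0; -0.155 0.01 0 0 0 0 0; -0.155 0.005 0 0 0 0 0; -0.155 0.005 0 0 0 0 0; -0.155 0.005 0 0 0 0 0; -0.15 0.005 0 0 0 0 0; -0.1 0 0 0 0 0 0; -0.04 0 0 0 0 0 0; 0 0 0 0 0 0 0"}}

```text
time_s: 8.32
eef_pos: [0.4839, -0.1383, 0.2059]
eef_rot: [-0.016, 0.665, 0.747, -0.003]
wrist_force: [0.1, -0.1, 0.4]
opening: 0.003
```

```bash
python3 - <<'E'
from h import *
st()
plan(f2w([0,-.088,.165]),96.9,0.,2)
c=cam('scene','s4');overlay(c,[],'pics/s4z.png',(180,70,330,190),5)
E
```

```text
t8.32 tcp [ 0.4839 -0.1383  0.2059] fix [-0.0049 -0.0883  0.2059] yaw 96.6 tilt 1.87 F [ 0.1 -0.1  0.4] op 0.003
2 rows
-0.001 0.015 0.102 -0.012 -0.010 -0.002 0; -0.000 0.013 0.102 -0.012 -0.010 -0.002 0
```

View pics/s4z.png

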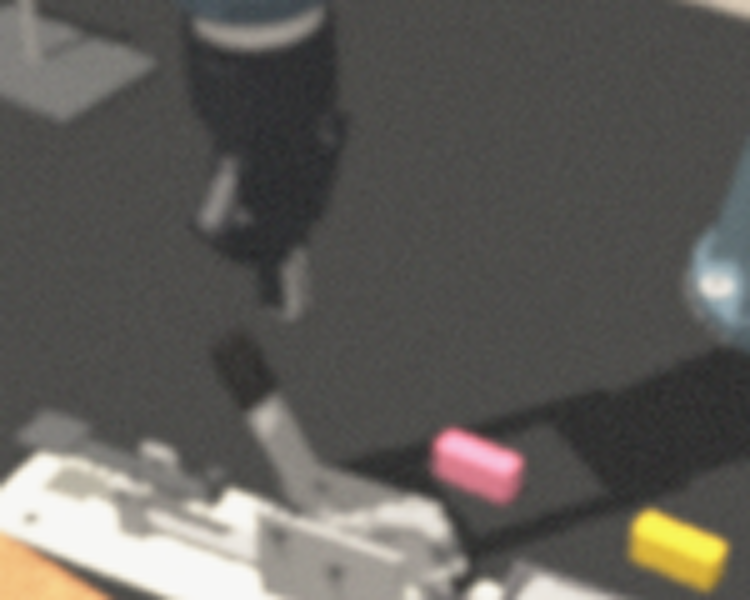

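The fingertips at about (285,310) are on the +y side of the handle tip at (230,345). I'll go down and then push along the arc.

Emit:
{"fn": "arm_command", "kwargs": {"motion": "0 0.015 0.1 -0.012 -0.01 -0.002 0; 0 0.013 0.09 -0.012 -0.01 -0.002 0; -0.04 0 0.02 0 0 0 0; -0.04 0 0.02 0 0 0 0"}}

```text
time_s: 8.7
eef_pos: [0.49, -0.1475, 0.1579]
eef_rot: [-0.001, 0.662, 0.75, 0.0]
wrist_force: [0.8, 0.6, 0.7]
opening: 0.002
```

```bash
python3 - <<'E'
from h import *
st()
E
```

```text
t8.70 tcp [ 0.49   -0.1475  0.1579] fix [ 1.000e-04 -9.810e-02  1.579e-01] yaw 97.1 tilt 0.08 F [0.8 0.6 0.7] op 0.002
```

Emit:
{"fn": "arm_command", "kwargs": {"motion": "-0.058 0 0.01 0 0 0 0; -0.058 0 0.015 0 0 0 0; -0.043 0 0.033 0 0 0 0; -0.043 0 0.035 0 0 0 0; -0.036 0 0.038 0 0 0 0; -0.036 0 0.04 0 0 0 0"}}

```text
time_s: 9.2
eef_pos: [0.4986, -0.2059, 0.1236]
eef_rot: [-0.001, 0.661, 0.75, 0.001]
wrist_force: [-0.6, 3.6, 1.7]
opening: -0.004
```

```bash
python3 - <<'E'
from h import *
st()
E
```

```text
t9.20 tcp [ 0.4986 -0.2059  0.1236] fix [ 0.0016 -0.1571  0.1236] yaw 97.3 tilt 0.18 F [-0.6  3.6  1.7] op -0.004
```

Emit:
{"fn": "arm_command", "kwargs": {"motion": "-0.02 -0.003 0.04 0 0 0 0; -0.02 -0.003 0.045 0 0 0 0; -0.015 0 0.045 0 0 0 0; -0.01 0 0.045 0 0 0 0; -0.005 0 0.045 0 0 0 0"}}

```text
time_s: 9.62
eef_pos: [0.5013, -0.2235, 0.082]
eef_rot: [-0.0, 0.662, 0.75, 0.002]
wrist_force: [-35.5, 32.0, 119.7]
opening: -0.0
```

```bash
python3 - <<'E'
from h import *
st()
E
```

```text
t9.62 tcp [ 0.5013 -0.2235  0.082 ] fix [ 0.0022 -0.1749  0.082 ] yaw 97.2 tilt 0.24 F [-35.5  32.  119.7] op -0.000
```

The handle bottomed out with high force, so I'm backing off at once and more gently from here on.

Emit:
{"fn": "arm_command", "kwargs": {"motion": "0 0 -0.06 0 0 0 0; 0 0 -0.1 0 0 0 0; 0 0 -0.15 0 0 0 0; 0 0 -0.15 0 0 0 0; 0 0 -0.1 0 0 0 0; 0 0 0 0 0 0 0"}}

```text
time_s: 10.12
eef_pos: [0.5014, -0.2253, 0.1993]
eef_rot: [0.001, 0.661, 0.75, 0.001]
wrist_force: [0.8, -0.2, 0.9]
opening: -0.004
```

```bash
python3 - <<'E'
from h import *
st()
c=cam('scene','s5');overlay(c,[],'pics/s5z.png',(180,90,380,240),4)
c=cam('top','t5')
plan(f2w([0,.214,.20]),6.9,.6,12)
E
```

```text
t10.12 tcp [ 0.5014 -0.2253  0.1993] fix [ 0.0021 -0.1767  0.1993] yaw 97.3 tilt 0.11 F [ 0.8 -0.2  0.9] op -0.004
12 rows
0.162 0.001 -0.001 -0.000 -0.000 0.125 0.6; 0.161 -0.021 -0.001 -0.000 -0.000 0.125 0.6; 0.157 -0.041 -0.001 -0.000 -0.000 0.125 0.6; 0.150 -0.062 -0.001 -0.000 -0.000 0.125 0.6; 0.141 -0.081 -0.001 -0.000 -0.000 0.125 0.6; 0.129 -0.098 -0.001 -0.000 -0.000 0.125 0.6; 0.115 -0.115 -0.002 -0.000 -0.000 0.125 0.6; 0.099 -0.129 -0.002 -0.000 -0.000 0.125 0.6; 0.081 -0.140 -0.002 -0.000 -0.000 0.125 0.6; 0.062 -0.150 -0.002 -0.000 -0.000 0.125 0.6
0.042 -0.157 -0.002 -0.000 -0.000 0.125 0.6; 0.021 -0.161 -0.002 -0.000 -0.000 0.125 0.6
```

View pics/s5z.png

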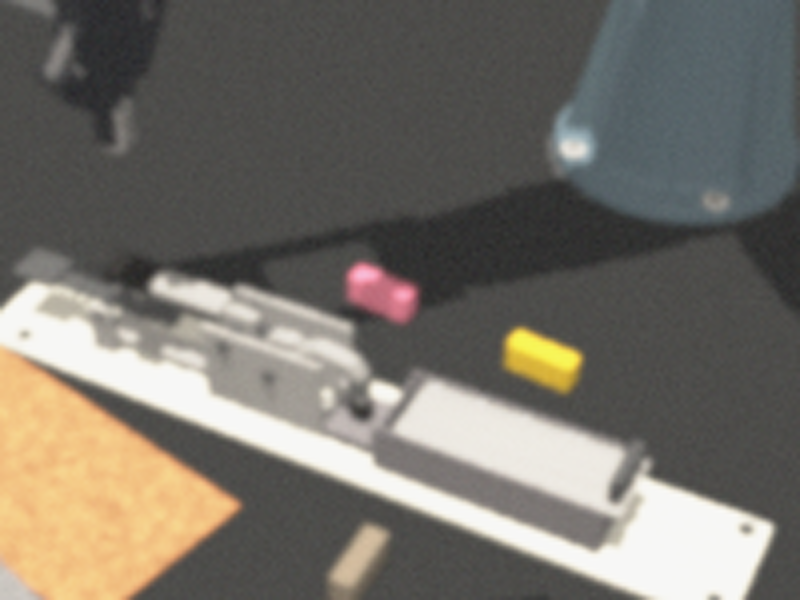

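The handle is level and the foot is pressed on the lug at (360,400), so the clamp is locked. Next is the cover tab at about (628,468).

```bash
python3 - <<'E'
from h import *
plan(f2w([0,.217,.16]),186.9,.5,15)
E
```

```text
15 rows
0.131 0.001 0.012 0.000 -0.000 -0.100 0.5; 0.130 0.014 0.012 0.000 -0.000 -0.100 0.5; 0.128 0.028 0.012 0.000 -0.000 -0.100 0.5; 0.124 0.041 0.012 0.000 -0.000 -0.100 0.5; 0.119 0.054 0.012 0.000 -0.000 -0.100 0.5; 0.113 0.066 0.012 0.000 -0.000 -0.100 0.5; 0.106 0.077 0.012 0.000 -0.000 -0.100 0.5; 0.097 0.088 0.012 0.000 -0.000 -0.100 0.5; 0.087 0.097 0.012 0.000 -0.000 -0.100 0.5; 0.077 0.106 0.012 0.000 -0.000 -0.100 0.5
0.065 0.113 0.012 0.000 -0.000 -0.100 0.5; 0.053 0.119 0.012 0.000 -0.000 -0.100 0.5; 0.040 0.124 0.012 0.000 -0.000 -0.100 0.5; 0.027 0.128 0.012 0.000 -0.000 -0.100 0.5; 0.014 0.130 0.012 0.000 -0.000 -0.100 0.5
```

Emit:
{"fn": "arm_command", "kwargs": {"motion": "0.13 0 0.012 0 0 -0.1 0.5; 0.13 0.014 0.012 0 0 -0.1 0.5; 0.128 0.028 0.012 0 0 -0.1 0.5; 0.124 0.041 0.012 0 0 -0.1 0.5; 0.119 0.054 0.012 0 0 -0.1 0.5; 0.113 0.066 0.012 0 0 -0.1 0.5; 0.106 0.077 0.012 0 0 -0.1 0.5; 0.097 0.088 0.012 0 0 -0.1 0.5; 0.087 0.097 0.012 0 0 -0.1 0.5; 0.077 0.106 0.012 0 0 -0.1 0.5"}}

```text
time_s: 11.05
eef_pos: [0.4506, 0.0427, 0.1503]
eef_rot: [-0.016, 0.178, 0.984, 0.002]
wrist_force: [-0.1, -0.0, 0.8]
opening: 0.501
```

```bash
python3 - <<'E'
from h import *
st()
plan(f2w([0,.217,.15]),186.9,.5,6)
E
```

```text
t11.05 tcp [0.4506 0.0427 0.1503] fix [-0.0161  0.0954  0.1503] yaw 159.4 tilt 1.87 F [-0.1 -0.   0.8] op 0.501
6 rows
0.035 0.096 0.001 0.001 -0.005 -0.076 0.5; 0.027 0.099 0.001 0.001 -0.005 -0.076 0.5; 0.019 0.100 0.001 0.001 -0.005 -0.076 0.5; 0.011 0.102 0.001 0.001 -0.005 -0.076 0.5; 0.003 0.102 0.000 0.001 -0.005 -0.076 0.5; -0.005 0.102 0.000 0.001 -0.005 -0.076 0.5
```

Emit:
{"fn": "arm_command", "kwargs": {"motion": "0.035 0.096 0 0 -0.005 -0.076 0.5; 0.027 0.099 0 0 -0.005 -0.076 0.5; 0.019 0.1 0 0 -0.005 -0.076 0.5; 0.011 0.102 0 0 -0.005 -0.076 0.5; 0.003 0.1 0 0 -0.005 -0.076 0.5; -0.005 0.07 0 0 -0.005 -0.076 0.5; 0 0 0 0 0 0 0.5"}}

```text
time_s: 11.63
eef_pos: [0.4374, 0.1678, 0.1341]
eef_rot: [-0.013, -0.077, 0.997, 0.004]
wrist_force: [0.3, -0.7, 0.1]
opening: 0.497
```

```bash
python3 - <<'E'
from h import *
st()
plan(f2w([0,.217,.09]),186.9,.5,3)
E
```

```text
t11.63 tcp [0.4374 0.1678 0.1341] fix [-0.0142  0.2212  0.1341] yaw -171.2 tilt 1.54 F [ 0.3 -0.7  0.1] op 0.497
3 rows
-0.025 -0.008 0.073 0.003 -0.008 0.010 0.5; -0.025 -0.008 0.073 0.003 -0.008 0.010 0.5; -0.024 -0.007 0.073 0.003 -0.008 0.010 0.5
```

Emit:
{"fn": "arm_command", "kwargs": {"motion": "-0.025 -0.008 0.07 0.003 -0.008 0.01 0.5; -0.025 -0.008 0.07 0.003 -0.008 0.01 0.5; -0.015 -0.004 0.05 0.003 -0.008 0.01 0.5; 0 0 0 0 0 0 0.5"}}

```text
time_s: 11.97
eef_pos: [0.4459, 0.1648, 0.088]
eef_rot: [-0.004, -0.059, 0.998, -0.001]
wrist_force: [-1.4, -1.3, -0.1]
opening: 0.497
```

```bash
python3 - <<'E'
from h import *
st()
plan(f2w([0,.217,.056]),186.9,.5,2)
c=cam('scene','s6');overlay(c,[],'pics/s6z.png',(240,100,390,220),5)
E
```

```text
t11.97 tcp [0.4459 0.1648 0.088 ] fix [-0.0062  0.2172  0.088 ] yaw -173.2 tilt 0.51 F [-1.4 -1.3 -0.1] op 0.497
2 rows
-0.016 -0.000 0.080 -0.001 -0.004 -0.001 0.5; -0.016 -0.001 0.080 -0.001 -0.004 -0.001 0.5
```

View pics/s6z.png

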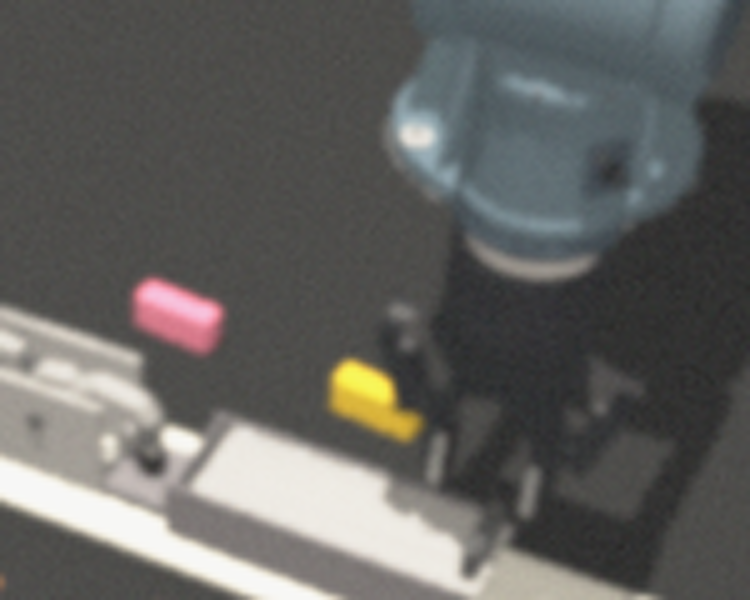

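The fingers straddle the tab, with tips at (437,480) and (527,510) and the tab at (485,535). I'll descend and grip.

Emit:
{"fn": "arm_command", "kwargs": {"motion": "-0.016 0 0.07 0 -0.004 0 0.5; -0.01 0 0.06 0 -0.003 0 0.5; -0.005 0 0.01 0 0 0 0.2; 0 0 0 0 0 0 0; 0 0 0 0 0 0 0; 0 0 0 0 0 0 0; 0 0 0 0 0 0 0"}}

```text
time_s: 12.6
eef_pos: [0.4511, 0.1636, 0.0602]
eef_rot: [-0.003, -0.057, 0.998, -0.001]
wrist_force: [-0.2, 0.1, -2.9]
opening: 0.102
```

```bash
python3 - <<'E'
from h import *
st()
E
```

```text
t12.60 tcp [0.4511 0.1636 0.0602] fix [-0.0011  0.2154  0.0602] yaw -173.5 tilt 0.31 F [-0.2  0.1 -2.9] op 0.102
```

Emit:
{"fn": "arm_command", "kwargs": {"motion": "0 0.05 0 0 0 0 0; 0 0.08 0 0 0 0 0; 0 0.085 0 0 0 0 0; 0 0.085 0 0 0 0 0; 0 0.085 0 0 0 0 0; 0 0.085 0 0 0 0 0; 0 0.085 0 0 0 0 0; 0 0.085 0 0 0 0 0; 0 0.085 0 0 0 0 0; 0 0.06 0 0 0 0 0"}}

```text
time_s: 13.43
eef_pos: [0.4321, 0.3241, 0.0605]
eef_rot: [-0.002, -0.056, 0.998, -0.006]
wrist_force: [0.8, -2.8, -2.9]
opening: 0.094
```

```bash
python3 - <<'E'
from h import *
st()
E
```

```text
t13.43 tcp [0.4321 0.3241 0.0605] fix [-0.0007  0.377   0.0605] yaw -173.6 tilt 0.68 F [ 0.8 -2.8 -2.9] op 0.094
```

Emit:
{"fn": "arm_command", "kwargs": {"motion": "0 0.025 0 0 0 0 0; 0 0.025 0 0 0 0 0; 0 0.02 0 0 0 0 0"}}

```text
time_s: 13.68
eef_pos: [0.4288, 0.336, 0.0593]
eef_rot: [-0.003, -0.059, 0.998, -0.011]
wrist_force: [2.0, -16.3, 6.0]
opening: 0.092
```

```bash
python3 - <<'E'
from h import *
st()
E
```

```text
t13.68 tcp [0.4288 0.336  0.0593] fix [-0.0025  0.3892  0.0593] yaw -173.3 tilt 1.31 F [  2.  -16.3   6. ] op 0.092
```

The cover is at its stop, with 16 N pulling back. I'll open, rise, and take another look at the billets.

Emit:
{"fn": "arm_command", "kwargs": {"motion": "0 0 0 0 0 0 0.5; 0 0 0 0 0 0 0.5; 0 0 0 0 0 0 0.5; 0 0 -0.1 0 0 0 0.5; 0 0 -0.15 0 0 0 0.5; 0 0 -0.15 0 0 0 0.5; 0 0 -0.15 0 0 0 0.5; 0 0 -0.1 0 0 0 0.5; 0 0 0 0 0 0 0.5"}}

```text
time_s: 14.43
eef_pos: [0.4284, 0.3397, 0.1954]
eef_rot: [-0.004, -0.058, 0.998, -0.01]
wrist_force: [0.8, 0.8, 0.6]
opening: 0.5
```

```bash
python3 - <<'E'
from h import *
st()
c=cam('top','t7');show(billets(c)); overlay(c,boxwire(0,.134,0),'pics/t7z.png',(130,100,330,250),4)
c=cam('scene','s7');overlay(c,boxwire(0,.134,0),'pics/s7z.png',(220,130,420,280),4)
E
```

```text
t14.43 tcp [0.4284 0.3397 0.1954] fix [-0.0025  0.3929  0.1954] yaw -173.4 tilt 1.24 F [0.8 0.8 0.6] op 0.500
{'c': [0.5937, 0.0489], 'cm': [0.5936, 0.0487], 'size': [22.2, 59.2], 'ang': 7.0, 'area': 1167.6}
{'c': [0.6055, 0.2526], 'cm': [0.6053, 0.2526], 'size': [21.9, 59.3], 'ang': 159.39999389648438, 'area': 1143.8}
{'c': [0.6645, 0.1491], 'cm': [0.6643, 0.1493], 'size': [23.3, 58.7], 'ang': 122.5999984741211, 'area': 1215.4}
{'c': [0.651, -0.0778], 'cm': [0.6478, -0.0817], 'size': [44.0, 137.5], 'ang': 0.0, 'area': 4844.5}
{'c': [0.702, 0.0612], 'cm': [0.7032, 0.0609], 'size': [35.5, 43.0], 'ang': 90.0, 'area': 1310.4}
```

View pics/t7z.png

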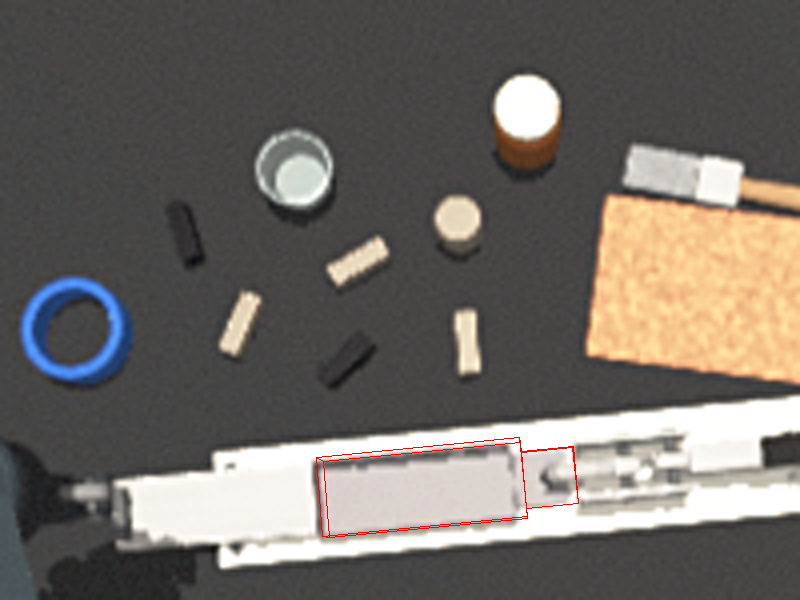

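View pics/s7z.png

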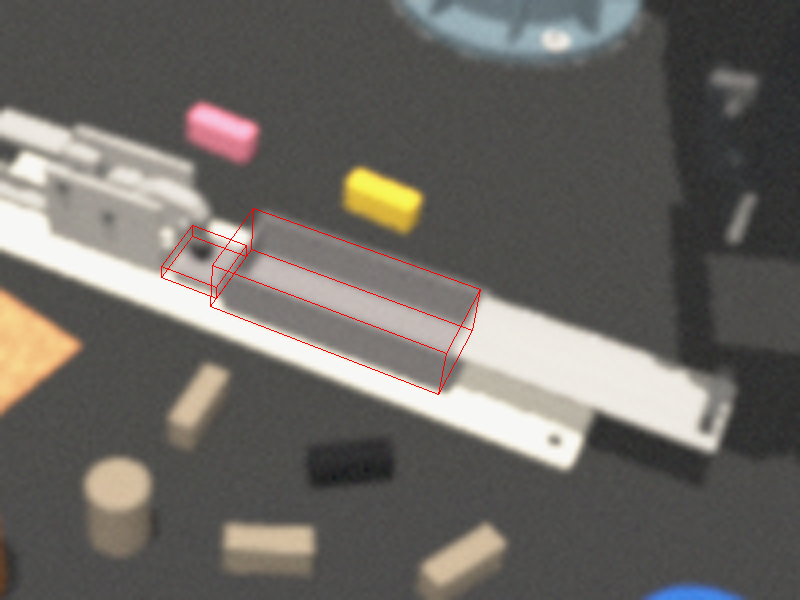

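The box is open and still clamped. The tan rectangular billets, in the top crop, are:

| Billet | Top crop pixel |
|---|---|
| A | (467,342) |
| B | (240,323) |
| C | (358,262) |

I rule out the black ones at (185,233) and (347,360), the pink and yellow ones, and the round plug at (458,222). This enlarged crop shows the colours clearly, so I'll start with B.

```bash
python3 - <<'E'
from h import *
st()
s=plan([.6055,.2525,.10],159.5,.45,8)
E
```

```text
t14.53 tcp [0.4269 0.3387 0.1916] fix [-0.0042  0.3921  0.1916] yaw -173.4 tilt 1.47 F [ 0.2 -0.6  0.2] op 0.503
8 rows
-0.106 -0.065 0.057 -0.003 -0.001 0.056 0.45; -0.109 -0.059 0.057 -0.003 -0.001 0.056 0.45; -0.112 -0.053 0.057 -0.003 -0.001 0.056 0.45; -0.115 -0.046 0.057 -0.003 -0.001 0.056 0.45; -0.118 -0.039 0.057 -0.003 -0.001 0.056 0.45; -0.120 -0.032 0.057 -0.003 -0.001 0.056 0.45; -0.121 -0.026 0.057 -0.003 -0.001 0.056 0.45; -0.123 -0.018 0.057 -0.003 -0.001 0.056 0.45
```

Emit:
{"fn": "arm_command", "kwargs": {"motion": "-0.106 -0.065 0.057 -0.003 0 0.056 0.45; -0.109 -0.059 0.057 -0.003 0 0.056 0.45; -0.112 -0.053 0.057 -0.003 0 0.056 0.45; -0.115 -0.046 0.057 -0.003 0 0.056 0.45; -0.118 -0.039 0.057 -0.003 0 0.056 0.45; -0.12 -0.032 0.057 -0.003 0 0.056 0.45; -0.121 -0.026 0.05 -0.003 0 0.056 0.45; -0.1 -0.018 0.04 -0.003 0 0.05 0.45; 0 0 0 0 0 0 0.45"}}

```text
time_s: 15.28
eef_pos: [0.5968, 0.2485, 0.0832]
eef_rot: [-0.014, 0.183, 0.983, -0.002]
wrist_force: [-0.6, -0.7, 0.2]
opening: 0.45
```

```bash
python3 - <<'E'
from h import *
st()
s=plan([.6055,.2525,.05],159.5,.45,2)
E
```

```text
t15.28 tcp [0.5968 0.2485 0.0832] fix [0.1537 0.2822 0.0832] yaw 158.9 tilt 1.68 F [-0.6 -0.7  0.2] op 0.450
2 rows
-0.019 0.018 0.082 -0.004 -0.013 -0.005 0.45; -0.018 0.017 0.083 -0.004 -0.013 -0.005 0.45
```

Emit:
{"fn": "arm_command", "kwargs": {"motion": "-0.019 0.018 0.08 -0.004 -0.013 -0.005 0.45; -0.018 0.017 0.08 -0.004 -0.013 -0.005 0.45; 0 0 0 0 0 0 0.45; 0 0 0 0 0 0 0.45"}}

```text
time_s: 15.62
eef_pos: [0.6009, 0.2504, 0.0425]
eef_rot: [-0.006, 0.178, 0.984, -0.002]
wrist_force: [0.5, -0.5, 0.0]
opening: 0.448
```

```bash
python3 - <<'E'
from h import *
st()
s=plan([.6055,.2525,.006],159.5,.45,2)
c=cam('scene','s8');overlay(c,[],'pics/s8z.png',(270,170,400,290),5)
E
```

```text
t15.62 tcp [0.6009 0.2504 0.0425] fix [0.158  0.2836 0.0425] yaw 159.4 tilt 0.72 F [ 0.5 -0.5  0. ] op 0.448
2 rows
-0.010 0.010 0.091 -0.003 -0.005 -0.000 0.45; -0.009 0.009 0.091 -0.003 -0.005 -0.000 0.45
```

View pics/s8z.png

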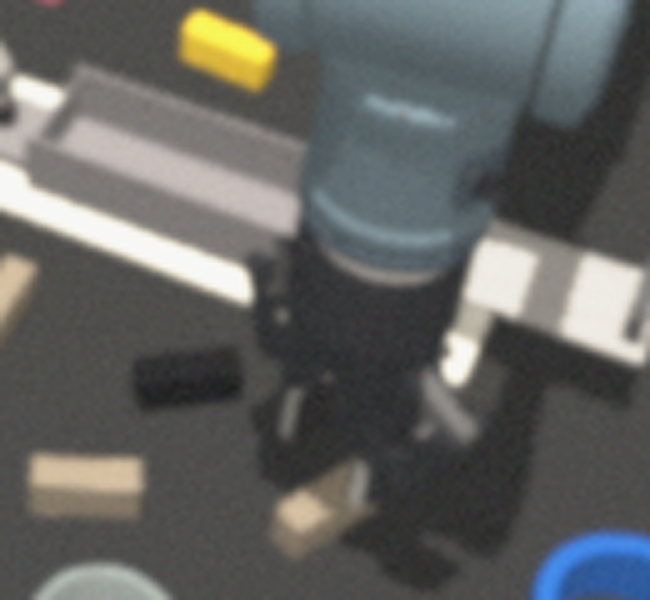

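The fingers straddle billet B at (320,505). I'll descend and grip.

Emit:
{"fn": "arm_command", "kwargs": {"motion": "-0.01 0.01 0.085 -0.003 -0.005 0 0.45; -0.009 0.009 0.075 -0.003 -0.005 0 0.45; -0.003 0.002 0.015 0 0 0 0.1; 0 0 0 0 0 0 0; 0 0 0 0 0 0 0; 0 0 0 0 0 0 0; 0 0 0 0 0 0 0"}}

```text
time_s: 16.25
eef_pos: [0.6064, 0.2552, 0.013]
eef_rot: [0.001, 0.177, 0.984, 0.001]
wrist_force: [0.3, 0.2, -0.1]
opening: 0.192
```

```bash
python3 - <<'E'
from h import *
st()
e=f2w([0,.180,.12])
s=plan(f2w([.10,.22,.12]),175,0.,5)
s=plan(e,186.9,0.,5,start=s)
E
```

```text
t16.25 tcp [0.6064 0.2552 0.013 ] fix [0.164  0.2877 0.013 ] yaw 159.6 tilt 0.22 F [ 0.3  0.2 -0.1] op 0.192
5 rows
0.026 -0.089 -0.107 0.000 0.001 -0.051 0; 0.030 -0.088 -0.107 0.000 0.001 -0.051 0; 0.035 -0.086 -0.107 0.000 0.001 -0.051 0; 0.040 -0.084 -0.107 0.000 0.001 -0.051 0; 0.044 -0.082 -0.107 0.000 0.001 -0.051 0
5 rows
0.090 -0.060 -0.000 0.000 0.000 -0.040 0; 0.092 -0.056 -0.000 -0.000 0.000 -0.040 0; 0.094 -0.052 -0.000 -0.000 0.000 -0.040 0; 0.096 -0.048 -0.000 0.000 0.000 -0.040 0; 0.098 -0.044 -0.000 0.000 0.000 -0.040 0
```

Emit:
{"fn": "arm_command", "kwargs": {"motion": "0.026 -0.06 -0.107 0 0 -0.051 0; 0.03 -0.088 -0.107 0 0 -0.051 0; 0.035 -0.086 -0.107 0 0 -0.051 0; 0.04 -0.084 -0.107 0 0 -0.051 0; 0.044 -0.082 -0.107 0 0 -0.051 0; 0.09 -0.06 0 0 0 -0.04 0; 0.092 -0.056 0 0 0 -0.04 0; 0.094 -0.052 0 0 0 -0.04 0; 0.09 -0.048 0 0 0 -0.04 0; 0.06 -0.04 0 0 0 -0.04 0"}}

```text
time_s: 17.08
eef_pos: [0.4668, 0.1305, 0.1306]
eef_rot: [0.008, -0.073, 0.997, 0.001]
wrist_force: [-0.4, 0.2, -0.3]
opening: 0.193
```

```bash
python3 - <<'E'
from h import *
st()
s=plan(f2w([0,.180,.075]),186.9,0.,3)
E
```

```text
t17.08 tcp [0.4668 0.1305 0.1306] fix [0.0104 0.1806 0.1306] yaw -171.7 tilt 0.91 F [-0.4  0.2 -0.3] op 0.193
3 rows
0.019 -0.001 0.092 0.000 0.005 0.008 0; 0.018 -0.001 0.092 0.000 0.005 0.008 0; 0.018 -0.001 0.093 0.000 0.005 0.008 0
```

Emit:
{"fn": "arm_command", "kwargs": {"motion": "0.019 -0.001 0.08 0 0.005 0.008 0; 0.015 -0.001 0.08 0 0.005 0.008 0; 0.008 -0.001 0.06 0 0.005 0.006 0; 0 0 0 0 0 0 0; 0 0 0 0 0 0 0"}}

```text
time_s: 17.5
eef_pos: [0.4585, 0.1271, 0.0895]
eef_rot: [0.003, -0.061, 0.998, -0.0]
wrist_force: [-0.1, 0.0, -0.4]
opening: 0.193
```

```bash
python3 - <<'E'
from h import *
st()
s=plan(f2w([0,.180,.027]),186.9,0.,3)
c=cam('scene','s9');overlay(c,[],'pics/s9z.png',(240,100,390,240),5)
E
```

```text
t17.50 tcp [0.4585 0.1271 0.0895] fix [0.0018 0.1783 0.0895] yaw -173.0 tilt 0.39 F [-0.1  0.  -0.4] op 0.193
3 rows
0.004 0.003 0.104 -0.000 0.002 0.001 0; 0.003 0.003 0.104 -0.000 0.002 0.001 0; 0.003 0.003 0.104 -0.000 0.002 0.001 0
```

View pics/s9z.png

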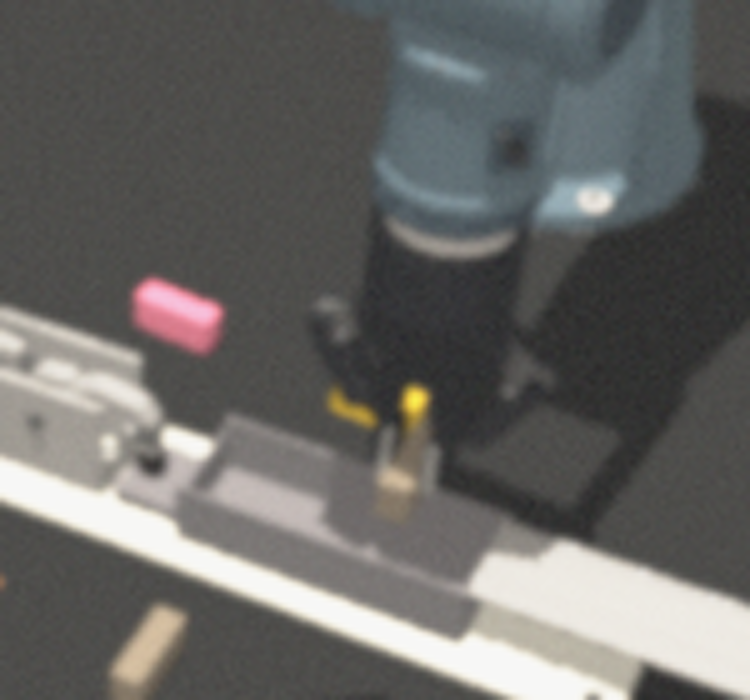

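Before lowering, I'll check how the billet sits in the grip, since there are only 3.5 mm of side clearance.

```bash
cat >> h.py <<'E'
def blk(c,hx,hy,hz,r):
    P=np.array([[i*hx,j*hy,k*hz] for k in(-1,1) for i,j in((-1,-1),(1,-1),(1,1),(-1,1))])@r.T+c
    return [(P[i],P[j]) for i,j in [(0,1),(1,2),(2,3),(3,0),(4,5),(5,6),(6,7),(7,4),(0,4),(1,5),(2,6),(3,7)]]
def held(off=0.,dz=0.):
    o,p,r=state();m=r.as_matrix(); return blk(p+m[:,0]*off+m[:,2]*dz,.0275,.009,.013,m)
E
python3 - <<'E'
from h import *
c=cam('scene');overlay(c,held(),'pics/s9h.png',(300,170,350,215),14)
E
```

```text
(no output)
```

View pics/s9h.png

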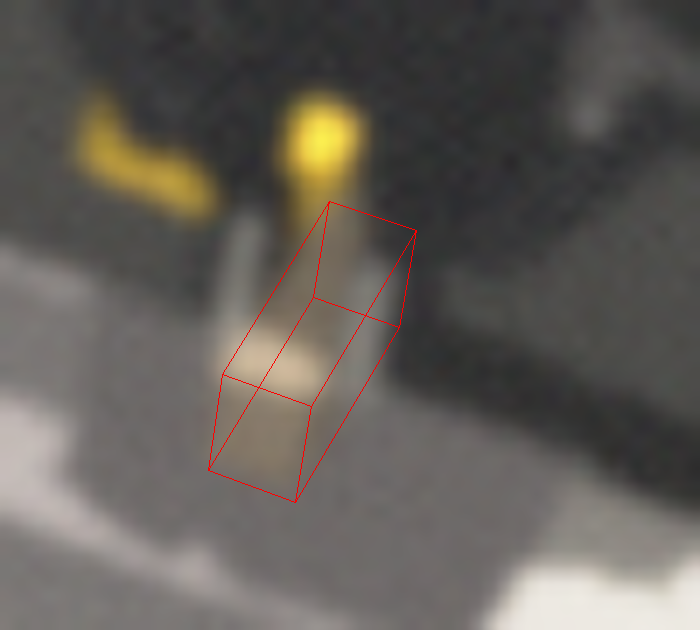

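The billet matches its modelled outline to within about 1-2 mm. I'll lower it to about z = 0.027.

Emit:
{"fn": "arm_command", "kwargs": {"motion": "0.006 0.006 0.08 0 0.002 0.001 0; 0.005 0.004 0.1 0 0.002 0.001 0; 0.003 0.002 0.07 0 0.001 0 0; 0 0 0 0 0 0 0"}}

```text
time_s: 17.93
eef_pos: [0.461, 0.1295, 0.0447]
eef_rot: [0.005, -0.061, 0.998, -0.001]
wrist_force: [0.2, 1.0, -0.5]
opening: 0.19
```

```bash
python3 - <<'E'
from h import *
st()
s=plan(f2w([0,.180,.025]),186.9,0.,1)
E
```

```text
t17.93 tcp [0.461  0.1295 0.0447] fix [0.0046 0.1803 0.0447] yaw -173.0 tilt 0.59 F [ 0.2  1.  -0.5] op 0.190
0.024 -0.001 0.098 -0.003 0.009 0.002 0
```

Emit:
{"fn": "arm_command", "kwargs": {"motion": "0.024 0 0.02 -0.003 0.009 0.002 0; 0.012 0 0.05 0 0.004 0 0; 0.005 0 0.03 0 0.002 0 0"}}

```text
time_s: 18.18
eef_pos: [0.4596, 0.1292, 0.0327]
eef_rot: [0.002, -0.061, 0.998, -0.001]
wrist_force: [-16.7, -3.2, 35.6]
opening: 0.192
```

```bash
python3 - <<'E'
from h import *
st()
s=plan(f2w([0,.180,.025]),186.9,0.,1)
E
```

```text
t18.18 tcp [0.4596 0.1292 0.0327] fix [0.0032 0.1802 0.0327] yaw -173.0 tilt 0.23 F [-16.7  -3.2  35.6] op 0.192
0.016 -0.001 0.038 -0.001 0.004 0.002 0
```

The billet is touching the +x wall, so I'll back off slightly and re-centre.

Emit:
{"fn": "arm_command", "kwargs": {"motion": "0.01 0 -0.05 0 0.002 0 0; 0.015 0 -0.05 0 0.002 0 0; 0.01 0 0 0 0.002 0 0; 0 0 0 0 0 0 0"}}

```text
time_s: 18.52
eef_pos: [0.455, 0.1289, 0.0566]
eef_rot: [0.001, -0.062, 0.998, -0.001]
wrist_force: [0.0, 0.6, -0.9]
opening: 0.19
```

```bash
python3 - <<'E'
from h import *
st()
s=plan(f2w([-.001,.180,.05]),186.9,0.,1)
c=cam('scene');overlay(c,held(),'pics/s10h.png',(295,170,345,215),14)
E
```

```text
t18.52 tcp [0.455  0.1289 0.0566] fix [-0.0014  0.1805  0.0566] yaw -172.9 tilt 0.15 F [ 0.   0.6 -0.9] op 0.190
-0.002 -0.002 0.033 -0.002 0.002 0.004 0
```

View pics/s10h.png

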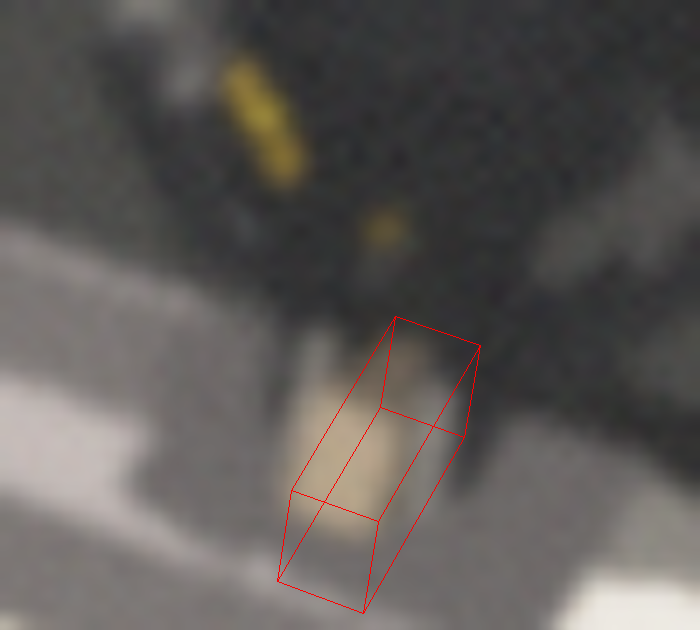

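The billet has pitched in the grip (near end up, at about (340,460)). I'll set it down on the bare bench nearby and regrasp it rather than force it.

```bash
python3 - <<'E'
from h import *
s=plan(f2w([-.001,.180,.10]),186.9,0.,2)
s=plan(f2w([.12,.20,.10]),186.9,0.,5,start=s)
s=plan(f2w([.12,.20,.05]),186.9,0.,3,start=s)
E
```

```text
2 rows
-0.000 -0.001 -0.108 -0.001 0.001 0.002 0; -0.000 -0.001 -0.108 -0.001 0.001 0.002 0
5 rows
-0.121 0.020 0.000 0.000 0.000 0.000 0; -0.121 0.020 0.000 0.000 0.000 0.000 0; -0.121 0.020 0.000 0.000 0.000 0.000 0; -0.121 0.020 0.000 0.000 0.000 0.000 0; -0.121 0.020 0.000 0.000 0.000 0.000 0
3 rows
0.000 -0.000 0.083 0.000 0.000 0.000 0; 0.000 -0.000 0.083 0.000 0.000 0.000 0; 0.000 -0.000 0.083 0.000 0.000 0.000 0
```

Emit:
{"fn": "arm_command", "kwargs": {"motion": "0 0 -0.11 0 0 0 0; 0 0 -0.12 0 0 0 0; -0.08 0.05 0 0 0 0 0; -0.12 0.08 0 0 0 0 0; -0.12 0.08 0 0 0 0 0; -0.12 0.08 0 0 0 0 0; -0.12 0.08 0 0 0 0 0; -0.12 0.08 0 0 0 0 0; -0.08 0.05 0.05 0 0 0 0; 0 0 0.08 0 0 0 0"}}

```text
time_s: 19.4
eef_pos: [0.6013, 0.2528, 0.0776]
eef_rot: [0.004, -0.061, 0.998, 0.0]
wrist_force: [-0.2, 1.1, -0.1]
opening: 0.193
```

```bash
python3 - <<'E'
from h import *
st()
c=cam('scene');overlay(c,held(),'pics/s11h.png',(300,200,360,255),12)
E
```

```text
t19.40 tcp [0.6013 0.2528 0.0776] fix [0.1587 0.2859 0.0776] yaw -173.0 tilt 0.43 F [-0.2  1.1 -0.1] op 0.193
```

View pics/s11h.png

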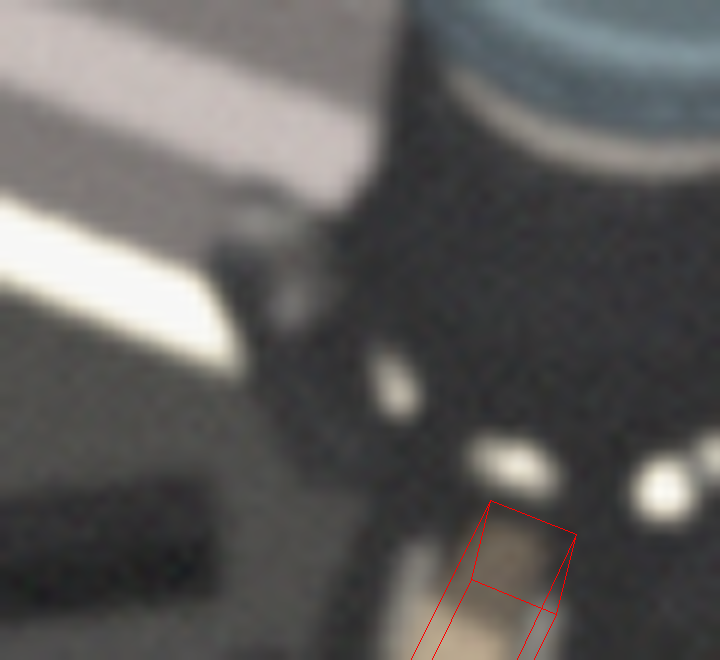

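Next I'll lower it slowly to the bench, settling it flat by contact.

Emit:
{"fn": "arm_command", "kwargs": {"motion": "0 0 0.08 0 0 0 0; 0 0 0.08 0 0 0 0; 0 0 0.06 0 0 0 0; 0 0 0.04 0 0 0 0; 0 0 0.02 0 0 0 0"}}

```text
time_s: 19.87
eef_pos: [0.5971, 0.2511, 0.014]
eef_rot: [-0.001, -0.061, 0.998, -0.001]
wrist_force: [1.4, 0.2, 25.6]
opening: 0.192
```

```bash
python3 - <<'E'
from h import *
st()
c=cam('scene');overlay(c,held(),'pics/s12h.png',(300,230,360,285),12)
E
```

```text
t19.87 tcp [0.5971 0.2511 0.014 ] fix [0.1543 0.2848 0.014 ] yaw -173.0 tilt 0.16 F [ 1.4  0.2 25.6] op 0.192
```

View pics/s12h.png

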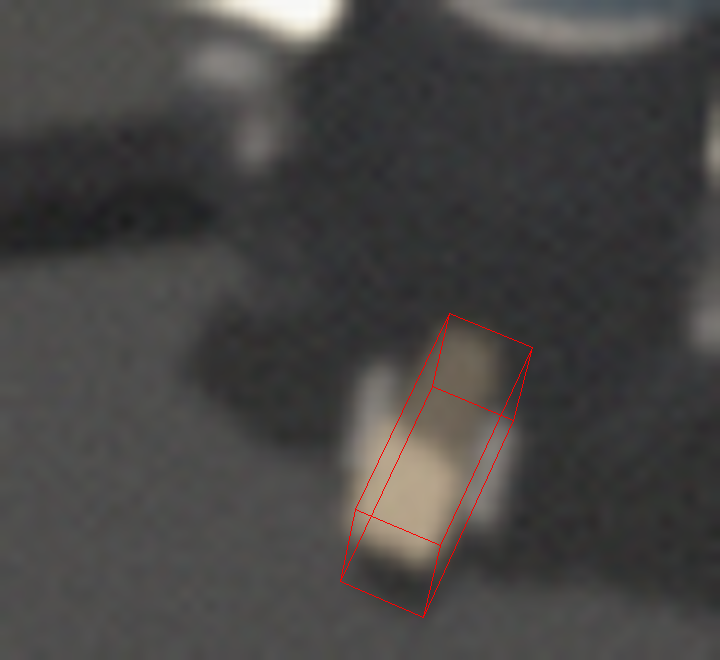

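Emit:
{"fn": "arm_command", "kwargs": {"motion": "0 0 -0.01 0 0 0 0.45; 0 0 0 0 0 0 0.45; 0 0 0 0 0 0 0.45; 0 0 -0.12 0 0 0 0.45; 0 0 -0.18 0 0 0 0.45; 0 0 -0.18 0 0 0 0.45; 0.1 0 -0.12 0 0 0 0.45; 0.18 0 0 0 0 0 0.45; 0.18 0 0 0 0 0 0.45; 0.18 0 0 0 0 0 0.45"}}

```text
time_s: 20.75
eef_pos: [0.473, 0.2338, 0.1436]
eef_rot: [0.002, -0.058, 0.998, -0.001]
wrist_force: [-0.6, -0.1, 0.5]
opening: 0.45
```

```bash
python3 - <<'E'
from h import *
st()
c=cam('top','t13');show(billets(c)); overlay(c,[],'pics/t13z.png',(130,100,330,250),4)
c=cam('scene','s13');overlay(c,[],'pics/s13z.png',(220,160,420,310),4)
E
```

```text
t20.75 tcp [0.473  0.2338 0.1436] fix [0.029  0.2825 0.1436] yaw -173.3 tilt 0.27 F [-0.6 -0.1  0.5] op 0.450
{'c': [0.5937, 0.0489], 'cm': [0.5936, 0.0488], 'size': [22.3, 59.2], 'ang': 7.0, 'area': 1160.0}
{'c': [0.6078, 0.2527], 'cm': [0.6077, 0.2525], 'size': [22.1, 60.8], 'ang': 8.100000381469727, 'area': 1172.2}
{'c': [0.6645, 0.1491], 'cm': [0.6643, 0.1493], 'size': [23.4, 58.7], 'ang': 122.69999694824219, 'area': 1207.9}
{'c': [0.651, -0.0778], 'cm': [0.6482, -0.0817], 'size': [44.0, 137.5], 'ang': 0.0, 'area': 4849.5}
{'c': [0.702, 0.0612], 'cm': [0.7032, 0.0609], 'size': [35.5, 43.0], 'ang': 90.0, 'area': 1307.5}
```

View pics/t13z.png

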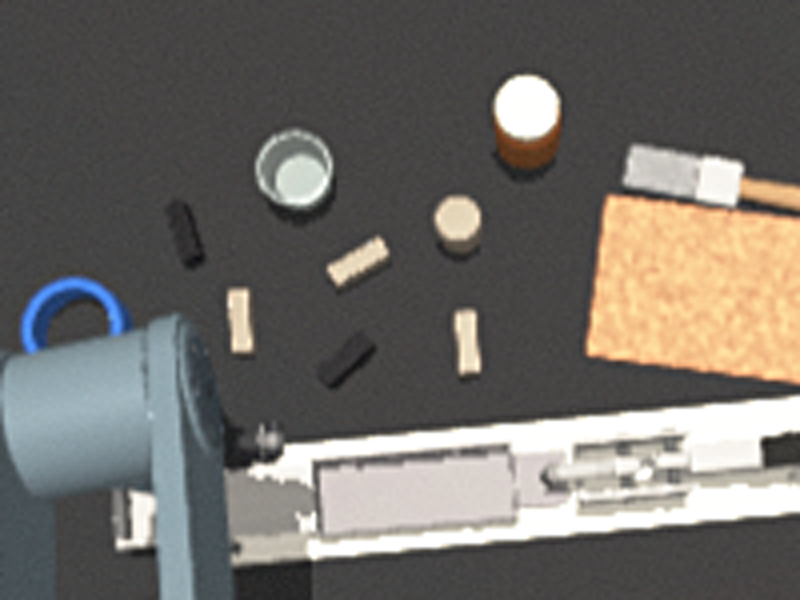

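View pics/s13z.png

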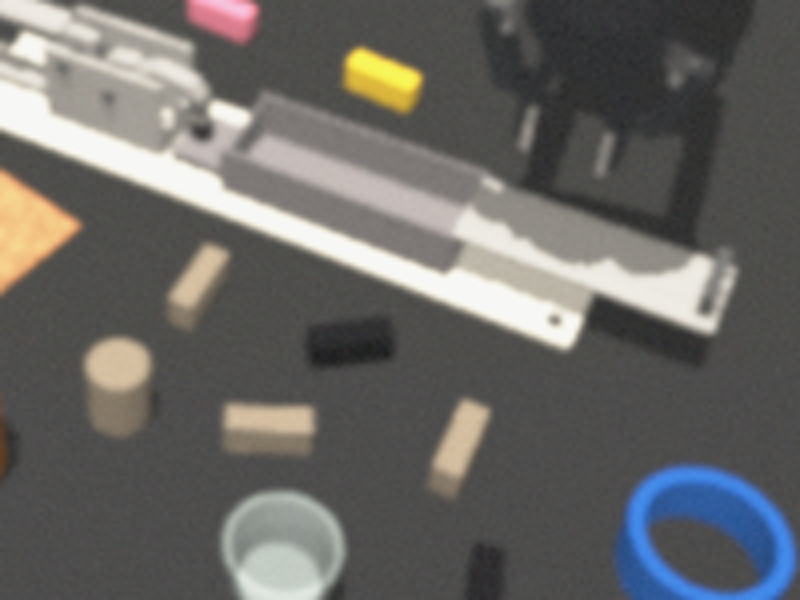

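B lies flat again at about (240,320) in the top crop. I'll quantify the silhouette bias before regrasping.

```bash
cat >> h.py <<'E'
def refine(c,d):
    """correct minAreaRect centre for visible side faces"""
    a=np.radians(d['ang']);r=R.from_euler('z',a).as_matrix();cc=np.array([*d['c'],.013])
    for _ in range(3):
        P=np.array([[i*.0275,j*.009,k*.013] for i in(-1,1) for j in(-1,1) for k in(-1,1)])@r.T+cc
        U=unproj(c,proj(c,P),.026)[:,:2].astype(np.float32)
        (u,v),_,_=cv2.minAreaRect(cv2.convexHull(U)*1000)
        cc[:2]+=np.array(d['c'])-np.array([u,v])/1000
    return np.round(cc[:2],4)
E
python3 - <<'E'
from h import *
for n in('top','scene'):
    c=cam(n)
    for d in billets(c)[:3]: print(n,np.round(d['c'],4),refine(c,d),round(d['ang'],1))
st()
plan([.607,.2526,.09],187.5,.45,4)
E
```

```text
top [0.5938 0.0489] [0.5957 0.0495] 7.1
top [0.6079 0.2527] [0.61   0.2555] 7.8
top [0.6643 0.1489] [0.6672 0.1507] 122.2
scene [0.6013 0.0509] [0.5927 0.0452] 8.2
scene [0.6149 0.2538] [0.6066 0.2513] 8.4
scene [ 0.6362 -0.0543] [ 0.6281 -0.0616] 26.2
t20.95 tcp [0.4725 0.234  0.1426] fix [0.0286 0.2827 0.1426] yaw -173.2 tilt 0.15 F [-0.3  0.2  0.5] op 0.452
4 rows
-0.170 0.003 0.066 -0.000 0.000 -0.003 0.45; -0.170 0.003 0.066 -0.000 0.000 -0.003 0.45; -0.170 0.002 0.066 -0.000 0.000 -0.003 0.45; -0.170 0.002 0.066 -0.000 0.000 -0.003 0.45
```

Emit:
{"fn": "arm_command", "kwargs": {"motion": "-0.14 0.003 0.05 0 0 -0.002 0.45; -0.17 0.003 0.066 0 0 -0.002 0.45; -0.17 0.003 0.066 0 0 -0.002 0.45; -0.15 0.003 0.06 0 0 -0.002 0.45; -0.04 0 0 0 0 0 0.45; 0 0 0 0 0 0 0.45"}}

```text
time_s: 21.45
eef_pos: [0.6201, 0.2539, 0.0941]
eef_rot: [0.007, -0.063, 0.998, -0.0]
wrist_force: [-0.5, 0.2, -0.3]
opening: 0.451
```

```bash
python3 - <<'E'
from h import *
st()
plan([.608,.253,.05],187.5,.45,2)
E
```

```text
t21.45 tcp [0.6201 0.2539 0.0941] fix [0.1775 0.2847 0.0941] yaw -172.8 tilt 0.76 F [-0.5  0.2 -0.3] op 0.451
2 rows
0.032 0.002 0.110 -0.000 0.006 -0.003 0.45; 0.031 0.002 0.110 -0.000 0.006 -0.003 0.45
```

Emit:
{"fn": "arm_command", "kwargs": {"motion": "0.035 0.002 0.08 0 0.006 -0.002 0.45; 0.025 0.002 0.1 0 0.006 -0.002 0.45; 0.01 0 0.08 0 0.003 0 0.45; 0 0 0 0 0 0 0.45"}}

```text
time_s: 21.78
eef_pos: [0.6112, 0.2524, 0.0403]
eef_rot: [0.001, -0.064, 0.998, -0.0]
wrist_force: [0.1, -0.5, -0.7]
opening: 0.45
```

```bash
python3 - <<'E'
from h import *
st()
plan([.608,.253,.009],187.5,.45,2)
E
```

```text
t21.78 tcp [0.6112 0.2524 0.0403] fix [0.1685 0.2843 0.0403] yaw -172.7 tilt 0.11 F [ 0.1 -0.5 -0.7] op 0.450
2 rows
0.008 0.003 0.078 -0.000 0.001 -0.002 0.45; 0.008 0.002 0.078 -0.000 0.001 -0.002 0.45
```

Emit:
{"fn": "arm_command", "kwargs": {"motion": "0.012 0.003 0.08 0 0.001 0 0.45; 0.008 0.002 0.07 0 0.001 0 0.45; 0.002 0 0.01 0 0 0 0.1; 0 0 0 0 0 0 0; 0 0 0 0 0 0 0; 0 0 0 0 0 0 0; 0 0 0 0 0 0 0"}}

```text
time_s: 22.37
eef_pos: [0.6093, 0.2535, 0.0107]
eef_rot: [0.002, -0.064, 0.998, -0.0]
wrist_force: [0.3, -0.0, -0.6]
opening: 0.191
```

```bash
python3 - <<'E'
from h import *
st()
s=plan(f2w([.15,.26,.10]),186.9,0.,3)
s=plan(f2w([0,.180,.10]),186.9,0.,7,start=s)
E
```

```text
t22.37 tcp [0.6093 0.2535 0.0107] fix [0.1668 0.2856 0.0107] yaw -172.7 tilt 0.26 F [ 0.3 -0.  -0.6] op 0.191
3 rows
0.028 -0.043 -0.149 -0.000 0.001 0.002 0; 0.028 -0.043 -0.149 -0.000 0.001 0.002 0; 0.028 -0.043 -0.149 -0.000 0.001 0.002 0
7 rows
0.107 -0.057 -0.000 0.000 0.000 0.000 0; 0.107 -0.057 -0.000 0.000 0.000 0.000 0; 0.107 -0.057 -0.000 0.000 0.000 0.000 0; 0.107 -0.057 -0.000 0.000 0.000 0.000 0; 0.107 -0.057 -0.000 0.000 0.000 0.000 0; 0.107 -0.057 -0.000 0.000 0.000 0.000 0; 0.107 -0.057 -0.000 0.000 0.000 0.000 0
```

Emit:
{"fn": "arm_command", "kwargs": {"motion": "0 0 -0.12 0 0 0.002 0; 0.03 -0.04 -0.16 0 0 0.002 0; 0.04 -0.045 -0.16 0 0 0.002 0; 0.1 -0.057 0 0 0 0 0; 0.107 -0.057 0 0 0 0 0; 0.107 -0.057 0 0 0 0 0; 0.107 -0.057 0 0 0 0 0; 0.107 -0.057 0 0 0 0 0; 0.107 -0.057 0 0 0 0 0; 0.06 -0.04 0 0 0 0 0"}}

```text
time_s: 23.2
eef_pos: [0.4692, 0.14, 0.1085]
eef_rot: [0.011, -0.062, 0.998, 0.0]
wrist_force: [-0.2, -0.3, -1.2]
opening: 0.196
```

```bash
python3 - <<'E'
from h import *
st()
s=plan(f2w([0,.180,.07]),186.9,0.,2)
E
```

```text
t23.20 tcp [0.4692 0.14   0.1085] fix [0.014  0.1898 0.1085] yaw -172.9 tilt 1.21 F [-0.2 -0.3 -1.2] op 0.196
2 rows
0.037 -0.024 0.096 -0.000 0.010 0.002 0; 0.036 -0.024 0.096 -0.000 0.010 0.002 0
```

Emit:
{"fn": "arm_command", "kwargs": {"motion": "0.037 -0.024 0.07 0 0.01 0.002 0; 0.03 -0.02 0.07 0 0.008 0 0; 0.01 -0.005 0.03 0 0.003 0 0; 0 0 0 0 0 0 0; 0 0 0 0 0 0 0"}}

```text
time_s: 23.62
eef_pos: [0.4547, 0.1267, 0.0722]
eef_rot: [-0.0, -0.06, 0.998, -0.0]
wrist_force: [-0.1, 0.0, -0.4]
opening: 0.193
```

```bash
python3 - <<'E'
from h import *
st()
s=plan(f2w([0.001,.180,.055]),186.9,0.,2)
c=cam('scene');overlay(c,held(0,-.002),'pics/s14h.png',(295,165,345,210),14)
E
```

```text
t23.62 tcp [0.4547 0.1267 0.0722] fix [-0.002   0.1783  0.0722] yaw -173.2 tilt 0.05 F [-0.1  0.  -0.4] op 0.193
2 rows
-0.008 0.004 0.043 -0.000 -0.000 -0.000 0; -0.008 0.004 0.043 -0.000 -0.000 -0.000 0
```

View pics/s14h.png

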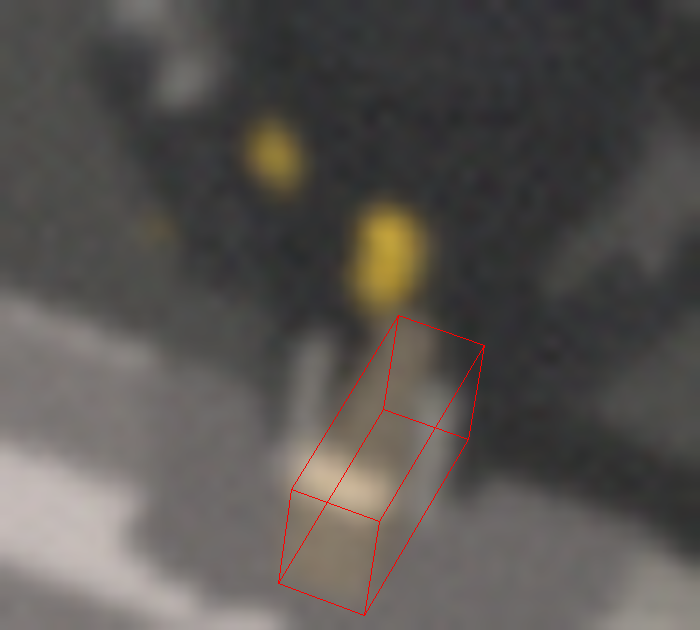

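The billet is level and centred. I'll descend in small corrected steps.

Emit:
{"fn": "arm_command", "kwargs": {"motion": "-0.008 0.005 0.05 0 0 0 0; -0.005 0.004 0.05 0 0 0 0; 0 0 0.02 0 0 0 0; 0 0 0 0 0 0 0"}}

```text
time_s: 24.0
eef_pos: [0.4594, 0.1301, 0.046]
eef_rot: [0.001, -0.06, 0.998, -0.0]
wrist_force: [-0.8, -0.6, -1.2]
opening: 0.192
```

```bash
python3 - <<'E'
from h import *
st()
s=plan(f2w([0.0005,.180,.025]),186.9,0.,2)
E
```

```text
t24.00 tcp [0.4594 0.1301 0.046 ] fix [0.0031 0.1811 0.046 ] yaw -173.1 tilt 0.11 F [-0.8 -0.6 -1.2] op 0.192
2 rows
0.007 -0.003 0.053 -0.000 0.001 0.000 0; 0.006 -0.003 0.053 -0.000 0.001 0.000 0
```

Emit:
{"fn": "arm_command", "kwargs": {"motion": "0.013 -0.003 0 0 0.001 0 0; 0.004 -0.002 0.02 0 0 0 0; 0.003 0 0.03 0 0 0 0"}}

```text
time_s: 24.25
eef_pos: [0.4561, 0.1289, 0.0358]
eef_rot: [0.001, -0.061, 0.998, -0.0]
wrist_force: [0.7, 0.3, -1.2]
opening: 0.194
```

```bash
python3 - <<'E'
from h import *
st()
s=plan(f2w([0.0005,.180,.025]),186.9,0.,1)
E
```

```text
t24.25 tcp [0.4561 0.1289 0.0358] fix [-0.0003  0.1803  0.0358] yaw -173.0 tilt 0.11 F [ 0.7  0.3 -1.2] op 0.194
-0.004 -0.001 0.054 -0.001 0.002 0.001 0
```

Emit:
{"fn": "arm_command", "kwargs": {"motion": "-0.002 0 0.03 0 0.001 0 0; 0 0 0.02 0 0.001 0 0; 0 0 0 0 0 0 0"}}

```text
time_s: 24.5
eef_pos: [0.4557, 0.1288, 0.0238]
eef_rot: [-0.001, -0.061, 0.998, -0.0]
wrist_force: [0.4, 0.0, -1.1]
opening: 0.192
```

```bash
python3 - <<'E'
from h import *
st()
E
```

```text
t24.50 tcp [0.4557 0.1288 0.0238] fix [-0.0008  0.1803  0.0238] yaw -173.0 tilt 0.10 F [ 0.4  0.  -1.1] op 0.192
```

Emit:
{"fn": "arm_command", "kwargs": {"motion": "0 0 0 0 0 0 0.36; 0 0 0 0 0 0 0.36; 0 0 0 0 0 0 0.36; 0 0 -0.1 0 0 0 0.36; 0 0 -0.18 0 0 0 0.36; 0 0 -0.18 0 0 0 0.45; 0 0 -0.1 0 0 0 0.45; 0 0 0 0 0 0 0.45"}}

```text
time_s: 25.17
eef_pos: [0.4547, 0.1287, 0.1396]
eef_rot: [-0.003, -0.06, 0.998, -0.0]
wrist_force: [1.1, -0.1, -0.2]
opening: 0.449
```

```bash
python3 - <<'E'
from h import *
st()
plan([.6655,.1495,.10],122.4,.45,12)
E
```

```text
t25.17 tcp [0.4547 0.1287 0.1396] fix [-0.0017  0.1803  0.1396] yaw -173.1 tilt 0.33 F [ 1.1 -0.1 -0.2] op 0.449
12 rows
-0.088 -0.002 0.016 -0.000 -0.000 0.090 0.45; -0.088 0.006 0.016 -0.000 -0.000 0.090 0.45; -0.087 0.015 0.016 -0.000 -0.000 0.090 0.45; -0.085 0.023 0.016 -0.000 -0.000 0.090 0.45; -0.083 0.031 0.016 -0.000 -0.000 0.090 0.45; -0.080 0.038 0.016 -0.000 -0.000 0.090 0.45; -0.076 0.045 0.016 -0.000 -0.000 0.090 0.45; -0.071 0.052 0.016 -0.000 -0.000 0.090 0.45; -0.066 0.059 0.016 -0.000 -0.000 0.090 0.45; -0.060 0.065 0.016 -0.000 -0.000 0.090 0.45
-0.054 0.070 0.016 -0.000 -0.000 0.090 0.45; -0.047 0.075 0.016 -0.000 -0.000 0.090 0.45
```

Emit:
{"fn": "arm_command", "kwargs": {"motion": "-0.088 -0.002 0 0 0 0.09 0.45; -0.088 0.006 0 0 0 0.09 0.45; -0.087 0.015 0 0 0 0.09 0.45; -0.085 0.023 0 0 0 0.09 0.45; -0.083 0.031 0 0 0 0.09 0.45; -0.08 0.038 0 0 0 0.09 0.45; -0.076 0.045 0 0 0 0.09 0.45; -0.071 0.052 0 0 0 0.09 0.45; -0.066 0.059 0.02 0 0 0.09 0.45; -0.06 0.065 0.02 0 0 0.09 0.45"}}

```text
time_s: 26.0
eef_pos: [0.6351, 0.1441, 0.1272]
eef_rot: [-0.002, 0.418, 0.908, -0.001]
wrist_force: [0.5, -0.5, 0.5]
opening: 0.453
```

```bash
python3 - <<'E'
from h import *
st()
plan([.6655,.1495,.09],122.4,.45,3)
E
```

```text
t26.00 tcp [0.6351 0.1441 0.1272] fix [0.1792 0.1739 0.1272] yaw 130.5 tilt 0.25 F [ 0.5 -0.5  0.5] op 0.453
3 rows
-0.026 0.045 0.062 -0.001 -0.001 0.045 0.45; -0.024 0.046 0.062 -0.001 -0.001 0.045 0.45; -0.022 0.047 0.062 -0.001 -0.001 0.045 0.45
```

Emit:
{"fn": "arm_command", "kwargs": {"motion": "-0.026 0.045 0.05 0 0 0.045 0.45; -0.024 0.046 0.05 0 0 0.045 0.45; -0.018 0.035 0.04 0 0 0.04 0.45; 0 0 0 0 0 0 0.45; 0 0 0 0 0 0 0.45"}}

```text
time_s: 26.42
eef_pos: [0.6658, 0.1483, 0.0914]
eef_rot: [-0.003, 0.484, 0.875, -0.002]
wrist_force: [-0.3, -0.1, 0.6]
opening: 0.45
```

```bash
python3 - <<'E'
from h import *
st()
c=cam('scene','s15');overlay(c,[],'pics/s15z.png',(200,170,350,290),5)
c=cam('top','t15');show(billets(c))
plan([.6655,.1495,.04],122.4,.45,3)
E
```

```text
t26.42 tcp [0.6658 0.1483 0.0914] fix [0.2102 0.1744 0.0914] yaw 122.0 tilt 0.43 F [-0.3 -0.1  0.6] op 0.450
{'c': [0.4577, 0.1294], 'cm': [0.4588, 0.1305], 'size': [20.9, 59.2], 'ang': 7.599999904632568, 'area': 981.1}
{'c': [0.5937, 0.0489], 'cm': [0.5936, 0.0487], 'size': [22.1, 59.0], 'ang': 6.800000190734863, 'area': 1145.4}
{'c': [0.6752, 0.1267], 'cm': [0.6748, 0.1275], 'size': [10.0, 20.0], 'ang': 0.0, 'area': 144.6}
{'c': [0.651, -0.0778], 'cm': [0.6476, -0.082], 'size': [44.0, 137.5], 'ang': 0.0, 'area': 4712.1}
{'c': [0.702, 0.061], 'cm': [0.7032, 0.0609], 'size': [35.5, 42.5], 'ang': 90.0, 'area': 1292.2}
3 rows
0.001 0.002 0.087 -0.002 -0.001 -0.002 0.45; 0.002 0.002 0.087 -0.002 -0.001 -0.002 0.45; 0.002 0.001 0.087 -0.002 -0.001 -0.002 0.45
```

View pics/s15z.png

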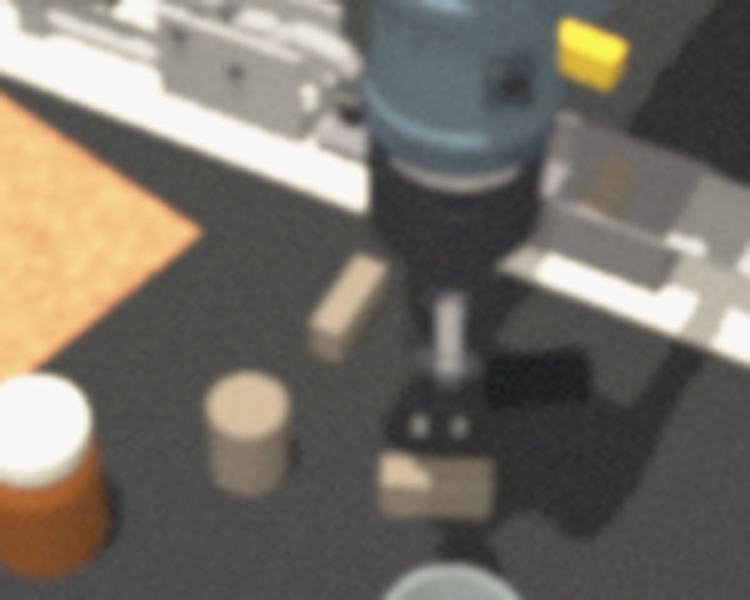

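B is in the box at (610,190). C is beneath the fingers at (437,485). I'll descend.

Emit:
{"fn": "arm_command", "kwargs": {"motion": "0 0.004 0.09 0 0 -0.001 0.45; 0 0.003 0.09 0 0 -0.001 0.45; 0 0 0.05 0 0 0 0.45; 0 0 0 0 0 0 0.45"}}

```text
time_s: 26.85
eef_pos: [0.6672, 0.1492, 0.0487]
eef_rot: [-0.0, 0.482, 0.876, -0.001]
wrist_force: [-0.6, 0.9, -0.3]
opening: 0.449
```

```bash
python3 - <<'E'
from h import *
st()
plan([.6655,.1495,.010],122.4,.45,2)
E
```

```text
t26.85 tcp [0.6672 0.1492 0.0487] fix [0.2117 0.1751 0.0487] yaw 122.4 tilt 0.10 F [-0.6  0.9 -0.3] op 0.449
2 rows
0.003 -0.003 0.097 -0.001 0.000 -0.000 0.45; 0.003 -0.003 0.097 -0.001 0.000 -0.000 0.45
```

Emit:
{"fn": "arm_command", "kwargs": {"motion": "0.003 -0.003 0.08 0 0 0 0.45; 0.002 -0.003 0.08 0 0 0 0.45; 0 0 0.03 0 0 0 0.3; 0 0 0.005 0 0 0 0; 0 0 0 0 0 0 0; 0 0 0 0 0 0 0; 0 0 0 0 0 0 0; 0 0 0 0 0 0 0"}}

```text
time_s: 27.52
eef_pos: [0.669, 0.1497, 0.0171]
eef_rot: [0.004, 0.481, 0.877, 0.002]
wrist_force: [-0.7, -0.1, -1.3]
opening: 0.189
```

```bash
python3 - <<'E'
from h import *
st()
s=plan(f2w([.20,.165,.10]),130,0.,3)
s=plan(f2w([0.02,.134,.10]),186.9,0.,9,start=s)
E
```

```text
t27.52 tcp [0.669  0.1497 0.0171] fix [0.2135 0.1754 0.0171] yaw 122.5 tilt 0.44 F [-0.7 -0.1 -1.3] op 0.189
3 rows
-0.007 -0.027 -0.138 0.002 0.002 -0.041 0; -0.005 -0.027 -0.138 0.002 0.002 -0.041 0; -0.004 -0.028 -0.138 0.002 0.002 -0.041 0
9 rows
0.040 -0.093 -0.000 0.000 0.000 -0.105 0; 0.050 -0.088 -0.000 0.000 0.000 -0.105 0; 0.060 -0.082 -0.000 -0.000 0.000 -0.105 0; 0.068 -0.075 -0.000 -0.000 0.000 -0.105 0; 0.076 -0.067 -0.000 0.000 0.000 -0.105 0; 0.083 -0.058 -0.000 0.000 0.000 -0.105 0; 0.089 -0.049 -0.000 -0.000 0.000 -0.105 0; 0.094 -0.039 -0.000 0.000 0.000 -0.105 0; 0.097 -0.028 -0.000 0.000 0.000 -0.105 0
```

Emit:
{"fn": "arm_command", "kwargs": {"motion": "-0.007 -0.02 -0.13 0 0.002 -0.041 0; -0.005 -0.027 -0.138 0 0.002 -0.041 0; -0.004 -0.028 -0.138 0 0.002 -0.041 0; 0.04 -0.093 0 0 0 -0.105 0; 0.05 -0.088 0 0 0 -0.105 0; 0.06 -0.082 0 0 0 -0.105 0; 0.068 -0.075 0 0 0 -0.105 0; 0.076 -0.067 0 0 0 -0.105 0; 0.083 -0.058 0 0 0 -0.105 0; 0.089 -0.049 0 0 0 -0.105 0"}}

```text
time_s: 28.35
eef_pos: [0.5232, 0.094, 0.1067]
eef_rot: [0.008, 0.032, 0.999, 0.003]
wrist_force: [-0.0, 0.3, -0.5]
opening: 0.19
```

```bash
python3 - <<'E'
from h import *
st()
s=plan(f2w([0.00,.134,.09]),186.9,0.,4)
E
```

```text
t28.35 tcp [0.5232 0.094  0.1067] fix [0.0621 0.1377 0.1067] yaw 176.4 tilt 1.01 F [-0.   0.3 -0.5] op 0.190
4 rows
0.076 -0.019 0.019 0.001 0.004 -0.044 0; 0.077 -0.015 0.020 0.001 0.004 -0.044 0; 0.077 -0.012 0.020 0.001 0.004 -0.044 0; 0.077 -0.008 0.020 0.001 0.004 -0.044 0
```

Emit:
{"fn": "arm_command", "kwargs": {"motion": "0.076 -0.019 0 0 0.004 -0.044 0; 0.077 -0.015 0.01 0 0.004 -0.044 0; 0.077 -0.01 0.02 0 0.004 -0.044 0; 0.06 -0.005 0.02 0 0.004 -0.03 0; 0 0 0 0 0 0 0; 0 0 0 0 0 0 0"}}

```text
time_s: 28.85
eef_pos: [0.4605, 0.0825, 0.0988]
eef_rot: [0.002, -0.06, 0.998, 0.002]
wrist_force: [0.8, 0.4, -0.6]
opening: 0.192
```

```bash
python3 - <<'E'
from h import *
st()
s=plan(f2w([0.00,.134,.07]),186.9,0.,1)
c=cam('scene');overlay(c,held(0,.004),'pics/s16h.png',(280,155,330,200),14)
E
```

```text
t28.85 tcp [0.4605 0.0825 0.0988] fix [-0.0015  0.1338  0.0988] yaw -173.1 tilt 0.30 F [ 0.8  0.4 -0.6] op 0.192
-0.007 0.001 0.144 0.003 0.004 -0.000 0
```

View pics/s16h.png

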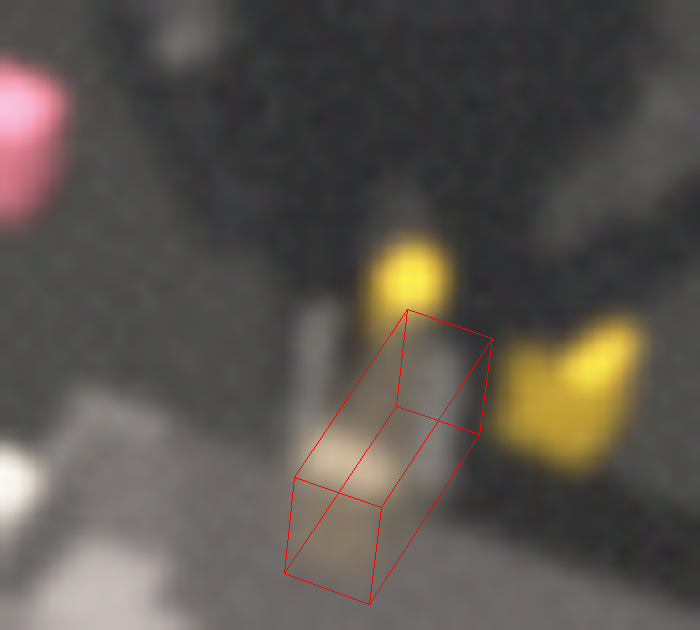

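The billet is level and offset about 1-2 mm toward -x. I'll descend in steps.

Emit:
{"fn": "arm_command", "kwargs": {"motion": "-0.008 0 0.08 0.001 0.001 0 0; 0 0 0.08 0.001 0.001 0 0; 0.003 0 0.04 0 0 0 0; 0 0 0 0 0 0 0"}}

```text
time_s: 29.23
eef_pos: [0.4679, 0.0828, 0.0608]
eef_rot: [0.006, -0.058, 0.998, -0.0]
wrist_force: [0.0, 0.4, -0.5]
opening: 0.192
```

```bash
python3 - <<'E'
from h import *
st()
s=plan(f2w([0.001,.134,.029]),186.9,0.,1)
E
```

```text
t29.23 tcp [0.4679 0.0828 0.0608] fix [0.0058 0.1332 0.0608] yaw -173.3 tilt 0.64 F [ 0.   0.4 -0.5] op 0.192
0.026 0.004 0.159 -0.001 0.011 -0.004 0
```

Emit:
{"fn": "arm_command", "kwargs": {"motion": "0.024 0.003 -0.01 0 0.009 -0.002 0; 0.008 0 0 0 0.003 0 0; 0 0 0 0 0 0 0"}}

```text
time_s: 29.48
eef_pos: [0.4623, 0.0828, 0.0639]
eef_rot: [-0.001, -0.059, 0.998, -0.0]
wrist_force: [0.3, 0.3, -0.9]
opening: 0.191
```

```bash
python3 - <<'E'
from h import *
st()
s=plan(f2w([0.001,.134,.029]),186.9,0.,1)
E
```

```text
t29.48 tcp [0.4623 0.0828 0.0639] fix [0.0002 0.1338 0.0639] yaw -173.2 tilt 0.13 F [ 0.3  0.3 -0.9] op 0.191
-0.004 0.001 0.174 -0.001 -0.002 -0.002 0
```

Emit:
{"fn": "arm_command", "kwargs": {"motion": "0 0 0.03 0 0 0 0; 0.006 0 0.04 0 0.002 0 0; 0.006 0 0.04 0 0.002 0 0"}}

```text
time_s: 29.73
eef_pos: [0.4628, 0.0823, 0.0437]
eef_rot: [0.0, -0.059, 0.998, -0.001]
wrist_force: [-0.8, 0.3, -0.2]
opening: 0.189
```

```bash
python3 - <<'E'
from h import *
st()
s=plan(f2w([0.001,.134,.029]),186.9,0.,1)
E
```

```text
t29.73 tcp [0.4628 0.0823 0.0437] fix [0.0007 0.1333 0.0437] yaw -173.2 tilt 0.13 F [-0.8  0.3 -0.2] op 0.189
-0.001 0.004 0.074 -0.002 0.001 -0.002 0
```

Emit:
{"fn": "arm_command", "kwargs": {"motion": "0.003 0.002 0.03 0 0.001 0 0; 0.004 0.001 0.03 0 0.001 0 0; 0.002 0 0.01 0 0 0 0"}}

```text
time_s: 29.98
eef_pos: [0.4597, 0.0827, 0.0266]
eef_rot: [-0.002, -0.059, 0.998, -0.001]
wrist_force: [1.3, 0.3, 0.3]
opening: 0.193
```

```bash
python3 - <<'E'
from h import *
st()
s=plan(f2w([0.001,.134,.029]),186.9,0.,1)
E
```

```text
t29.98 tcp [0.4597 0.0827 0.0266] fix [-0.0024  0.1341  0.0266] yaw -173.2 tilt 0.24 F [1.3 0.3 0.3] op 0.193
-0.017 -0.000 -0.012 -0.002 -0.004 -0.002 0
```

Emit:
{"fn": "arm_command", "kwargs": {"motion": "0 0 0 0 0 0 0.36; 0 0 0 0 0 0 0.36; 0 0 0 0 0 0 0.36; 0 0 -0.1 0 0 0 0.36; 0 0 -0.18 0 0 0 0.36; 0 0 -0.18 0 0 0 0.45; 0 0 -0.08 0 0 0 0.45"}}

```text
time_s: 30.57
eef_pos: [0.4551, 0.0831, 0.1329]
eef_rot: [-0.009, -0.059, 0.998, 0.0]
wrist_force: [1.1, 0.2, 0.4]
opening: 0.448
```

```bash
python3 - <<'E'
from h import *
st()
c=cam('top','t17');show(billets(c))
c=cam('scene','s17');overlay(c,[],'pics/s17z.png',(230,130,380,250),5)
plan([.594,.0475,.09],187.,.45,6)
E
```

```text
t30.57 tcp [0.4551 0.0831 0.1329] fix [-0.0069  0.135   0.1329] yaw -173.3 tilt 1.05 F [1.1 0.2 0.4] op 0.448
{'c': [0.5937, 0.0489], 'cm': [0.5944, 0.0487], 'size': [22.3, 59.1], 'ang': 7.0, 'area': 1128.9}
{'c': [0.651, -0.0778], 'cm': [0.6475, -0.0817], 'size': [44.0, 137.5], 'ang': 0.0, 'area': 4864.2}
{'c': [0.7018, 0.0612], 'cm': [0.7032, 0.0609], 'size': [36.0, 43.0], 'ang': 90.0, 'area': 1311.4}
6 rows
-0.111 -0.043 0.034 0.000 -0.002 -0.001 0.45; -0.111 -0.043 0.034 0.000 -0.002 -0.001 0.45; -0.111 -0.043 0.034 0.000 -0.002 -0.001 0.45; -0.111 -0.043 0.035 0.000 -0.002 -0.001 0.45; -0.111 -0.043 0.035 0.000 -0.002 -0.001 0.45; -0.111 -0.043 0.035 0.000 -0.002 -0.001 0.45
```

View pics/s17z.png

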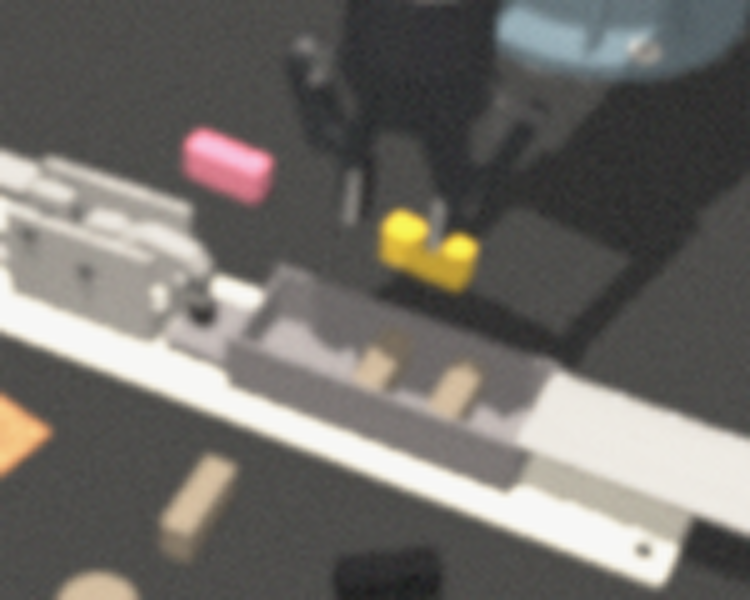

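Two billets now lie across the box at (380,365) and (455,395). Next is A at (198,505), still where it was.

Emit:
{"fn": "arm_command", "kwargs": {"motion": "-0.09 -0.04 0 0 -0.002 0 0.45; -0.111 -0.043 0.02 0 -0.002 0 0.45; -0.111 -0.043 0.035 0 -0.002 0 0.45; -0.111 -0.043 0.035 0 -0.002 0 0.45; -0.111 -0.043 0.035 0 -0.002 0 0.45; -0.09 -0.03 0.035 0 -0.002 0 0.45; 0 0 0 0 0 0 0.45; 0 0 0 0 0 0 0.45"}}

```text
time_s: 31.33
eef_pos: [0.5866, 0.0489, 0.0912]
eef_rot: [-0.004, -0.059, 0.998, 0.001]
wrist_force: [-0.0, 0.4, 0.7]
opening: 0.454
```

```bash
python3 - <<'E'
from h import *
st()
plan([.594,.0475,.045],187.,.45,3)
E
```

```text
t31.33 tcp [0.5866 0.0489 0.0912] fix [0.1196 0.0852 0.0912] yaw -173.2 tilt 0.45 F [-0.   0.4  0.7] op 0.454
3 rows
-0.013 -0.004 0.077 0.001 -0.002 -0.001 0.45; -0.012 -0.004 0.077 0.001 -0.002 -0.001 0.45; -0.012 -0.004 0.077 0.001 -0.002 -0.001 0.45
```

Emit:
{"fn": "arm_command", "kwargs": {"motion": "-0.013 -0.004 0.077 0 -0.002 0 0.45; -0.008 -0.003 0.077 0 -0.001 0 0.45; 0 0 0.04 0 0 0 0.45; 0 0 0 0 0 0 0.45"}}

```text
time_s: 31.67
eef_pos: [0.5868, 0.049, 0.0493]
eef_rot: [-0.004, -0.06, 0.998, 0.001]
wrist_force: [-0.9, 1.0, -1.3]
opening: 0.452
```

```bash
python3 - <<'E'
from h import *
st()
plan([.594,.0475,.010],187.,.45,2)
E
```

```text
t31.67 tcp [0.5868 0.049  0.0493] fix [0.1198 0.0853 0.0493] yaw -173.2 tilt 0.52 F [-0.9  1.  -1.3] op 0.452
2 rows
-0.018 -0.006 0.098 0.001 -0.004 -0.001 0.45; -0.018 -0.006 0.098 0.001 -0.004 -0.001 0.45
```

Emit:
{"fn": "arm_command", "kwargs": {"motion": "-0.036 -0.006 0.04 0 -0.004 0 0.45; -0.015 -0.004 0.07 0 -0.002 0 0.45; -0.005 0 0.05 0 0 0 0.45; 0 0 0 0 0 0 0.45"}}

```text
time_s: 32.0
eef_pos: [0.5983, 0.0491, 0.0159]
eef_rot: [-0.0, -0.06, 0.998, 0.001]
wrist_force: [-1.0, 0.1, -1.0]
opening: 0.45
```

```bash
python3 - <<'E'
from h import *
st()
plan([.594,.0475,.012],187.,.45,1)
E
```

```text
t32.00 tcp [0.5983 0.0491 0.0159] fix [0.1313 0.084  0.0159] yaw -173.1 tilt 0.16 F [-1.   0.1 -1. ] op 0.450
0.022 -0.005 0.020 0.003 -0.001 -0.002 0.45
```

Emit:
{"fn": "arm_command", "kwargs": {"motion": "0.022 -0.004 0.018 0 0 0 0.45; 0 0 0 0 0 0 0; 0 0 0 0 0 0 0; 0 0 0 0 0 0 0; 0 0 0 0 0 0 0; 0 0 0 0 0 0 0"}}

```text
time_s: 32.5
eef_pos: [0.5942, 0.0476, 0.0127]
eef_rot: [0.0, -0.06, 0.998, 0.001]
wrist_force: [0.2, 0.1, -1.5]
opening: 0.191
```

```bash
python3 - <<'E'
from h import *
st()
s=plan(f2w([.12,.085,.09]),186.9,0.,3)
s=plan(f2w([0.00,.088,.09]),186.9,0.,6,start=s)
E
```

```text
t32.50 tcp [0.5942 0.0476 0.0127] fix [0.127  0.083  0.0127] yaw -173.1 tilt 0.14 F [ 0.2  0.1 -1.5] op 0.191
3 rows
0.012 0.004 -0.129 0.001 0.000 -0.000 0; 0.012 0.004 -0.129 0.001 0.000 -0.000 0; 0.012 0.003 -0.129 0.001 0.000 -0.000 0
6 rows
0.100 0.002 0.000 0.000 0.000 0.000 0; 0.100 0.003 0.000 0.000 0.000 0.000 0; 0.100 0.003 0.000 0.000 0.000 0.000 0; 0.100 0.002 0.000 0.000 0.000 0.000 0; 0.100 0.003 0.000 0.000 0.000 0.000 0; 0.100 0.002 0.000 0.000 0.000 0.000 0
```

Emit:
{"fn": "arm_command", "kwargs": {"motion": "0 0 -0.12 0 0 0 0; 0.01 0.004 -0.15 0 0 0 0; 0.02 0.004 -0.14 0 0 0 0; 0.09 0.003 0 0 0 0 0; 0.1 0.003 0 0 0 0 0; 0.1 0.003 0 0 0 0 0; 0.1 0.003 0 0 0 0 0; 0.1 0.003 0 0 0 0 0; 0.08 0.003 0 0 0 0 0; 0 0 0 0 0 0 0"}}

```text
time_s: 33.33
eef_pos: [0.4706, 0.0378, 0.0999]
eef_rot: [0.002, -0.06, 0.998, 0.001]
wrist_force: [-0.3, 0.2, -1.8]
opening: 0.19
```

```bash
python3 - <<'E'
from h import *
st()
s=plan(f2w([0.00,.088,.07]),186.9,0.,1)
c=cam('scene');overlay(c,held(0,0),'pics/s18h.png',(265,145,315,190),14)
E
```

```text
t33.33 tcp [0.4706 0.0378 0.0999] fix [0.0031 0.0882 0.0999] yaw -173.1 tilt 0.26 F [-0.3  0.2 -1.8] op 0.190
0.016 -0.001 0.150 0.001 0.004 0.000 0
```

View pics/s18h.png

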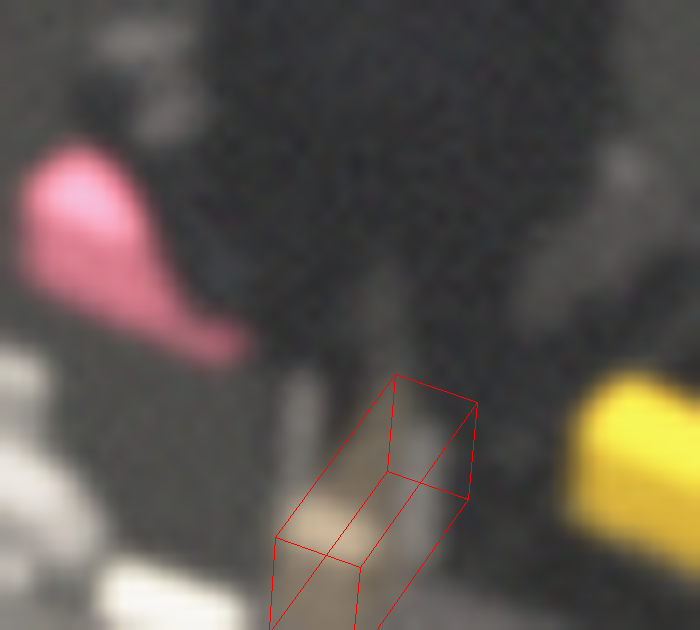

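Emit:
{"fn": "arm_command", "kwargs": {"motion": "0.016 0 0.06 0 0.003 0 0; 0.008 0 0.07 0 0.002 0 0; 0.006 0 0.03 0 0.001 0 0; 0 0 0 0 0 0 0"}}

```text
time_s: 33.72
eef_pos: [0.4708, 0.0364, 0.0676]
eef_rot: [0.003, -0.06, 0.998, -0.0]
wrist_force: [-0.4, -0.1, -0.3]
opening: 0.193
```

```bash
python3 - <<'E'
from h import *
st()
s=plan(f2w([0.0005,.088,.026]),186.9,0.,1)
E
```

```text
t33.72 tcp [0.4708 0.0364 0.0676] fix [0.0031 0.0868 0.0676] yaw -173.1 tilt 0.36 F [-0.4 -0.1 -0.3] op 0.193
0.015 0.006 0.208 -0.001 0.006 -0.001 0
```

Emit:
{"fn": "arm_command", "kwargs": {"motion": "0.016 0.005 0 0 0.004 0 0; 0.006 0.002 0.03 0 0.002 0 0; 0.006 0 0.04 0 0.001 0 0; 0.003 0 0.02 0 0 0 0"}}

```text
time_s: 34.05
eef_pos: [0.4661, 0.037, 0.0486]
eef_rot: [-0.0, -0.06, 0.998, -0.001]
wrist_force: [0.0, -0.6, -1.9]
opening: 0.188
```

```bash
python3 - <<'E'
from h import *
st()
s=plan(f2w([0.0005,.088,.026]),186.9,0.,1)
E
```

```text
t34.05 tcp [0.4661 0.037  0.0486] fix [-0.0015  0.0879  0.0486] yaw -173.1 tilt 0.08 F [ 0.  -0.6 -1.9] op 0.188
-0.010 0.001 0.113 -0.001 -0.000 -0.000 0
```

Emit:
{"fn": "arm_command", "kwargs": {"motion": "-0.008 0 0.01 0 0 0 0; 0 0 0.03 0 0 0 0; 0.003 0 0.035 0 0.001 0 0"}}

```text
time_s: 34.3
eef_pos: [0.4678, 0.037, 0.0325]
eef_rot: [-0.0, -0.06, 0.998, -0.001]
wrist_force: [-0.1, -0.1, 0.0]
opening: 0.192
```

```bash
python3 - <<'E'
from h import *
st()
s=plan(f2w([0.0005,.088,.026]),186.9,0.,1)
E
```

```text
t34.30 tcp [0.4678 0.037  0.0325] fix [0.0002 0.0877 0.0325] yaw -173.1 tilt 0.10 F [-0.1 -0.1  0. ] op 0.192
-0.001 0.001 0.033 -0.002 -0.000 -0.000 0
```

Emit:
{"fn": "arm_command", "kwargs": {"motion": "0 0 0.025 0 0 0 0; 0 0 0.005 0 0 0 0; 0 0 0 0 0 0 0.36; 0 0 0 0 0 0 0.36; 0 0 0 0 0 0 0.36; 0 0 -0.08 0 0 0 0.36; 0 0 -0.16 0 0 0 0.36; 0 0 -0.18 0 0 0 0.36; 0 0 -0.12 0 0 0 0.45; 0 0 0 0 0 0 0.45"}}

```text
time_s: 35.13
eef_pos: [0.4658, 0.0374, 0.136]
eef_rot: [-0.003, -0.06, 0.998, -0.0]
wrist_force: [1.3, -0.4, 1.0]
opening: 0.45
```

```bash
python3 - <<'E'
from h import *
st()
c=cam('scene','s19');overlay(c,[],'pics/s19z.png',(230,110,380,230),5)
s=plan(f2w([0,.387,.16]),186.9,.5,9)
E
```

```text
t35.13 tcp [0.4658 0.0374 0.136 ] fix [-0.0017  0.0883  0.136 ] yaw -173.1 tilt 0.37 F [ 1.3 -0.4  1. ] op 0.450
9 rows
-0.001 0.166 -0.014 0.000 -0.001 -0.000 0.5; -0.001 0.166 -0.014 0.000 -0.001 -0.000 0.5; -0.001 0.166 -0.014 0.000 -0.001 -0.000 0.5; -0.001 0.166 -0.014 0.000 -0.001 -0.000 0.5; -0.001 0.166 -0.014 0.000 -0.001 -0.000 0.5; -0.001 0.166 -0.014 0.000 -0.001 -0.000 0.5; -0.001 0.166 -0.014 0.000 -0.001 -0.000 0.5; -0.001 0.166 -0.014 0.000 -0.001 -0.000 0.5; -0.001 0.166 -0.014 0.000 -0.001 -0.000 0.5
```

View pics/s19z.png

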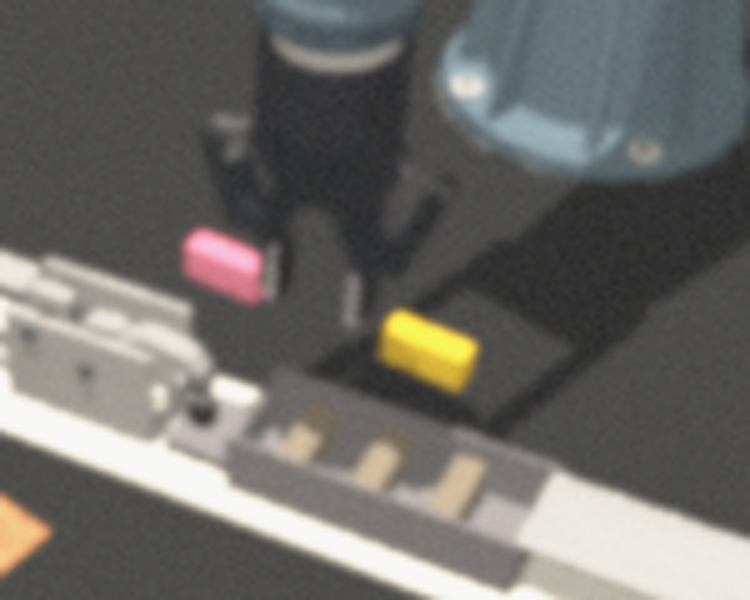

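All three billets lie flat in the box at (305,430), (380,460) and (458,487), and the clamp is still down. Now back to the cover tab.

Emit:
{"fn": "arm_command", "kwargs": {"motion": "0 0.12 0 0 0 0 0.5; 0 0.166 0 0 0 0 0.5; 0 0.166 0 0 0 0 0.5; 0 0.166 0 0 0 0 0.5; 0 0.166 0 0 0 0 0.5; 0 0.166 0 0 0 0 0.5; 0 0.166 0 0 0 0 0.5; 0 0.166 0 0 0 0 0.5; 0 0.14 0 0 0 0 0.5; 0 0.06 0 0 0 0 0.5"}}

```text
time_s: 36.02
eef_pos: [0.4258, 0.34, 0.1252]
eef_rot: [-0.007, -0.055, 0.998, -0.002]
wrist_force: [0.5, -0.7, -1.3]
opening: 0.5
```

```bash
python3 - <<'E'
from h import *
st()
s=plan(f2w([0,.389,.09]),186.9,.5,3)
E
```

```text
t36.02 tcp [0.4258 0.34   0.1252] fix [-0.0051  0.3935  0.1252] yaw -173.7 tilt 0.80 F [ 0.5 -0.7 -1.3] op 0.500
3 rows
-0.009 -0.007 0.059 -0.001 -0.004 -0.003 0.5; -0.009 -0.007 0.059 -0.001 -0.004 -0.003 0.5; -0.009 -0.007 0.059 -0.001 -0.004 -0.003 0.5
```

Emit:
{"fn": "arm_command", "kwargs": {"motion": "-0.009 -0.012 0.059 0 -0.004 0 0.5; -0.009 -0.01 0.059 0 -0.004 0 0.5; -0.006 -0.005 0.05 0 -0.003 0 0.5; 0 0 0 0 0 0 0.5"}}

```text
time_s: 36.35
eef_pos: [0.4268, 0.3389, 0.0853]
eef_rot: [-0.003, -0.059, 0.998, -0.002]
wrist_force: [-1.2, -0.4, -1.4]
opening: 0.497
```

```bash
python3 - <<'E'
from h import *
st()
s=plan(f2w([0,.388,.060]),186.9,.5,2)
c=cam('scene','s20');overlay(c,[],'pics/s20z.png',(290,130,440,250),5)
E
```

```text
t36.35 tcp [0.4268 0.3389 0.0853] fix [-0.0042  0.3924  0.0853] yaw -173.3 tilt 0.43 F [-1.2 -0.4 -1.4] op 0.497
2 rows
-0.011 -0.011 0.063 -0.002 -0.003 -0.001 0.5; -0.011 -0.011 0.063 -0.002 -0.003 -0.001 0.5
```

View pics/s20z.png

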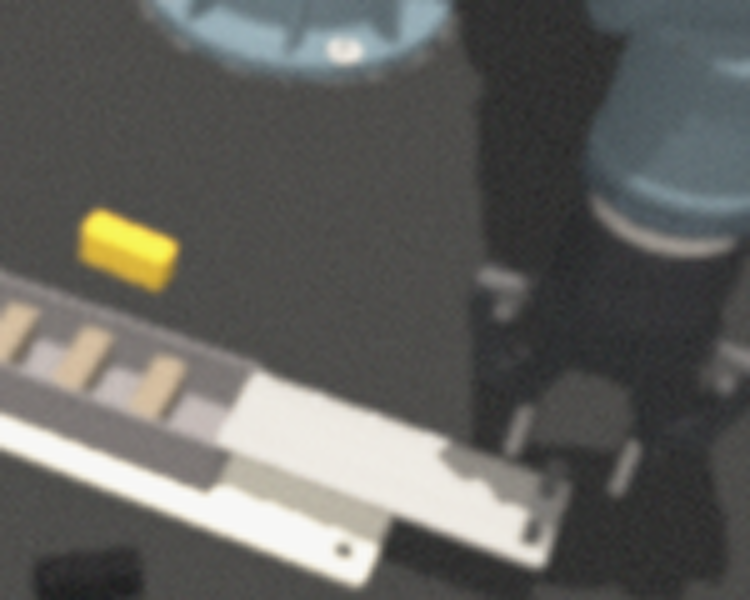

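The fingers are on either side of the tab at (545,505). I'll descend, shift slightly to -y, and grip.

Emit:
{"fn": "arm_command", "kwargs": {"motion": "-0.011 -0.015 0.05 0 -0.003 0 0.5; -0.011 -0.011 0.055 0 -0.003 0 0.5; -0.004 -0.003 0.02 0 0 0 0.3; 0 0 0 0 0 0 0; 0 0 0 0 0 0 0; 0 0 0 0 0 0 0; 0 0 0 0 0 0 0"}}

```text
time_s: 36.98
eef_pos: [0.4335, 0.3329, 0.0596]
eef_rot: [0.0, -0.058, 0.998, -0.001]
wrist_force: [-0.9, 0.4, -2.6]
opening: 0.093
```

```bash
python3 - <<'E'
from h import *
st()
E
```

```text
t36.98 tcp [0.4335 0.3329 0.0596] fix [0.0017 0.3856 0.0596] yaw -173.4 tilt 0.16 F [-0.9  0.4 -2.6] op 0.093
```

Gripped. I'll push it shut by about 170 mm, down to y ≈ 0.215.

Emit:
{"fn": "arm_command", "kwargs": {"motion": "0 -0.05 0 0 0 0 0; 0.001 -0.08 0 0 0 0 0; 0.001 -0.085 0 0 0 0 0; 0.001 -0.085 0 0 0 0 0; 0.001 -0.085 0 0 0 0 0; 0 -0.085 0 0 0 0 0; 0 -0.085 0 0 0 0 0; 0 -0.085 0 0 0 0 0; 0 -0.085 0 0 0 0 0; 0 -0.06 0 0 0 0 0"}}

```text
time_s: 37.82
eef_pos: [0.4506, 0.1723, 0.0612]
eef_rot: [0.003, -0.06, 0.998, 0.003]
wrist_force: [0.8, 3.0, -3.4]
opening: 0.097
```

```bash
python3 - <<'E'
from h import *
st()
E
```

```text
t37.82 tcp [0.4506 0.1723 0.0612] fix [-0.0005  0.2241  0.0612] yaw -173.2 tilt 0.43 F [ 0.8  3.  -3.4] op 0.097
```

Emit:
{"fn": "arm_command", "kwargs": {"motion": "0 -0.025 0 0 0 0 0; 0 -0.02 0 0 0 0 0; 0 -0.02 0 0 0 0 0; 0 -0.01 0 0 0 0 0"}}

```text
time_s: 38.15
eef_pos: [0.4521, 0.164, 0.0631]
eef_rot: [0.004, -0.056, 0.998, 0.013]
wrist_force: [-0.6, 8.4, -1.4]
opening: 0.092
```

```bash
python3 - <<'E'
from h import *
st()
E
```

```text
t38.15 tcp [0.4521 0.164  0.0631] fix [-1.000e-04  2.156e-01  6.310e-02] yaw -173.6 tilt 1.54 F [-0.6  8.4 -1.4] op 0.092
```

Emit:
{"fn": "arm_command", "kwargs": {"motion": "0 -0.015 0 0 0 0 0; 0 -0.01 0 0 0 0 0; 0 0 0 0 0 0 0.4; 0 0 0 0 0 0 0.4; 0 0 0 0 0 0 0.4; 0 0 -0.1 0 0 0 0.4; 0 0 -0.18 0 0 0 0.4; 0 0 -0.18 0 0 0 0; 0 0 -0.15 0 0 0 0"}}

```text
time_s: 38.9
eef_pos: [0.4457, 0.1576, 0.1841]
eef_rot: [-0.002, -0.056, 0.998, 0.016]
wrist_force: [1.1, -0.5, 0.6]
opening: 0.128
```

```bash
python3 - <<'E'
from h import *
st()
c=cam('scene','s21');overlay(c,[],'pics/s21z.png',(180,110,380,250),4)
c=cam('top','t21');overlay(c,boxwire(0,.134,0),'pics/t21z.png',(180,190,370,250),4)
print('release pad w',f2w([0,-.268,.056]))
s=plan(f2w([0,-.1,.20]),140,0.,9)
s=plan(f2w([0,-.270,.12]),96.9,0.,8,start=s)
E
```

```text
t38.90 tcp [0.4457 0.1576 0.1841] fix [-0.0072  0.2101  0.1841] yaw -173.6 tilt 1.80 F [ 1.1 -0.5  0.6] op 0.128
release pad w [ 0.51029667 -0.31615897  0.056     ]
9 rows
-0.003 -0.172 -0.012 0.003 -0.001 0.086 0; -0.019 -0.171 -0.011 0.003 -0.001 0.086 0; -0.034 -0.169 -0.011 0.003 -0.001 0.086 0; -0.049 -0.165 -0.010 0.003 -0.001 0.086 0; -0.064 -0.160 -0.009 0.003 -0.001 0.086 0; -0.078 -0.153 -0.009 0.003 -0.001 0.086 0; -0.091 -0.146 -0.008 0.003 -0.001 0.086 0; -0.104 -0.137 -0.008 0.003 -0.001 0.086 0; -0.116 -0.127 -0.007 0.003 -0.001 0.086 0
8 rows
-0.078 -0.073 0.050 0.000 -0.000 0.090 0; -0.084 -0.065 0.050 0.000 -0.000 0.090 0; -0.090 -0.057 0.050 -0.000 -0.000 0.090 0; -0.095 -0.048 0.050 0.000 -0.000 0.090 0; -0.099 -0.039 0.050 -0.000 -0.000 0.090 0; -0.102 -0.030 0.050 0.000 -0.000 0.090 0; -0.104 -0.020 0.050 0.000 -0.000 0.090 0; -0.106 -0.010 0.050 -0.000 -0.000 0.090 0
```

View pics/s21z.png

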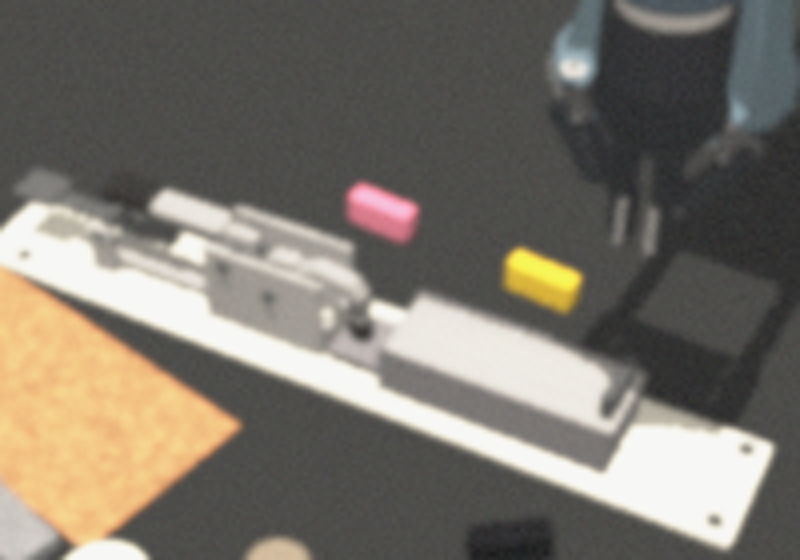

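View pics/t21z.png

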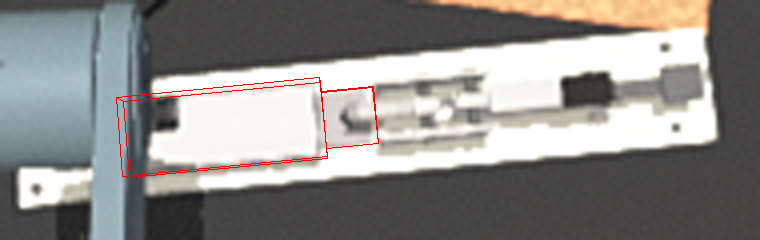

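The cover appears shut and the clamp locked. I'll move to the release pad and recheck the cover from there once the arm is clear.

Emit:
{"fn": "arm_command", "kwargs": {"motion": "0 -0.172 -0.02 0.003 0 0.086 0; -0.019 -0.171 -0.02 0.003 0 0.086 0; -0.034 -0.169 -0.02 0.003 0 0.086 0; -0.049 -0.165 -0.01 0.003 0 0.086 0; -0.064 -0.16 -0.01 0.003 0 0.086 0; -0.078 -0.153 -0.01 0.003 0 0.086 0; -0.091 -0.146 0 0.003 0 0.086 0; -0.104 -0.137 0 0.003 0 0.086 0; -0.116 -0.127 0 0.003 0 0.086 0; -0.078 -0.073 0 0 0 0.09 0"}}

```text
time_s: 39.83
eef_pos: [0.4876, -0.1841, 0.1993]
eef_rot: [-0.0, 0.401, 0.916, 0.0]
wrist_force: [1.0, 0.9, -0.2]
opening: 0.0
```

```bash
python3 - <<'E'
from h import *
st()
s=plan(f2w([0,-.270,.13]),96.9,0.,8)
E
```

```text
t39.83 tcp [ 0.4876 -0.1841  0.1993] fix [-0.0066 -0.1341  0.1993] yaw 132.8 tilt 0.05 F [ 1.   0.9 -0.2] op 0.000
8 rows
-0.071 -0.046 0.043 -0.000 -0.000 0.075 0; -0.075 -0.041 0.043 -0.000 -0.000 0.075 0; -0.078 -0.035 0.043 -0.000 -0.000 0.075 0; -0.080 -0.029 0.043 -0.000 -0.000 0.075 0; -0.082 -0.022 0.043 -0.000 -0.000 0.075 0; -0.084 -0.016 0.043 -0.000 -0.000 0.075 0; -0.085 -0.009 0.043 -0.000 -0.000 0.075 0; -0.085 -0.002 0.043 -0.000 -0.000 0.075 0
```

Emit:
{"fn": "arm_command", "kwargs": {"motion": "-0.071 -0.046 0.02 0 0 0.075 0; -0.075 -0.041 0.04 0 0 0.075 0; -0.078 -0.035 0.04 0 0 0.075 0; -0.08 -0.029 0.043 0 0 0.075 0; -0.082 -0.022 0.043 0 0 0.075 0; -0.084 -0.016 0.043 0 0 0.075 0; -0.085 -0.009 0.043 0 0 0.075 0; -0.06 -0.002 0.04 0 0 0.06 0; 0 0 0 0 0 0 0; 0 0 0 0 0 0 0"}}

```text
time_s: 40.67
eef_pos: [0.5019, -0.3289, 0.126]
eef_rot: [-0.003, 0.675, 0.738, -0.003]
wrist_force: [-0.0, 0.4, 1.6]
opening: -0.001
```

```bash
python3 - <<'E'
from h import *
st()
s=plan(f2w([0,-.270,.075]),96.9,0.,2)
b=boxwire(0,.134,0)
c=cam('scene','s22');overlay(c,[],'pics/s22z.png',(180,110,380,250),4)
c=cam('top','t22');overlay(c,[],'pics/t22z.png',(180,190,300,250),6)
E
```

```text
t40.67 tcp [ 0.5019 -0.3289  0.126 ] fix [-0.0099 -0.2797  0.126 ] yaw 95.1 tilt 0.51 F [-0.   0.4  1.6] op -0.001
2 rows
0.025 0.025 0.127 -0.004 -0.000 -0.015 0; 0.025 0.025 0.127 -0.004 -0.000 -0.015 0
```

View pics/s22z.png

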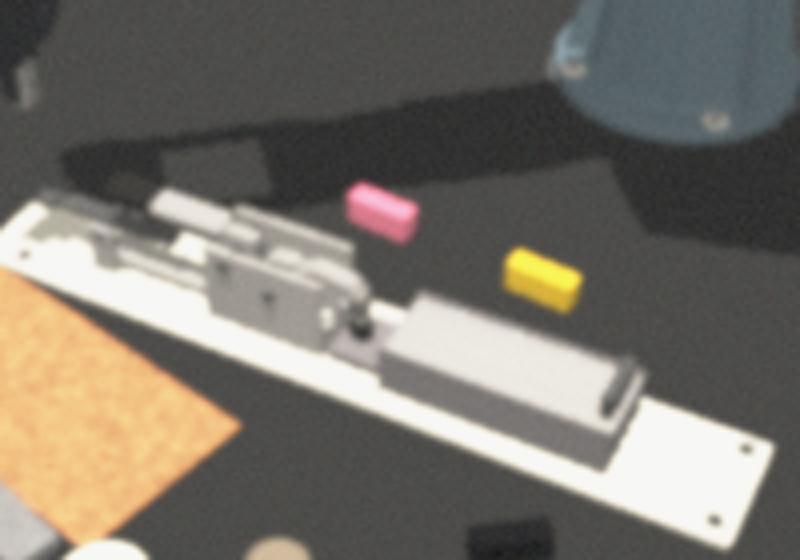

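View pics/t22z.png

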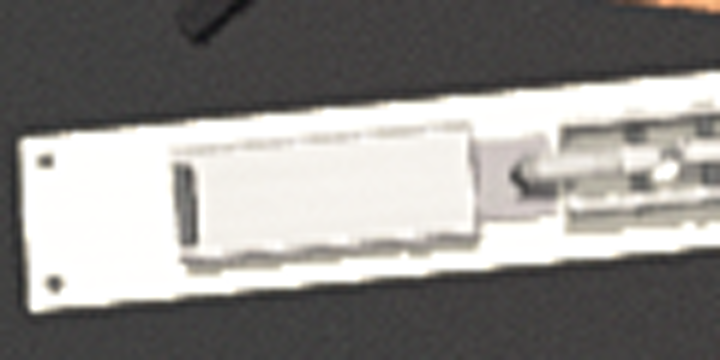

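The cover is fully over the box: it meets the lug-end edge at (475,190), and the tab sits at the box end (185,200). Next I'll align over the release pad.

Emit:
{"fn": "arm_command", "kwargs": {"motion": "0.025 0.025 0.08 -0.004 0 -0.015 0; 0.02 0.022 0.1 -0.003 0 -0.012 0; 0 0 0.04 0 0 0 0; 0 0 0 0 0 0 0"}}

```text
time_s: 41.1
eef_pos: [0.5123, -0.3167, 0.0851]
eef_rot: [0.002, 0.661, 0.75, -0.0]
wrist_force: [0.3, 0.2, 0.6]
opening: -0.001
```

```bash
python3 - <<'E'
from h import *
st()
s=plan(f2w([0,-.268,.065]),96.9,0.,1)
c=cam('scene','s23');overlay(c,[],'pics/s23z.png',(160,100,280,200),6)
E
```

```text
t41.10 tcp [ 0.5123 -0.3167  0.0851] fix [ 0.002  -0.2688  0.0851] yaw 97.3 tilt 0.28 F [0.3 0.2 0.6] op -0.001
0.004 -0.010 0.100 0.003 0.004 0.006 0
```

View pics/s23z.png

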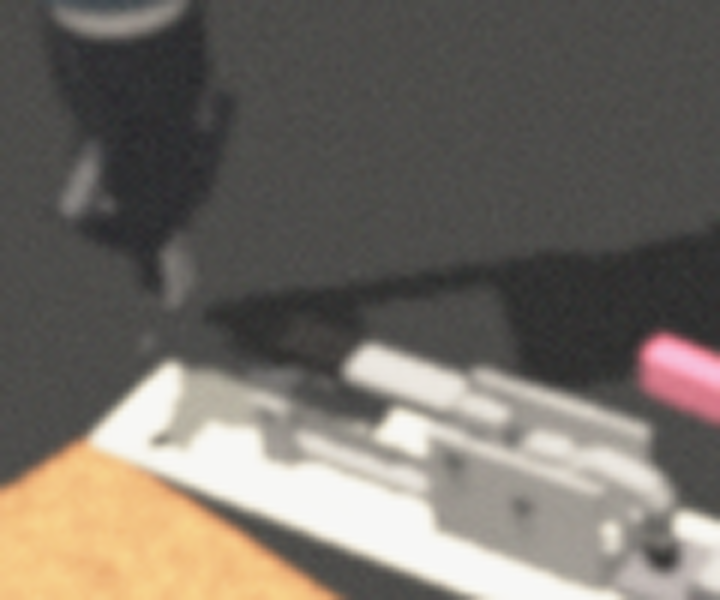

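The fingertips at (175,300) are above the pad at about (195,330). I'll press straight down in gentle steps.

Emit:
{"fn": "arm_command", "kwargs": {"motion": "0 -0.006 0.07 0 0.003 0.004 0; 0 0 0.05 0 0 0 0; 0 0 0.04 0 0 0 0; 0 0 0.04 0 0 0 0"}}

```text
time_s: 41.48
eef_pos: [0.514, -0.3194, 0.0481]
eef_rot: [0.006, 0.662, 0.749, 0.0]
wrist_force: [-1.0, 0.4, 2.1]
opening: 0.001
```

```bash
python3 - <<'E'
from h import *
st()
E
```

```text
t41.48 tcp [ 0.514  -0.3194  0.0481] fix [ 0.0033 -0.2716  0.0481] yaw 97.1 tilt 0.66 F [-1.   0.4  2.1] op 0.001
```

Emit:
{"fn": "arm_command", "kwargs": {"motion": "0.005 -0.012 0.03 0 0 0 0; 0 0 0.03 0 0 0 0; 0 0 0.03 0 0 0 0; 0 0 0.015 0 0 0 0"}}

```text
time_s: 41.82
eef_pos: [0.5109, -0.3188, 0.0237]
eef_rot: [0.005, 0.663, 0.749, 0.001]
wrist_force: [0.8, 0.2, 1.0]
opening: 0.001
```

```bash
python3 - <<'E'
from h import *
st()
E
```

```text
t41.82 tcp [ 0.5109 -0.3188  0.0237] fix [ 0.0003 -0.2707  0.0237] yaw 97.0 tilt 0.59 F [0.8 0.2 1. ] op 0.001
```

```bash
python3 - <<'E'
from h import *
c=cam('scene','s24');overlay(c,[],'pics/s24z.png',(160,100,310,220),5)
E
```

```text
(no output)
```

View pics/s24z.png

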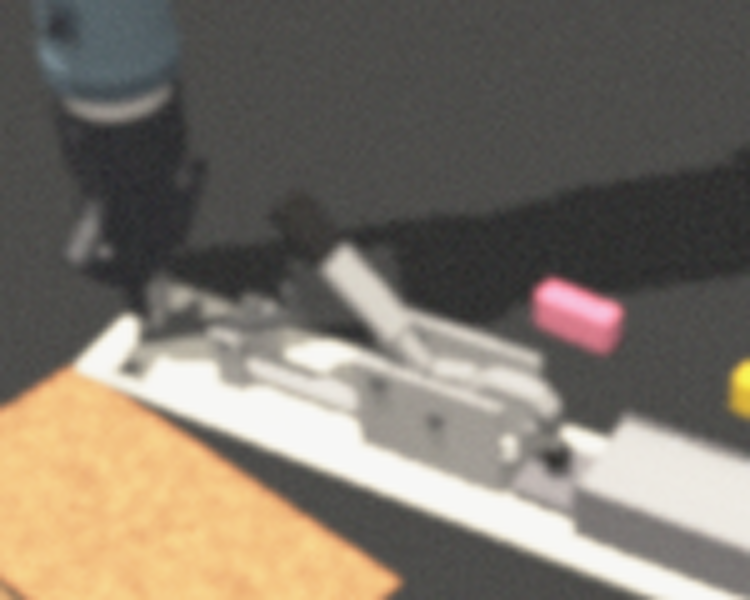

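The handle is swinging up (tip at (300,215)). I'll rise and go back to the box, passing high over the handle.

Emit:
{"fn": "arm_command", "kwargs": {"motion": "0 0 -0.08 0 0 0 0; 0 0 -0.16 0 0 0 0; 0 0 -0.19 0 0 0 0; 0 0 -0.19 0 0 0 0; 0 0 -0.19 0 0 0 0; 0 0 -0.19 0 0 0 0; 0 0 -0.1 0 0 0 0; 0 0 0 0 0 0 0"}}

```text
time_s: 42.53
eef_pos: [0.5066, -0.3159, 0.2486]
eef_rot: [-0.0, 0.663, 0.749, 0.001]
wrist_force: [1.7, -0.2, 1.1]
opening: 0.001
```

```bash
python3 - <<'E'
from h import *
st()
c=cam('scene','s25');overlay(c,[],'pics/s25z.png',(160,80,360,230),4)
s=plan(f2w([0,.134,.24]),96.9,0.,11)
E
```

```text
t42.53 tcp [ 0.5066 -0.3159  0.2486] fix [-0.0036 -0.2673  0.2486] yaw 97.0 tilt 0.08 F [ 1.7 -0.2  1.1] op 0.001
11 rows
0.182 0.002 0.004 -0.000 -0.000 0.000 0; 0.182 0.002 0.004 -0.000 -0.000 0.000 0; 0.182 0.002 0.004 -0.000 -0.000 0.000 0; 0.182 0.002 0.003 -0.000 -0.000 0.000 0; 0.182 0.002 0.003 -0.000 -0.000 0.000 0; 0.182 0.002 0.003 -0.000 -0.000 0.000 0; 0.182 0.002 0.003 -0.000 -0.000 0.000 0; 0.182 0.002 0.003 -0.000 -0.000 0.000 0; 0.182 0.002 0.003 -0.000 -0.000 0.000 0; 0.182 0.002 0.003 -0.000 -0.000 0.000 0
0.182 0.002 0.003 -0.000 -0.000 0.000 0
```

View pics/s25z.png

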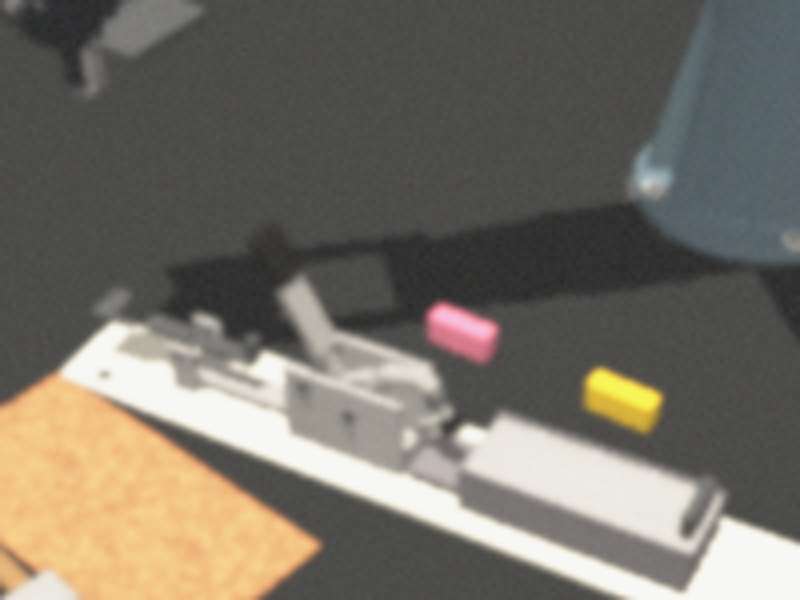

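The clamp is open and the foot is lifted off the lug. Moving to the box.

Emit:
{"fn": "arm_command", "kwargs": {"motion": "0.12 0.002 0 0 0 0 0; 0.18 0.002 0 0 0 0 0; 0.182 0.002 0 0 0 0 0; 0.182 0.002 0 0 0 0 0; 0.182 0.002 0 0 0 0 0; 0.182 0.002 0 0 0 0 1; 0.182 0.002 0 0 0 0 1; 0.182 0.002 0 0 0 0 1; 0.182 0.002 0 0 0 0 1; 0.182 0.002 0 0 0 0 1"}}

```text
time_s: 43.42
eef_pos: [0.4582, 0.0431, 0.2293]
eef_rot: [-0.012, 0.668, 0.744, -0.004]
wrist_force: [0.0, -0.4, -0.5]
opening: 0.711
```

```bash
python3 - <<'E'
from h import *
st()
s=plan(f2w([0,.134,.10]),96.9,1.,5)
E
```

```text
t43.42 tcp [0.4582 0.0431 0.2293] fix [-0.0086  0.095   0.2293] yaw 96.2 tilt 1.49 F [ 0.  -0.4 -0.5] op 0.711
5 rows
0.037 0.011 0.130 -0.004 -0.002 -0.002 1; 0.038 0.011 0.130 -0.004 -0.002 -0.002 1; 0.038 0.010 0.129 -0.004 -0.002 -0.002 1; 0.038 0.010 0.129 -0.004 -0.002 -0.002 1; 0.039 0.009 0.129 -0.004 -0.002 -0.002 1
```

Emit:
{"fn": "arm_command", "kwargs": {"motion": "0.037 0.011 0.12 -0.004 -0.002 -0.002 1; 0.038 0.011 0.13 -0.004 -0.002 -0.002 1; 0.038 0.01 0.13 -0.004 -0.002 -0.002 1; 0.03 0.006 0.12 -0.003 -0.002 0 1; 0 0 0.05 0 0 0 1; 0 0 0 0 0 0 1; 0 0 0 0 0 0 1"}}

```text
time_s: 44.0
eef_pos: [0.4491, 0.0845, 0.1039]
eef_rot: [-0.011, 0.661, 0.75, -0.005]
wrist_force: [-0.1, -0.0, 0.0]
opening: 0.999
```

```bash
python3 - <<'E'
from h import *
st()
s=plan(f2w([0,.134,.022]),96.9,1.,5)
E
```

```text
t44.00 tcp [0.4491 0.0845 0.1039] fix [-0.0126  0.1371  0.1039] yaw 97.3 tilt 1.45 F [-0.1 -0.   0. ] op 0.999
5 rows
-0.004 0.014 0.082 -0.004 -0.002 0.001 1; -0.004 0.014 0.082 -0.004 -0.002 0.001 1; -0.004 0.014 0.082 -0.004 -0.002 0.001 1; -0.004 0.013 0.082 -0.004 -0.002 0.001 1; -0.003 0.013 0.082 -0.004 -0.002 0.001 1
```

Correct laterally first, above the box (12 mm off).

Emit:
{"fn": "arm_command", "kwargs": {"motion": "-0.01 0.06 0.05 -0.018 -0.008 0.003 1; -0.005 0.012 0.05 -0.004 -0.002 0 1; 0 0 0 0 0 0 1; 0 0 0 0 0 0 1"}}

```text
time_s: 44.33
eef_pos: [0.4634, 0.0827, 0.083]
eef_rot: [-0.0, 0.663, 0.749, -0.001]
wrist_force: [0.4, 0.2, 0.8]
opening: 1.0
```

```bash
python3 - <<'E'
from h import *
st()
s=plan(f2w([0,.134,.022]),96.9,1.,4)
E
```

```text
t44.33 tcp [0.4634 0.0827 0.083 ] fix [0.0013 0.1336 0.083 ] yaw 97.0 tilt 0.08 F [0.4 0.2 0.8] op 1.000
4 rows
0.001 -0.002 0.076 -0.000 0.000 0.000 1; 0.001 -0.002 0.076 -0.000 0.000 0.000 1; 0.001 -0.002 0.076 -0.000 0.000 0.000 1; 0.001 -0.002 0.076 -0.000 0.000 0.000 1
```

Emit:
{"fn": "arm_command", "kwargs": {"motion": "0 -0.008 0.07 0 0 0 1; 0 -0.008 0.08 0.001 0 0 1; 0 -0.006 0.06 0.001 0 0 1; 0 0 0 0 0 0 1"}}

```text
time_s: 44.67
eef_pos: [0.4621, 0.0811, 0.0442]
eef_rot: [0.002, 0.663, 0.749, 0.001]
wrist_force: [-1.0, -0.5, -0.5]
opening: 1.003
```

```bash
python3 - <<'E'
from h import *
st()
s=plan(f2w([0,.134,.020]),96.9,1.,1)
E
```

```text
t44.67 tcp [0.4621 0.0811 0.0442] fix [-1.000e-04  1.321e-01  4.420e-02] yaw 96.9 tilt 0.23 F [-1.  -0.5 -0.5] op 1.003
0.010 0.000 0.121 0.003 0.002 0.001 1
```

Emit:
{"fn": "arm_command", "kwargs": {"motion": "0.005 -0.006 0.06 0.002 0 0 1; 0.003 -0.006 0.05 0.001 0 0 1; 0 0 0.005 0 0 0 0.5; 0 0 0 0 0 0 0.5; 0 0 0 0 0 0 0.5; 0 0 0 0 0 0 0.5; 0 0 0 0 0 0 0.5; 0 0 0 0 0 0 0.5"}}

```text
time_s: 45.33
eef_pos: [0.461, 0.0818, 0.0248]
eef_rot: [0.002, 0.663, 0.748, 0.0]
wrist_force: [-0.3, -0.7, -6.0]
opening: 0.779
```

```bash
python3 - <<'E'
from h import *
st()
M=np.array([.6471,-.2098]); a=np.radians(83.9)
print('mat long dir',np.cos(a),np.sin(a))
E
```

```text
t45.33 tcp [0.461  0.0818 0.0248] fix [-0.0011  0.133   0.0248] yaw 96.9 tilt 0.18 F [-0.3 -0.7 -6. ] op 0.779
mat long dir 0.10626407133623308 0.9943379441332046
```

The box is gripped. I'll first draw it clear of the jaw along the plate, then lift.

Emit:
{"fn": "arm_command", "kwargs": {"motion": "0.03 0 0 0 0 0 0.5; 0.05 0 0 0 0 0 0.5; 0.06 0 0 0 0 0 0.5; 0.06 0 0 0 0 0 0.5; 0.06 0 0 0 0 0 0.5; 0.06 0 0 0 0 0 0.5; 0.03 0 -0.02 0 0 0 0.5; 0 0 -0.05 0 0 0 0.5; 0 0 -0.06 0 0 0 0.5; 0 0 -0.06 0 0 0 0.5"}}

```text
time_s: 46.17
eef_pos: [0.4473, 0.159, 0.062]
eef_rot: [-0.002, 0.663, 0.749, -0.003]
wrist_force: [-0.0, -0.0, -5.5]
opening: 0.778
```

```bash
python3 - <<'E'
from h import *
st()
c=cam('scene','s26');overlay(c,[],'pics/s26z.png',(200,80,400,230),4)
s=plan(f2w([0,.19,.11]),96.9,.5,3)
s=plan([.60,.10,.11],92,.5,5,start=s)
s=plan([.6495,-.187,.11],83.9,.5,11,start=s)
E
```

```text
t46.17 tcp [0.4473 0.159  0.062 ] fix [-0.0055  0.2113  0.062 ] yaw 96.9 tilt 0.38 F [-0.  -0.  -5.5] op 0.778
3 rows
-0.035 0.006 -0.076 -0.001 0.001 0.000 0.5; -0.035 0.006 -0.076 -0.001 0.001 0.000 0.5; -0.035 0.006 -0.076 -0.001 0.001 0.000 0.5
5 rows
-0.056 0.139 0.000 0.000 -0.000 0.016 0.5; -0.053 0.140 0.000 0.000 -0.000 0.016 0.5; -0.051 0.141 0.000 -0.000 -0.000 0.016 0.5; -0.048 0.142 0.000 0.000 -0.000 0.016 0.5; -0.046 0.143 0.000 0.000 -0.000 0.016 0.5
11 rows
-0.131 0.018 0.000 0.000 -0.000 0.012 0.5; -0.131 0.020 0.000 0.000 -0.000 0.012 0.5; -0.131 0.021 0.000 -0.000 -0.000 0.012 0.5; -0.130 0.023 0.000 0.000 -0.000 0.012 0.5; -0.130 0.025 0.000 0.000 -0.000 0.012 0.5; -0.130 0.026 0.000 -0.000 -0.000 0.012 0.5; -0.129 0.028 0.000 0.000 -0.000 0.012 0.5; -0.129 0.030 0.000 0.000 -0.000 0.012 0.5; -0.129 0.031 0.000 0.000 -0.000 0.012 0.5; -0.128 0.033 0.000 -0.000 -0.000 0.012 0.5
-0.128 0.035 0.000 -0.000 -0.000 0.012 0.5
```

View pics/s26z.png

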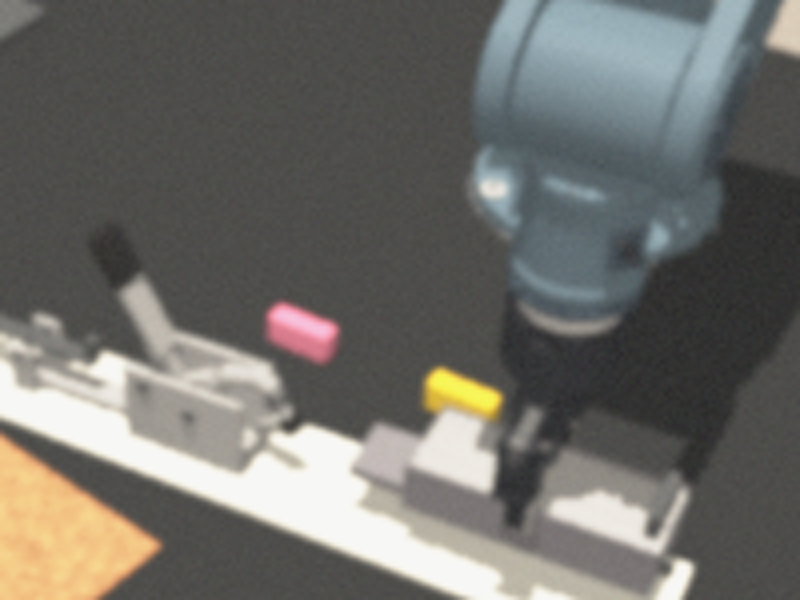

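The box is lifted level and still closed. I'll carry it at moderate speed.

Emit:
{"fn": "arm_command", "kwargs": {"motion": "-0.02 0.01 -0.06 0 0.001 0 0.5; -0.03 0.02 -0.06 0 0 0 0.5; -0.04 0.05 -0.06 0 0 0 0.5; -0.05 0.09 -0.04 0 0 0.01 0.5; -0.05 0.1 -0.03 0 0 0.01 0.5; -0.05 0.1 0 0 0 0.01 0.5; -0.05 0.1 0 0 0 0.01 0.5; -0.05 0.1 0 0 0 0.01 0.5; -0.06 0.1 0 0 0 0.01 0.5; -0.07 0.08 0 0 0 0.012 0.5"}}

```text
time_s: 47.05
eef_pos: [0.6092, 0.0773, 0.1202]
eef_rot: [-0.0, 0.691, 0.723, -0.001]
wrist_force: [-0.0, 1.1, -5.9]
opening: 0.771
```

```bash
python3 - <<'E'
from h import *
st()
s=plan([.6495,-.187,.11],83.9,.5,14)
E
```

```text
t47.05 tcp [0.6092 0.0773 0.1202] fix [0.1455 0.1108 0.1202] yaw 92.6 tilt 0.12 F [-0.   1.1 -5.9] op 0.771
14 rows
-0.095 0.010 0.004 -0.000 0.000 0.010 0.5; -0.095 0.011 0.004 -0.000 0.000 0.010 0.5; -0.095 0.012 0.004 -0.000 0.000 0.010 0.5; -0.095 0.013 0.004 -0.000 0.000 0.010 0.5; -0.094 0.014 0.004 -0.000 0.000 0.010 0.5; -0.094 0.015 0.004 -0.000 0.000 0.010 0.5; -0.094 0.016 0.004 -0.000 0.000 0.010 0.5; -0.094 0.017 0.004 -0.000 0.000 0.010 0.5; -0.094 0.018 0.004 -0.000 0.000 0.010 0.5; -0.094 0.019 0.004 -0.000 0.000 0.010 0.5
-0.093 0.020 0.004 -0.000 0.000 0.010 0.5; -0.093 0.021 0.004 -0.000 0.000 0.010 0.5; -0.093 0.022 0.004 -0.000 0.000 0.010 0.5; -0.093 0.023 0.004 -0.000 0.000 0.010 0.5
```

Emit:
{"fn": "arm_command", "kwargs": {"motion": "-0.095 0.01 0 0 0 0.01 0.5; -0.095 0.011 0 0 0 0.01 0.5; -0.095 0.012 0 0 0 0.01 0.5; -0.095 0.013 0 0 0 0.01 0.5; -0.095 0.014 0 0 0 0.01 0.5; -0.095 0.015 0 0 0 0.01 0.5; -0.095 0.016 0 0 0 0.01 0.5; -0.095 0.017 0 0 0 0.01 0.5; -0.095 0.018 0 0 0 0.01 0.5; -0.095 0.019 0 0 0 0.01 0.5"}}

```text
time_s: 47.88
eef_pos: [0.6388, -0.1233, 0.1189]
eef_rot: [-0.002, 0.73, 0.684, -0.002]
wrist_force: [0.4, -0.3, -6.2]
opening: 0.772
```

```bash
python3 - <<'E'
from h import *
st()
s=plan([.6495,-.187,.08],83.9,.5,4)
E
```

```text
t47.88 tcp [ 0.6388 -0.1233  0.1189] fix [ 0.1507 -0.092   0.1189] yaw 86.3 tilt 0.29 F [ 0.4 -0.3 -6.2] op 0.772
4 rows
-0.079 0.019 0.049 -0.001 0.000 0.010 0.5; -0.078 0.020 0.049 -0.001 0.000 0.010 0.5; -0.078 0.020 0.049 -0.001 0.000 0.010 0.5; -0.078 0.021 0.049 -0.001 0.000 0.010 0.5
```

Emit:
{"fn": "arm_command", "kwargs": {"motion": "-0.078 0.019 0.02 0 0 0.01 0.5; -0.078 0.02 0.03 0 0 0.01 0.5; -0.07 0.02 0.04 0 0 0.01 0.5; -0.04 0.015 0.04 0 0 0.008 0.5; 0 0 0 0 0 0 0.5; 0 0 0 0 0 0 0.5"}}

```text
time_s: 48.38
eef_pos: [0.6485, -0.1864, 0.0884]
eef_rot: [-0.003, 0.746, 0.666, -0.003]
wrist_force: [-0.5, -0.3, -5.9]
opening: 0.776
```

```bash
python3 - <<'E'
from h import *
st()
s=plan([.6495,-.187,.03],83.9,.5,5)
c=cam('scene','s27');overlay(c,[],'pics/s27z.png',(110,80,290,260),4)
c=cam('top','t27');overlay(c,[],'pics/t27z.png',(240,120,380,240),5)
E
```

```text
t48.38 tcp [ 0.6485 -0.1864  0.0884] fix [ 0.1528 -0.1558  0.0884] yaw 83.5 tilt 0.43 F [-0.5 -0.3 -5.9] op 0.776
5 rows
-0.000 0.001 0.058 -0.001 0.000 -0.001 0.5; -0.000 0.001 0.058 -0.001 0.000 -0.001 0.5; -0.000 0.001 0.058 -0.001 0.000 -0.001 0.5; -0.000 0.001 0.058 -0.001 0.000 -0.001 0.5; -0.000 0.001 0.058 -0.001 0.000 -0.001 0.5
```

View pics/s27z.png

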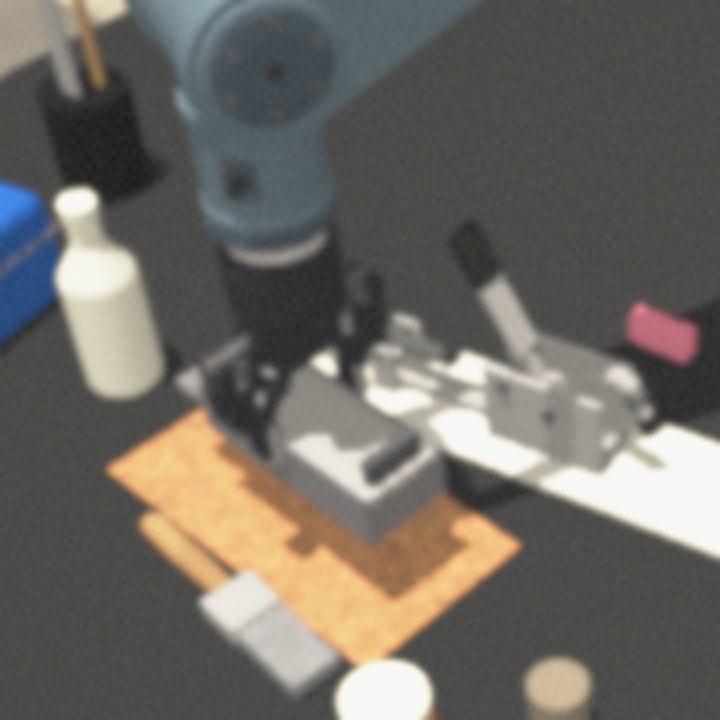

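View pics/t27z.png

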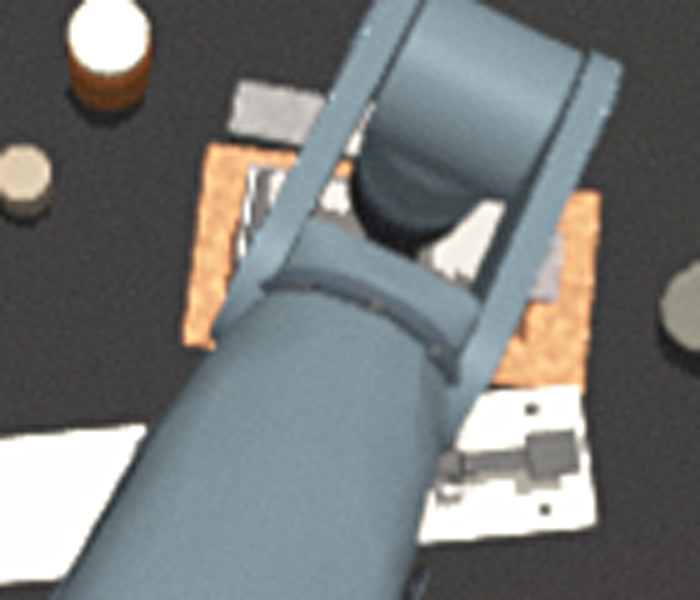

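The box is over the mat, with its outline within the mat in both views. I'll lower it; contact should come near TCP z ≈ 0.021.

Emit:
{"fn": "arm_command", "kwargs": {"motion": "0 -0.002 0.06 0 0 0 0.5; 0 -0.003 0.07 0 0 0 0.5; 0 -0.004 0.06 0 0 0 0.5; 0 -0.003 0.04 0 0 0 0.5; 0 0 0.02 0 0 0 0.5; 0 0 0 0 0 0 0.5"}}

```text
time_s: 48.98
eef_pos: [0.6453, -0.1807, 0.0334]
eef_rot: [-0.003, 0.744, 0.668, -0.003]
wrist_force: [-0.5, 0.1, -6.2]
opening: 0.777
```

```bash
python3 - <<'E'
from h import *
st()
s=plan([.6495,-.187,.023],83.9,.5,1)
E
```

```text
t48.98 tcp [ 0.6453 -0.1807  0.0334] fix [ 0.1503 -0.1497  0.0334] yaw 83.8 tilt 0.48 F [-0.5  0.1 -6.2] op 0.777
-0.029 0.025 0.052 -0.008 -0.001 -0.001 0.5
```

Emit:
{"fn": "arm_command", "kwargs": {"motion": "-0.025 0.02 0.015 -0.007 0 0 0.5; -0.005 0.004 0.02 0 0 0 0.5; 0 0 0.015 0 0 0 0.5; 0 0 0.01 0 0 0 0.5"}}

```text
time_s: 49.32
eef_pos: [0.6505, -0.188, 0.0208]
eef_rot: [0.0, 0.744, 0.668, 0.0]
wrist_force: [-0.4, 0.1, -5.5]
opening: 0.776
```

```bash
python3 - <<'E'
from h import *
st()
E
```

```text
t49.32 tcp [ 0.6505 -0.188   0.0208] fix [ 0.1546 -0.1577  0.0208] yaw 83.9 tilt 0.05 F [-0.4  0.1 -5.5] op 0.776
```

Emit:
{"fn": "arm_command", "kwargs": {"motion": "0 0 0.01 0 0 0 0.5; 0 0 0.008 0 0 0 0.5"}}

```text
time_s: 49.48
eef_pos: [0.6511, -0.1883, 0.0206]
eef_rot: [0.0, 0.744, 0.668, 0.0]
wrist_force: [-3.3, 2.1, 0.7]
opening: 0.775
```

```bash
python3 - <<'E'
from h import *
st()
E
```

```text
t49.48 tcp [ 0.6511 -0.1883  0.0206] fix [ 0.1551 -0.158   0.0206] yaw 83.9 tilt 0.06 F [-3.3  2.1  0.7] op 0.775
```

It has touched down: the weight is off the wrist. I'll open and rise.

Emit:
{"fn": "arm_command", "kwargs": {"motion": "0 0 0 0 0 0 1; 0 0 0 0 0 0 1; 0 0 0 0 0 0 1; 0 0 0 0 0 0 1; 0 0 -0.06 0 0 0 1; 0 0 -0.1 0 0 0 1; 0 0 -0.15 0 0 0 1; 0 0 -0.19 0 0 0 1; 0 0 -0.19 0 0 0 1; 0 0 -0.19 0 0 0 1"}}

```text
time_s: 50.32
eef_pos: [0.6485, -0.1878, 0.2013]
eef_rot: [-0.003, 0.744, 0.668, -0.001]
wrist_force: [1.1, -0.6, -1.1]
opening: 1.004
```

Emit:
{"fn": "arm_command", "kwargs": {"motion": "0 -0.1 -0.1 0 0 0 1; 0 -0.19 0 0 0 0 1; 0 -0.19 0 0 0 0 1; 0 -0.19 0 0 0 0 1; 0 -0.19 0 0 0 0 1; 0 -0.15 0 0 0 0 1; 0 0 0 0 0 0 1"}}

```text
time_s: 50.9
eef_pos: [0.4481, -0.1682, 0.2416]
eef_rot: [0.015, 0.743, 0.669, 0.005]
wrist_force: [0.4, -0.4, -0.0]
opening: 0.999
```

```bash
python3 - <<'E'
from h import *
st()
# box wire at world pose (.651,-.188) yaw -6.1deg on mat z=.004
def bw(x,y,a,z0):
    global FX,FR
    import h
    old=(h.FX,h.FR); h.FX=np.array([x,y,z0-.008]);h.FR=R.from_euler('z',np.radians(a)).as_matrix()
    b=boxwire(0,0,0); h.FX,h.FR=old; return b
b=bw(.651,-.188,-6.1,.004)
c=cam('scene','s28');overlay(c,b,'pics/s28z.png',(110,80,310,260),4)
c=cam('top','t28');overlay(c,b,'pics/t28z.png',(120,100,420,260),2.6)
overlay(c,b,'pics/t28y.png',(265,140,370,205),7)
E
```

```text
t50.90 tcp [ 0.4481 -0.1682  0.2416] fix [-0.044  -0.1137  0.2416] yaw 84.0 tilt 1.80 F [ 0.4 -0.4 -0. ] op 0.999
```

View pics/s28z.png

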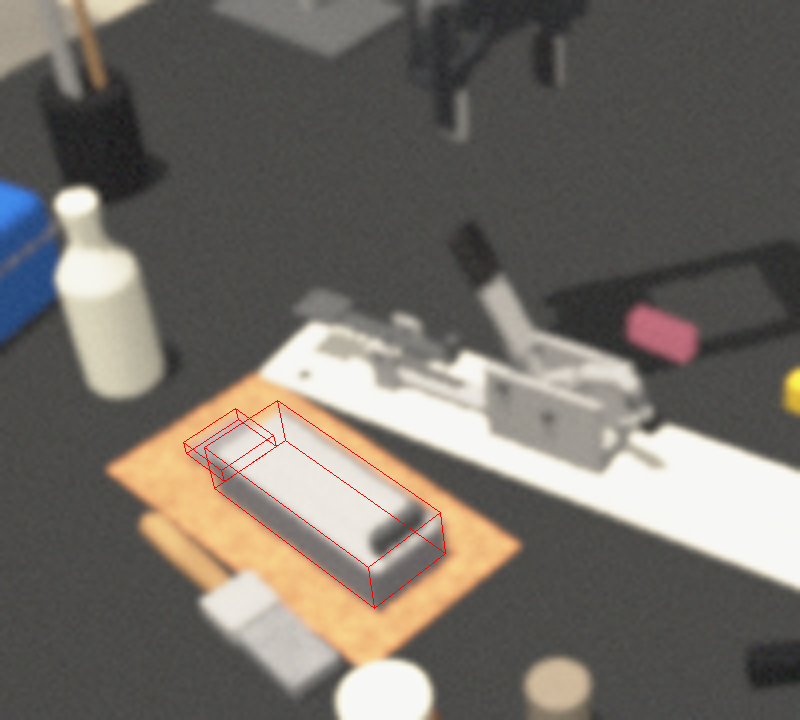

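View pics/t28y.png

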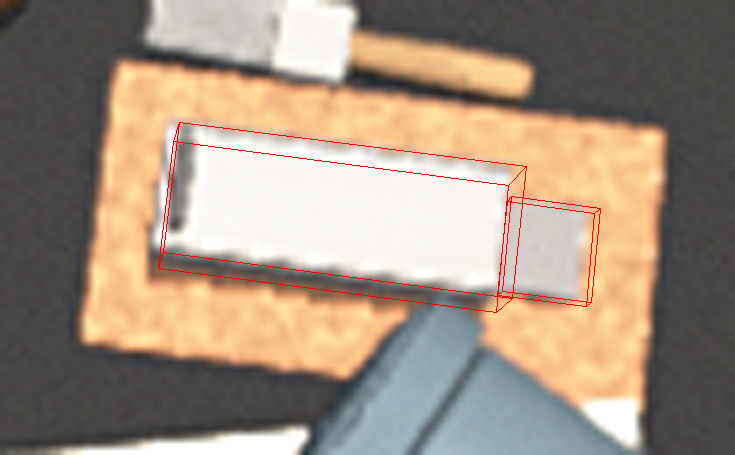

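View pics/t28z.png

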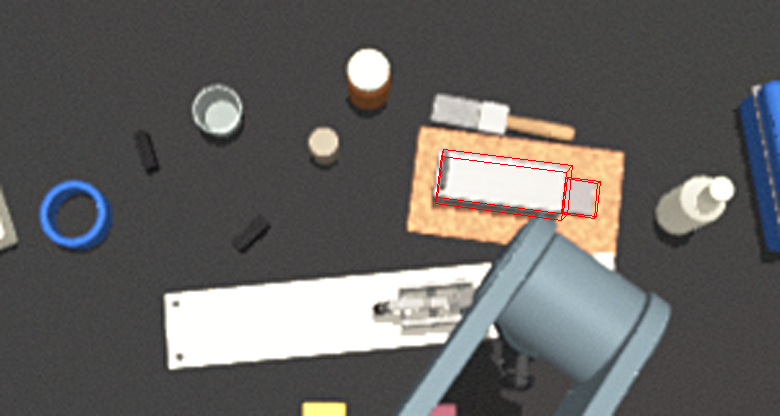

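Final views: the box stands upright inside the mat on all sides, with the lug end at about (590,250) and the other end at (160,200) in the enlarged top crop. The cover reaches the lug-end edge, the handle is up, and nothing else has moved. I'll hand in.

```bash
python3 - <<'E'
from h import *
st(); print(hand_in())
E
```

```text
t51.00 tcp [ 0.4521 -0.1697  0.243 ] fix [-0.0402 -0.1156  0.243 ] yaw 83.9 tilt 2.07 F [ 1.1 -0.4  0.4] op 1.001
the job is handed in; nothing more can be done
None
```

The job is done and was handed in at 51 s of the 208 s allowed; no verdict is reported, so I can't say whether it passed.

**What was done:** I pushed the box home against the stop and locked the clamp on its lug. I then drew the cover open, laid all three tan billets in, slid the cover shut with the clamp still down, and pressed the release. The handle sprang up, and I set the closed box on the cork mat.

**Last checks:** In both camera views:
- The box is upright and wholly on the mat.
- The cover reaches its lug-end edge.
- The handle is up, and the other objects and the black look-alikes look unmoved.

The billets were last seen, flat in the box, before the cover was shut.

**What went wrong or disagreed:**
- **Handle press:** The wrist force read 119.7 N as the handle bottomed out, just under the 120 N limit. That is an end-of-move reading, so the peak may have been higher.
- **First billet:** It caught the box wall on the first try and pitched in the grip. I set it back on the bench, regrasped it and placed it cleanly.
- **Cover tab:** It now sits a few millimetres further in than at the start, so I think the cover was slightly open when the run began.
- **Box outline:** The drawn outline was a few millimetres off the box on the mat, well inside the margins.

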